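# Shut down the model-loader hydraulic bench

### The job

Shut down the hydraulic service bench at closing time: first push the long ball-knob lift lever away, past its stiff detent, right into the float notch so that the pressure is off, and only then close both oil flasks, each with the stopper that fits its neck, upright and pushed fully home. Hang every spanner lying on the bench by its eye on the hook rail, one to a hook, so that it hangs free and still. Leave the short tilt lever, the parts jar and the model wheel as they are.

Things in the scene. Friction and masses are not known exactly. Their poses are not given: they have to be found in the camera images.
- valve: Grey hydraulic hand valve, fixed; base 130 x 150 mm, block top at 70 mm. Origin: centre of its underside; its +x is the way the levers are pushed (float end). Long lift lever with a black ball knob: pivot at y = +40, z = 85 mm, turning about the valve's y axis. Short tilt lever with a small cylindrical grip: pivot at y = -40, z = 85 mm.
- lift_lever (a joint): Angle of the lift lever, rad: 0 upright, positive leaning to the valve's +x; -0.4 to 0.68 (stop). Starts at -0.35 to 0.15. Moves lightly (1.6 N at the knob) and stays where left up to 0.28; then a spring detent resists, up to about 12 N at the knob, up to 0.47; past it the lever snaps to the float notch at 0.65 to 0.68 and stays. Let go before 0.47, it falls back to 0.2 to 0.3.
- lift_knob (a point): Centre of the lift lever's black ball knob, 34 mm diameter, on a 12 mm rod, 125 mm from the pivot; moves with the lever.
- tilt_tip (a point): Top of the short tilt lever (spring-centred, 85 mm above its pivot, grip 16 mm thick, its tip 170 mm above the bench). To be left alone.
- rest: Fixed wooden block 140 x 60 x 36 mm with two holes of 31 mm, 38 mm either side of its middle along its x axis, in which the two rubber stoppers stand at the start. Origin: centre of its underside.
- flask_wide: Amber oil flask with the wider neck, clamped on an 86 mm square steel foot (fixed). Body 68 mm across; neck 38 mm outside, hole 30 mm across and 32 mm deep; rim at 120 mm. Origin: centre of its underside, z up.
- stopper_wide: Rubber stopper of the wide-necked flask. Origin: centre of the plug's small end; z up its axis. Plug 21 mm across at z = 0, 27 at z = 26; flange 42 across, z = 26 to 32; round grip 23 across, z = 32 to 58. 40 g. Starts upright in either hole of the rest, flange on the wood, origin 10 mm up. Home: flange on the flask's rim, origin 94 mm above the bench.
- flask_narrow: Amber oil flask with the narrower neck, clamped on an 86 mm square steel foot (fixed). Body 68 mm across; neck 28 mm outside, hole 20 mm across and 32 mm deep; rim at 120 mm. Origin: centre of its underside, z up.
- stopper_narrow: Rubber stopper of the narrow-necked flask. Origin: centre of the plug's small end; z up its axis. Plug 12 mm across at z = 0, 17 at z = 26; flange 36 across, z = 26 to 32; round grip 18 across, z = 32 to 58. 40 g. Starts upright in either hole of the rest, flange on the wood, origin 10 mm up. Home: flange on the flask's rim, origin 94 mm above the bench.
- rack: Fixed tool rail: 14 mm steel bar along its y, 200 mm high, between posts at y = +-140 mm. Four hooks of 7 mm rod at y = -97.5, -32.5, 32.5, 97.5 mm, each level for 30 mm from the bar to the rack's -x (towards the robot), 200 mm high, then turned up to a tip at x = -43, z = 228 mm. Origin: on the bench under mid-bar, z up.
- hook0 (a point): Hook 0 of the rack (y = -97.5 mm): the point where the centre of a hanging spanner's eye comes to rest, 18 mm from the bar towards the rack's -x, 192 mm high.
- hook1 (a point): Hook 1 of the rack (y = -32.5 mm): the point where the centre of a hanging spanner's eye comes to rest, 18 mm from the bar towards the rack's -x, 192 mm high.
- hook2 (a point): Hook 2 of the rack (y = 32.5 mm): the point where the centre of a hanging spanner's eye comes to rest, 18 mm from the bar towards the rack's -x, 192 mm high.
- hook3 (a point): Hook 3 of the rack (y = 97.5 mm): the point where the centre of a hanging spanner's eye comes to rest, 18 mm from the bar towards the rack's -x, 192 mm high.
- spanner0: Steel spanner, 3 or 4 alike lie flat on the bench (absent: None); 151 x 36 x 9 mm, 90 g. Origin: underside, mid-handle, near the balance point; x runs along the handle to the eye. Handle 12 wide, 9 thick, from x = -44 to 43; open jaw 30 wide at -x to x = -75; round eye centred at x = 58, z = 4.5: hole 24, outside 36, 6 thick (mm).
- eye0 (a point): Centre of the hole in the eye of spanner0.
- spanner1: Steel spanner, 3 or 4 alike lie flat on the bench (absent: None); 151 x 36 x 9 mm, 90 g. Origin: underside, mid-handle, near the balance point; x runs along the handle to the eye. Handle 12 wide, 9 thick, from x = -44 to 43; open jaw 30 wide at -x to x = -75; round eye centred at x = 58, z = 4.5: hole 24, outside 36, 6 thick (mm).
- eye1 (a point): Centre of the hole in the eye of spanner1.
- spanner2: Steel spanner, 3 or 4 alike lie flat on the bench (absent: None); 151 x 36 x 9 mm, 90 g. Origin: underside, mid-handle, near the balance point; x runs along the handle to the eye. Handle 12 wide, 9 thick, from x = -44 to 43; open jaw 30 wide at -x to x = -75; round eye centred at x = 58, z = 4.5: hole 24, outside 36, 6 thick (mm).
- eye2 (a point): Centre of the hole in the eye of spanner2.
- spanner3: Steel spanner, 3 or 4 alike lie flat on the bench (absent: None); 151 x 36 x 9 mm, 90 g. Origin: underside, mid-handle, near the balance point; x runs along the handle to the eye. Handle 12 wide, 9 thick, from x = -44 to 43; open jaw 30 wide at -x to x = -75; round eye centred at x = 58, z = 4.5: hole 24, outside 36, 6 thick (mm).
- eye3 (a point): Centre of the hole in the eye of spanner3.
- jar: Small lidded parts jar, 60 mm across, 80 mm tall, standing, not part of the job. Origin: centre of its underside.
- tyre: Model-truck wheel with a knobbly tyre, 96 mm across, 40 mm high, lying flat, not part of the job. Origin: centre of its underside.

How it is judged:
By the outcome, as a careful person would: the job done as asked, in the order asked, and still so for the second after the job is handed in, with the robot touching nothing.
Of spanner0, spanner1, spanner2, spanner3 only 3 to 4 are there at a start; the rules pass over those that are not, and their reading is None.
At some moment in a run one of spanner0, spanner1, spanner2, spanner3 may be knocked a few centimetres aside while the robot is not near it.
It also fails if it takes over 210 s, if anything falls off the work surface, if the arm or the gripper's body presses on something with over 40 N, if the wrist force passes 120 N, or if a joint passes its speed limit or range.

### The arm

A 6-joint arm with a two-finger parallel gripper is mounted at the origin on the work surface. World frame = base frame: x ahead of the robot, y to its left, z up, the work surface at z = 0. Lengths are in m, angles in rad, forces in N, time in s.
With the tool pointing down it reaches from about 0.35 to 0.925 m from the base axis. Payload 6.4 kg.
Tool frame: the origin (TCP) lies on the centre line of the jaws, within the pads' length; the fingertips stand 17 mm ahead of it and the grasp point (between the pads) lies 2 mm behind it; y points along the fingers, z is the direction in which the jaws open and shut, and the axes are right-handed (so a half turn about y gives the same grasp; the last joint's range is limited). The gripper opens to 94 mm and grips with 3 to 60 N. Pads are 16 mm wide; open, the fingers measure 119 mm over their backs; the gripper's body (75 mm by 177 mm) begins 78 mm behind the grasp point.
Start: joints at [0.957, 0.245, 1.558, -0, 1.339, -0.174], TCP at [0.277, 0.588, 0.222] pointing down, gripper open.
Joint ranges: [-3.13, 3.13], [-1.02, 2.26], [0.13, 2.54], [-0.95, 4.09], [0.21, 2.88], [-2.74, 2.74]. Speed limits (rad/s): [2.57, 2.57, 3.14, 3.14, 3.14, 3.14].

### API

Orientations are given as a unit quaternion [w, x, y, z].
In Python, from rig import sense, snapshot, close_job gives the robot as it stands.
- The arm moves only by the tool play_rows, never from a script. Its argument "commands" is a list of rows, each a list of 7 numbers: the shift along the tool's x, y, z in mm, then the turn, a rotation vector about the tool's x, y, z in rad, then the gripper's target within -1 to 1 (shut at 1, half-way at 0, fully open at -1). In form: [[x, y, z, rx, ry, rz, fingers], ...]. A call has 1 to 20 rows; each row is the pose to reach, as a shift and turn from the pose commanded when the call began, along the tool's axes at that moment; what a row does not reach only later rows make up. A row lasts 1/10 s, in which the tool goes at most 50 mm and 8.59 degrees, less where a joint would pass 70% of its speed; a pose out of reach is approached as far as the arm can. A call with a gripper value outside its range is refused whole. The fingers move at their own pace and stop on an object; the grip force is fixed at half the most. Time passes only in rows, so rows that repeat a pose let the fingers close. It gives the time, the measured TCP pose, the force and the opening at its end, in the units of the state.
- sense(): the state, without advancing time (a new reading comes with each control period).
- snapshot(name): name is "side" or "top"; returns a dict with "frame" (480x640x3 uint8, blue, green, red), "depth" (480x640 float32, m along the optical axis (not along the pixel's ray), 0 where there is no reading), "fx", "fy", "cx", "cy" (pixels), "dist_coeffs" ([k1, k2, p1, p2, k3] as OpenCV has them; the pictures are not rectified), "xyz" and "orientation" of the camera in the world. Camera axes: x right, y down, z forward; pixel columns grow to the right and rows downward; lengths in m; the calibration is good to about 2 mm. A picture is of the moment at which its call begins.
- close_job(): hands the job in, once; it reports no verdict.
The state is a dict: "t": time; "q": joint angles; "dq": joint speeds; "joint_torque": joint torques, N m; "position": TCP position; "eef_rot": TCP orientation; "wrist_force": force on the tool from outside, world axes, zero at the start; "ft_torque": the same for the moment, N m; "gripper_width": finger opening in m.
Only numpy, scipy, OpenCV 4.12 (cv2) and the standard library are available. Lean on these libraries where they do the work, as an engineer would, in place of code of your own. Each camera call takes 0.05 s, during which the arm holds its last target.

## Working session

There is one attempt and no reset: what is moved stays moved. The work goes in short steps, Python scripts to look and compute and a tool call to move; the robot and the scene stay as the last step left them, time stands still between calls to the robot, and variables do not carry over. Pictures are saved under pics/ and viewed, and the job is handed in when it is done.

Besides the shell and the picture viewer there is one more tool, called after ">>>" as name(argument=value, ...), one argument or row to a line, values as JSON. play_rows: Moves the arm, as the interface text tells. Its arguments: {"type":"object","properties":{"commands":{"type":"array","items":{"type":"array","items":{"type":"number"}}}},"required":["commands"]}

```bash
ls; mkdir -p pics
python3 - <<'E'
from rig import sense,snapshot
import cv2,numpy as np
print(sense())
for n in ("side","top"):
    s=snapshot(n); cv2.imwrite(f"pics/{n}0.png",s["frame"]); np.savez(f"{n}0.npz",**s)
    print({k:v for k,v in s.items() if k not in("frame","depth")})
E
```

```text
pics
{'t': 0.0, 'q': array([ 9.56887599e-01,  2.45834008e-01,  1.55897176e+00, -3.88722911e-06,
        1.33869291e+00, -1.74146021e-01]), 'dq': array([ 5.11026086e-04, -6.56300774e-04, -1.38460990e-05, -3.77816692e-04,
        1.73979873e-03,  4.65116866e-05]), 'joint_torque': array([ 4.07935277e-04, -4.15847433e+01, -3.14596224e+01,  6.84456574e-02,
        3.33698338e-02, -1.53622086e-04]), 'position': array([0.27641945, 0.58768348, 0.22135529]), 'eef_rot': array([-0.68945901,  0.69070452, -0.15448687,  0.15397192]), 'wrist_force': array([-0.11531738, -0.22937593, -0.07295229]), 'ft_torque': array([-0.02683454, -0.01272213, -0.03239827]), 'gripper_width': 0.09418795542382481}
{'fx': 558.3493857755687, 'fy': 558.3493857755687, 'cx': 311.2431298839928, 'cy': 244.33391264024954, 'dist_coeffs': array([-0.0655934,  0.       ,  0.       ,  0.       ,  0.       ]), 'xyz': array([0.33459581, 1.1313717 , 1.01704048]), 'orientation': array([ 0.0333085 , -0.07881095,  0.89111053, -0.44564718])}
{'fx': 571.4640771937519, 'fy': 571.4640771937519, 'cx': 325.8950957452916, 'cy': 236.07784709160237, 'dist_coeffs': array([0.05164177, 0.        , 0.        , 0.        , 0.        ]), 'xyz': array([ 0.29403808, -0.04517031,  1.37306824]), 'orientation': array([-0.06448253,  0.70364936, -0.70355573,  0.07568957])}
```

View pics/side0.png

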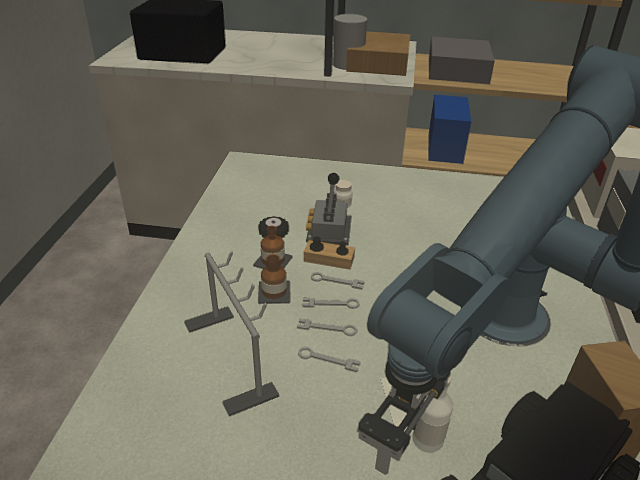

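View pics/top0.png

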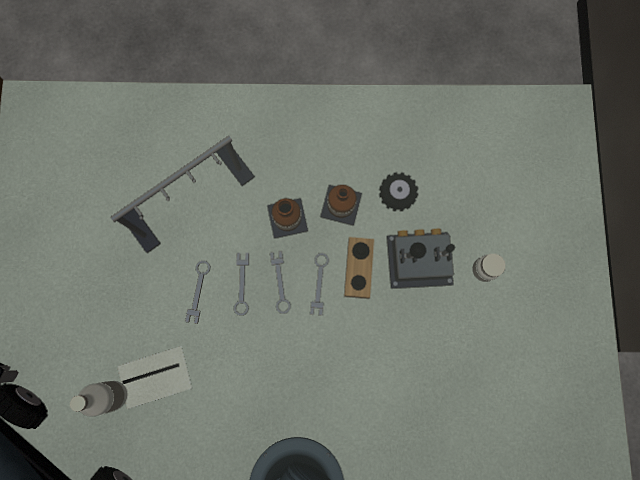

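Both views show the rack (top: bar from (115,217) to (230,140)), four spanners (x≈190–325, y≈250–320), flasks (287,212) and (343,200), the rest (360,268), the valve (420,260), the jar (490,267) and the tyre (398,190). I'll enlarge the crops next.

```bash
cat > h.py <<'E'
import numpy as np,cv2
from scipy.spatial.transform import Rotation as R
def load(n): return dict(np.load(n))
def Rc(s):
    w,x,y,z=s["orientation"]; return R.from_quat([x,y,z,w]).as_matrix()
def K(s): return np.array([[s["fx"],0,s["cx"]],[0,s["fy"],s["cy"]],[0,0,1.]],float)
def rays(s,uv):
    p=cv2.undistortPoints(np.array(uv,float).reshape(-1,1,2),K(s),s["dist_coeffs"]).reshape(-1,2)
    return np.c_[p,np.ones(len(p))]@Rc(s).T
def plane(s,uv,z):
    d=rays(s,uv); o=s["xyz"]; return o+d*((z-o[2])/d[:,2])[:,None]
def proj(s,P):
    P=np.array(P,float).reshape(-1,3); Rm=Rc(s).T
    return cv2.projectPoints(P.reshape(-1,1,3),cv2.Rodrigues(Rm)[0],-Rm@s["xyz"],K(s),s["dist_coeffs"])[0].reshape(-1,2)
def cloud(s):
    v,u=np.mgrid[0:480,0:640]; uv=np.c_[u.ravel(),v.ravel()]
    return (s["xyz"]+rays(s,uv)*s["depth"].reshape(-1,1)).reshape(480,640,3)
def tri(s1,uv1,s2,uv2):
    o1,o2=s1["xyz"],s2["xyz"]; a=rays(s1,uv1)[0]; b=rays(s2,uv2)[0]
    t=np.linalg.lstsq(np.c_[a,-b],o2-o1,rcond=None)[0]
    p,q=o1+t[0]*a,o2+t[1]*b; return (p+q)/2,np.linalg.norm(p-q)
def toolR(st):
    w,x,y,z=st["eef_rot"]; return R.from_quat([x,y,z,w]).as_matrix()
E
python3 - <<'E'
from h import *
t=load("top0.npz"); s=load("side0.npz")
cv2.imwrite("pics/c1.png",cv2.resize(t["frame"][120:340,100:360],None,fx=3,fy=3,interpolation=2)[:600])
cv2.imwrite("pics/c2.png",cv2.resize(t["frame"][160:310,310:510],None,fx=4,fy=4,interpolation=2))
cv2.imwrite("pics/c3.png",cv2.resize(s["frame"][160:310,180:380],None,fx=4,fy=4,interpolation=2))
print(toolR({"eef_rot":[-0.68945901,  0.69070452, -0.15448687,  0.15397192]}).round(3))
E
```

```text
[[ 0.905 -0.001  0.426]
 [-0.426 -0.002  0.905]
 [-0.    -1.    -0.002]]
```

View pics/c1.png

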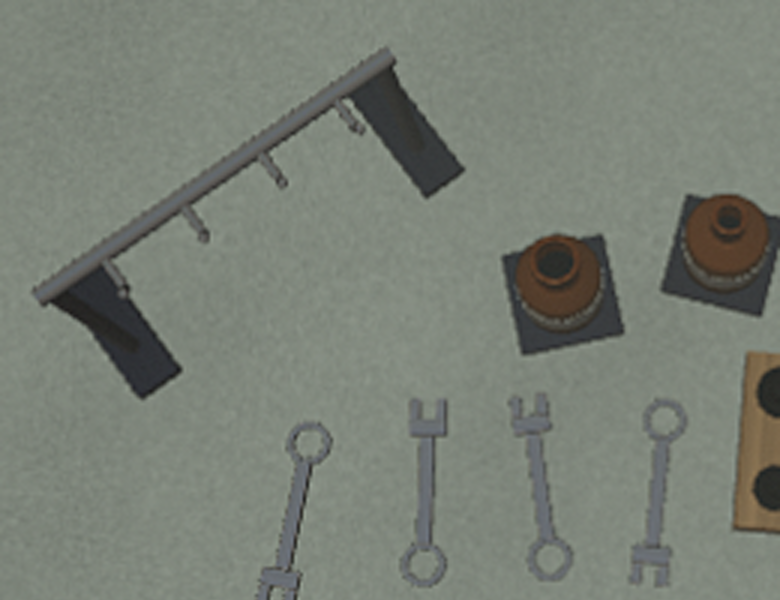

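View pics/c2.png

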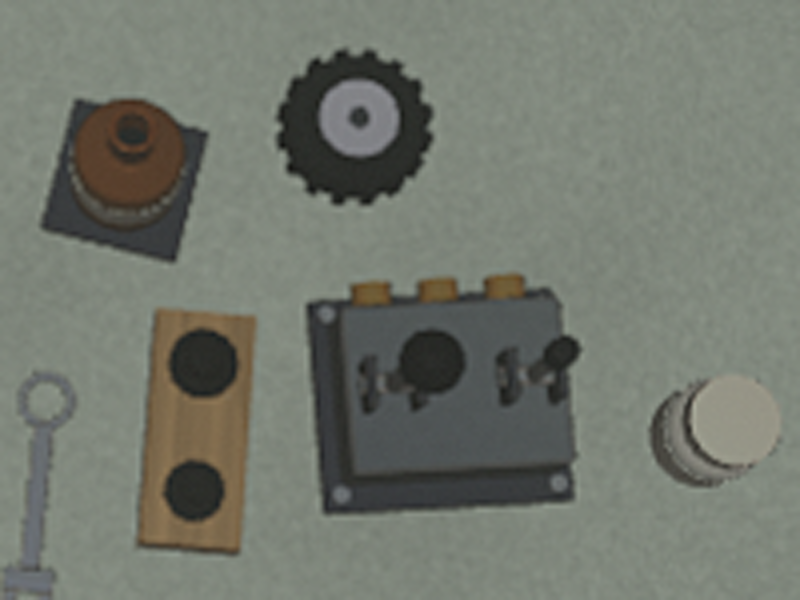

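View pics/c3.png

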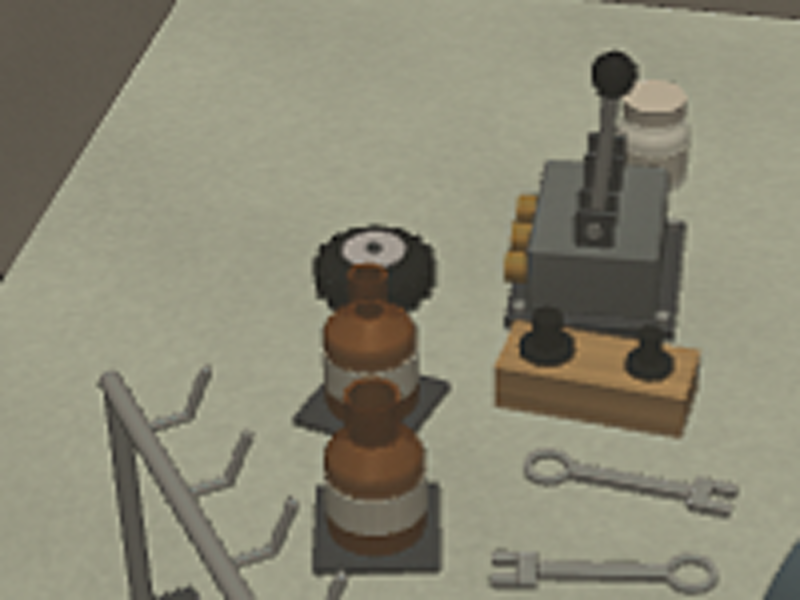

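Run:
```python
from h import *
t=load("top0.npz"); s=load("side0.npz")
for n,S in(("top",t),("side",s)):
    P=cloud(S)
    for name,uv in {"top":{"bench":(300,350),"sp":(280,300),"knob":(418,250),"jar":(492,264),"flaskw foot":(303,232),"rest":(360,268)},"side":{"bench":(200,400)}}[n].items():
        print(n,name,P[uv[1],uv[0]].round(4), t["frame"][uv[1],uv[0]] if n=="top" else "")
f=t["frame"]; hsv=cv2.cvtColor(f,cv2.COLOR_BGR2HSV)
P=cloud(t)
roi=np.zeros(f.shape[:2],np.uint8); roi[245:330,180:335]=1
d=(f[...,0].astype(int)-f[...,1]) # blue minus green
m=((d>=0)&(roi>0)).astype(np.uint8)
n,l,st,c=cv2.connectedComponentsWithStats(m)
for i in range(1,n):
    if st[i,4]<60: continue
    cs,h=cv2.findContours((l==i).astype(np.uint8),cv2.RETR_CCOMP,cv2.CHAIN_APPROX_NONE)
    ys,xs=np.where(l==i)
    W=plane(t,np.c_[xs,ys],0.007)[:,:2]
    holes=[j for j in range(len(cs)) if h[0][j][3]>=0 and cv2.contourArea(cs[j])>4]
    mu=W.mean(0); ev=np.linalg.svd(W-mu,full_matrices=False)[2][0]
    pr=(W-mu)@ev
    print(st[i],"mean",mu.round(4),"len",np.ptp(pr).round(4))
    for j in holes:
        M=cv2.moments(cs[j]); e=(M['m10']/M['m00'],M['m01']/M['m00'])
        E=plane(t,[e],0.005)[0]
        dirv=ev*np.sign((E[:2]-mu)@ev)
        print("  eye px",np.round(e,1),"eye",E.round(4),"yaw(deg)",np.degrees(np.arctan2(dirv[1],dirv[0])).round(1),"origin",(E[:2]-0.058*dirv).round(4))
```

```text
top bench [ 0.2971 -0.0059 -0.0029] [127 138 129]
top sp [0.4137 0.0424 0.0058] [103 101  98]
top knob [ 0.4967 -0.252   0.2233] [41 43 41]
top jar [ 0.4894 -0.445   0.0822] [135 149 149]
top flaskw foot [ 0.5791 -0.0113  0.0065] [88 96 92]
top rest [ 0.487  -0.1475  0.0315] [ 76 104 125]
side bench [ 0.6998  0.4055 -0.0027] 
[237 253  12  12  89] mean [0.5104 0.1346] len 0.0287
[315 253  13  49 182] mean [ 0.4659 -0.0513] len 0.1168
[192 261  18  49 196] mean [0.4504 0.2363] len 0.1157
  eye px [202.3 267.6] eye [0.4915 0.2298 0.005 ] yaw(deg) -9.6 origin [0.4343 0.2394]
[276 265  14  48 194] mean [0.4411 0.0419] len 0.115
  eye px [282.9 306. ] eye [0.3996 0.0354 0.005 ] yaw(deg) -171.3 origin [0.4569 0.0442]
[234 266  14  49 214] mean [0.437 0.135] len 0.1145
  eye px [240.6 307.7] eye [0.3958 0.1354 0.005 ] yaw(deg) 180.0 origin [0.4538 0.1354]
[186 309  13  13  78] mean [0.3817 0.2504] len 0.0346
```

```bash
cat > span.py <<'E'
from h import *
def spanners(t,roi,verbose=False,zt=0.006):
    f=t["frame"]; d=cv2.resize(cv2.GaussianBlur(f,(0,0),0.6),None,fx=4,fy=4,interpolation=cv2.INTER_CUBIC).astype(int)
    m=((d[...,0]-d[...,1])>-4).astype(np.uint8)
    x0,y0,x1,y1=[4*k for k in roi]; r=np.zeros_like(m); r[y0:y1,x0:x1]=1; m*=r
    m=cv2.morphologyEx(m,cv2.MORPH_CLOSE,np.ones((5,5),np.uint8))
    n,l,st,c=cv2.connectedComponentsWithStats(m); out=[]
    for i in range(1,n):
        if st[i,4]<1500: continue
        mm=(l==i).astype(np.uint8)
        cs,h=cv2.findContours(mm,cv2.RETR_CCOMP,cv2.CHAIN_APPROX_NONE)
        ys,xs=np.where(mm>0); W=plane(t,np.c_[(xs-1.5)/4,(ys-1.5)/4],zt)[:,:2]
        box=cv2.minAreaRect((W*1000).astype(np.float32))
        hs=[k for k in range(len(cs)) if h[0][k][3]>=0 and cv2.contourArea(cs[k])>60]
        if verbose: print(st[i],box,[cv2.contourArea(cs[k]) for k in hs])
        for k in hs:
            M=cv2.moments(cs[k]); e=np.array([M['m10']/M['m00'],M['m01']/M['m00']])
            E=plane(t,[(e-1.5)/4],0.0055)[0][:2]
            # axis: through eye and handle points between 35 and 90mm from eye
            rr=np.linalg.norm(W-E,axis=1); H=W[(rr>.022)&(rr<.095)]
            v=E-H.mean(0); v/=np.linalg.norm(v)
            out.append((E,np.degrees(np.arctan2(v[1],v[0])),E-.058*v,rr.max()))
    return out
if __name__=="__main__":
    t=load("top0.npz")
    for o in spanners(t,(180,243,335,330),True): print("eye",o[0].round(4),"yaw",o[1].round(1),"org",o[2].round(4),"ext",o[3].round(4))
E
python3 span.py
```

```text
[1081 1005   81  249 5476] ((457.09228515625, 43.591819763183594), (149.09866333007812, 33.62767028808594), 8.113455772399902) [1425.5]
[ 936 1011   60  250 5628] ((453.8244934082031, 135.85989379882812), (149.1678466796875, 33.693904876708984), 0.9008034467697144) [1431.0]
[1240 1013   75  248 5247] ((453.91400146484375, -49.619903564453125), (32.73167419433594, 148.36000061035156), 83.49952697753906) [1420.5]
[ 742 1043   99  251 5795] ((435.2229309082031, 238.20021057128906), (33.17367172241211, 148.75149536132812), 81.0674057006836) [1384.0]
eye [0.3998 0.0355] yaw -171.5 org [0.4572 0.044 ] ext 0.1329
eye [0.3956 0.1351] yaw 179.9 org [0.4536 0.135 ] ext 0.1336
eye [ 0.5108 -0.0557] yaw -5.8 org [ 0.4531 -0.0499] ext 0.1318
eye [0.492  0.2293] yaw -9.4 org [0.4347 0.2388] ext 0.1323
```

Run:
```python
from h import *
t=load("top0.npz"); s=load("side0.npz"); P=cloud(t)
tips=plane(t,[(141.5,217.3),(168.3,199),(194,181.5),(220,163.5)],0.228)
print("tips",tips.round(4), np.diff(tips,axis=0).round(4))
# bar
Z=P[...,2]; m=(Z>.185)&(Z<.215); m[:130]=0; m[225:]=0; m[:,:105]=0; m[:,240:]=0
Q=P[m]; print("bar cloud n",len(Q), "z",np.percentile(Q[:,2],[5,50,95]).round(4))
# bar by 2D: rays on plane .205 w/ colour mask
ys,xs=np.where(m); 
W=plane(t,np.c_[xs,ys],0.204)[:,:2]
import numpy as np
line=cv2.fitLine((W*1000).astype(np.float32),cv2.DIST_HUBER,0,.01,.01).ravel(); print("line dir",line, np.degrees(np.arctan2(line[1],line[0])))
pr=(W*1000-line[2:])@line[:2]; print(pr.min(),pr.max(), (line[2:]+line[:2]*(pr.min()+pr.max())/2))
# tips relative
dv=tips[-1]-tips[0]; print("tips dir",np.degrees(np.arctan2(dv[1],dv[0])))
# side
Ps=cloud(s); Zs=Ps[...,2]; m=(Zs>.185)&(Zs<.215); m[:245]=0;m[345:]=0;m[:,:200]=0;m[:,265:]=0
Q=Ps[m]; print("side n",len(Q),np.percentile(Q[:,2],[5,50,95]).round(4))
for uv in [(415,253),(419,250),(286,207),(342,192),(360,249),(358,283)]: print(uv,P[uv[1],uv[0]].round(4))
cv2.imwrite("pics/rs.png",cv2.resize(s["frame"][240:420,180:320],None,fx=4,fy=4,interpolation=2)[:600])
```

```text
tips [[0.5628 0.3119 0.228 ]
 [0.6016 0.26   0.228 ]
 [0.6392 0.2093 0.228 ]
 [0.6785 0.1571 0.228 ]] [[ 0.0388 -0.0519  0.    ]
 [ 0.0376 -0.0507  0.    ]
 [ 0.0393 -0.0522  0.    ]]
bar cloud n 1119 z [0.1982 0.2042 0.2088]
line dir [ 6.0291737e-01 -7.9780364e-01  6.5249078e+02  2.6233200e+02] -52.920868
-146.72456321574506 152.57585856170115 [654.2547075  259.99790837]
tips dir -53.21942199603404
side n 879 [0.1969 0.2036 0.2087]
(415, 253) [ 0.4907 -0.2459  0.222 ]
(419, 250) [ 0.4952 -0.2525  0.2316]
(286, 207) [0.6213 0.0265 0.0873]
(342, 192) [ 0.6581 -0.1036  0.0857]
(360, 249) [ 0.5266 -0.1454  0.0657]
(358, 283) [ 0.4468 -0.1395  0.0697]
```

View pics/rs.png

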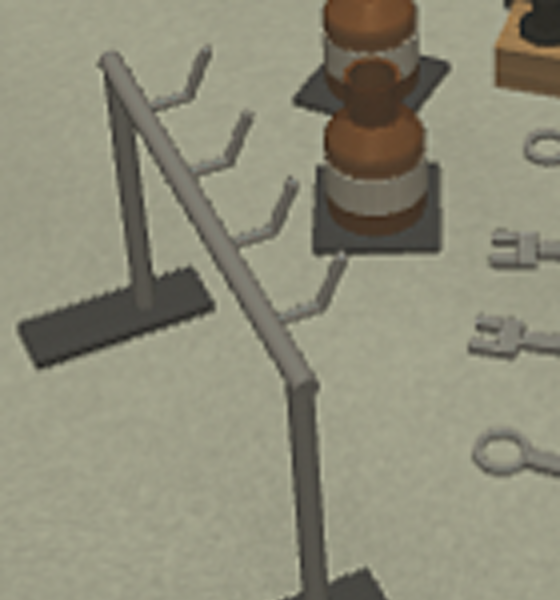

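Run:
```python
from h import *
t=load("top0.npz"); s=load("side0.npz"); P=cloud(t)
c2=lambda u,v:(310+(u-1.5)/4,160+(v-1.5)/4)
c3=lambda u,v:(180+(u-1.5)/4,160+(v-1.5)/4)
print("base L",plane(t,[c2(307,303),c2(325,513)],.005).round(4)," bottom",plane(t,[c2(325,513),c2(573,500)],.005).round(4))
print("blk bottom edge",plane(t,[c2(352,473),c2(573,460)],.07).round(4))
# screws
print("screws",plane(t,[c2(327,314),c2(341,495),c2(559,483)],.012).round(4))
# knob: dark round blob
def ell(f,box,thr):
    g=f[box[1]:box[3],box[0]:box[2]].max(2); m=(g<thr).astype(np.uint8)
    n,l,st,c=cv2.connectedComponentsWithStats(m); return [(st[i],c[i]+box[:2]) for i in range(1,n) if st[i,4]>20]
print(ell(t["frame"],(405,238,430,262),55)); print(ell(s["frame"],(325,168,342,188),60))
k,e=tri(t,c2(432,360),s,c3(614,74)); print("knob",k.round(4),e)
tt,e=tri(t,c2(562,351),s,c3(601,142)); print("tilt?",tt.round(4),e)
print("rest corners",plane(t,[c2(156,309),c2(256,316),c2(239,553),c2(138,546)],.036).round(4))
for n,uv in(("w",(205,362)),("n",(194,491))): print("stopper",n,plane(t,[c2(*uv)],.065).round(4), "flange",plane(t,[c2(*uv)],.042).round(4))
c1=lambda u,v:(100+(u-1)/3,120+(v-1)/3)
print("flask w rim",plane(t,[c1(555,262)],.12).round(4),"n",plane(t,[c1(729,219),c2(131,131)],.12).round(4))
```

```text
base L [[ 0.5713 -0.2151  0.005 ]
 [ 0.4428 -0.223   0.005 ]]  bottom [[ 0.4428 -0.223   0.005 ]
 [ 0.4509 -0.3721  0.005 ]]
blk bottom edge [[ 0.4587 -0.2306  0.07  ]
 [ 0.4664 -0.3577  0.07  ]]
screws [[ 0.5631 -0.2262  0.012 ]
 [ 0.4528 -0.2319  0.012 ]
 [ 0.4603 -0.3626  0.012 ]]
[(array([  2,   5,  19,  19, 222], dtype=int32), array([416.76126126, 250.8018018 ]))]
[(array([ 3,  5, 11, 12, 99], dtype=int32), array([332.93939394, 178.26262626]))]
knob [ 0.5006 -0.2539  0.2085] 0.001076329373718525
tilt? [ 0.5234 -0.3491  0.0913] 0.00539932306357836
rest corners [[ 0.5613 -0.1209  0.036 ]
 [ 0.5571 -0.1806  0.036 ]
 [ 0.416  -0.1681  0.036 ]
 [ 0.42   -0.1091  0.036 ]]
stopper w [[ 0.5241 -0.1475  0.065 ]] flange [[ 0.5281 -0.1493  0.042 ]]
stopper n [[ 0.4488 -0.1401  0.065 ]] flange [[ 0.4516 -0.1418  0.042 ]]
flask w rim [[0.613  0.0276 0.12  ]] n [[ 0.6469 -0.1036  0.12  ]
 [ 0.6476 -0.1029  0.12  ]]
```

```bash
cat > mv.py <<'E'
from h import *
from rig import sense
import json,os
def tool(yaw,pitch=0,lean=0):
    """tool down with tool x at yaw(deg); then tilted by pitch deg about its own z (approach swings toward tool +x... positive)"""
    a=np.radians(yaw); x=np.array([np.cos(a),np.sin(a),0]); y=np.array([0,0,-1.]); z=np.cross(x,y)
    M=np.c_[x,y,z]
    return M@R.from_euler("z",-pitch,degrees=True).as_matrix()
def rel(wps,cur=None,log=True):
    st=sense(); p0=st["position"]; R0=toolR(st)
    if cur is not None: p0,R0=cur
    if log: open("log.jsonl","a").write(json.dumps({k:np.asarray(st[k]).tolist() for k in("q","position","eef_rot")})+"\n")
    for p,M in wps:
        d=R0.T@(np.array(p)-p0)*1000; r=R.from_matrix(R0.T@M).as_rotvec()
        print("  shift",d.round(1),"rot",r.round(3),"steps>=",int(np.ceil(max(np.linalg.norm(d)/50,np.degrees(np.linalg.norm(r))/8.59))))
E
python3 - <<'E'
from mv import *
T=tool(-176.7); print(T.round(2), tool(0,30).round(2))
rel([([.44,.25,.27],tool(-90)),([.43,-.257,.26],T),([.43,-.2585,.192],T)])
E
```

```text
[[-1.    0.    0.06]
 [-0.06  0.   -1.  ]
 [ 0.   -1.    0.  ]] [[ 0.87  0.5   0.  ]
 [ 0.    0.    1.  ]
 [ 0.5  -0.87  0.  ]]
  shift [ 291.8  -48.2 -236.1] rot [2.000e-03 1.131e+00 1.000e-03] steps>= 8
  shift [ 498.6  -37.5 -699.1] rot [1.000e-03 2.644e+00 2.000e-03] steps>= 18
  shift [ 499.2   30.5 -700.3] rot [1.000e-03 2.644e+00 2.000e-03] steps>= 18
```

>>> play_rows(
  commands=[
    [292, -48, -236, 0, 1.13, 0, 1],
    [292, -48, -236, 0, 1.13, 0, 1],
    [292, -48, -236, 0, 1.13, 0, 1],
    [292, -48, -236, 0, 1.13, 0, 1],
    [292, -48, -236, 0, 1.13, 0, 1],
    [292, -48, -236, 0, 1.13, 0, 1],
    [292, -48, -236, 0, 1.13, 0, 1],
    [292, -48, -236, 0, 1.13, 0, 1],
    [499, -38, -699, 0, 2.644, 0, 1],
    [499, -38, -699, 0, 2.644, 0, 1],
    [499, -38, -699, 0, 2.644, 0, 1],
    [499, -38, -699, 0, 2.644, 0, 1],
    [499, -38, -699, 0, 2.644, 0, 1],
    [499, -38, -699, 0, 2.644, 0, 1],
    [499, -38, -699, 0, 2.644, 0, 1],
    [499, -38, -699, 0, 2.644, 0, 1],
    [499, -38, -699, 0, 2.644, 0, 1],
    [499, -38, -699, 0, 2.644, 0, 1],
    [499, -38, -699, 0, 2.644, 0, 1],
    [499, -38, -699, 0, 2.644, 0, 1],
  ],
)

```text
t: 2.1
position: [0.4301, -0.2577, 0.2598]
eef_rot: [0.019, -0.02, 0.707, -0.706]
wrist_force: [0.2, 1.0, -0.1]
gripper_width: 0.0
```

Run:
```python
from mv import *
T=tool(-176.7); s=sense(); print(s["q"].round(3),s["position"].round(4),toolR(s).round(3),s["gripper_width"],s["wrist_force"].round(2))
rel([([.43,-.2585,.192],T),([.56,-.251,.192],T)])
```

```text
[-0.766 -0.141  1.89   0.     1.394  0.749] [ 0.4301 -0.2577  0.2598] [[-0.998 -0.001  0.056]
 [-0.056  0.001 -0.998]
 [ 0.001 -1.    -0.001]] 9.32198015032897e-06 [ 0.25  0.97 -0.08]
  shift [ 0.1 67.8  0.9] rot [ 0.001 -0.002  0.001] steps>= 2
  shift [-130.1   67.7    0.7] rot [ 0.001 -0.002  0.001] steps>= 3
```

>>> play_rows(
  commands=[
    [0, 68, 0, 0, 0, 0, 1],
    [0, 68, 0, 0, 0, 0, 1],
    [-35, 68, 0, 0, 0, 0, 1],
    [-45, 68, 0, 0, 0, 0, 1],
    [-55, 68, 0, 0, 0, 0, 1],
    [-63, 68, 0, 0, 0, 0, 1],
    [-71, 68, 0, 0, 0, 0, 1],
    [-79, 68, 0, 0, 0, 0, 1],
    [-87, 68, 0, 0, 0, 0, 1],
    [-95, 68, 0, 0, 0, 0, 1],
    [-103, 68, 0, 0, 0, 0, 1],
    [-110, 68, 0, 0, 0, 0, 1],
    [-117, 68, 0, 0, 0, 0, 1],
    [-124, 68, 0, 0, 0, 0, 1],
    [-129, 68, 0, 0, 0, 0, 1],
    [-129, 68, 0, 0, 0, 0, 1],
  ],
)

```text
t: 3.7
position: [0.5599, -0.2495, 0.1921]
eef_rot: [0.02, -0.02, 0.707, -0.707]
wrist_force: [-2.3, 0.0, -1.0]
gripper_width: 0.0006
```

Run:
```python
from mv import *
from rig import snapshot
s=snapshot("side"); cv2.imwrite("pics/side1.png",s["frame"]); np.savez("side1.npz",**s)
cv2.imwrite("pics/c4.png",cv2.resize(s["frame"][140:260,260:400],None,fx=4,fy=4,interpolation=2))
print(sense()["wrist_force"])
```

```text
[-1.7630157   0.8175857  -2.07341208]
```

View pics/c4.png

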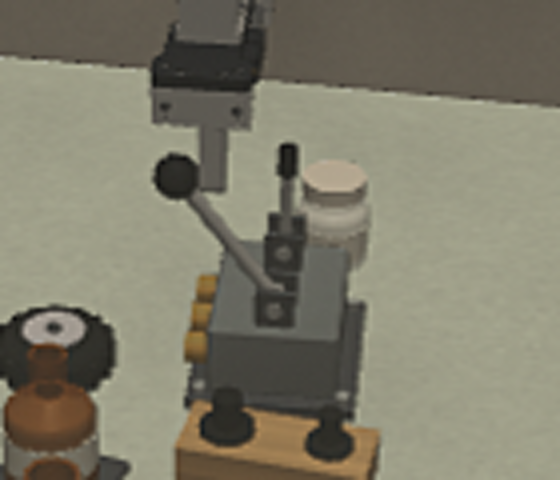

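The lever leans fully forward, with its knob at crop (177,176) just clear of the finger. I'll back off and measure its resting angle.

>>> play_rows(
  commands=[
    [40, 0, 0, 0, 0, 0, 1],
    [40, -50, 0, 0, 0, 0, 0],
    [60, -90, 0, 0, 0, 0, 0],
    [60, -90, 0, 0, 0, 0, 0],
    [110, -90, 0, 0, 0, 0, 0],
    [110, -90, 0, 0, 0, 0, 0],
  ],
)

```text
t: 4.35
position: [0.4471, -0.2552, 0.2816]
eef_rot: [0.02, -0.02, 0.707, -0.707]
wrist_force: [0.1, -0.0, -0.3]
gripper_width: 0.0371
```

Run:
```python
from mv import *
from rig import snapshot
s=snapshot("side"); t=snapshot("top"); np.savez("side2.npz",**s); np.savez("top2.npz",**t)
cv2.imwrite("pics/c5.png",cv2.resize(s["frame"][140:260,260:400],None,fx=4,fy=4,interpolation=2))
cv2.imwrite("pics/c6.png",cv2.resize(t["frame"][160:310,310:510],None,fx=4,fy=4,interpolation=2))
x=sense(); print(x["position"],x["wrist_force"])
```

```text
[ 0.44988961 -0.2559345   0.28312541] [0.5771409  0.11759294 0.81180434]
```

View pics/c5.png

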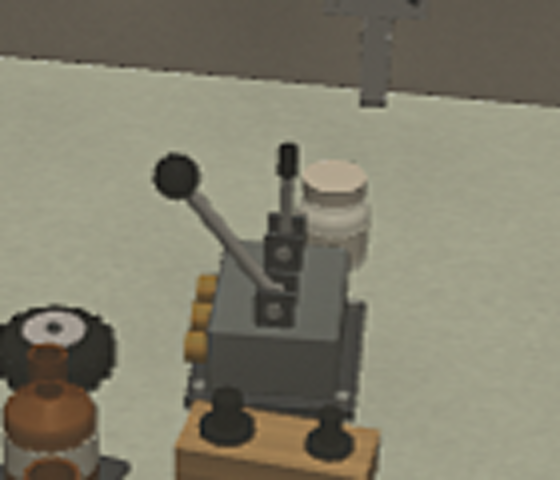

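View pics/c6.png

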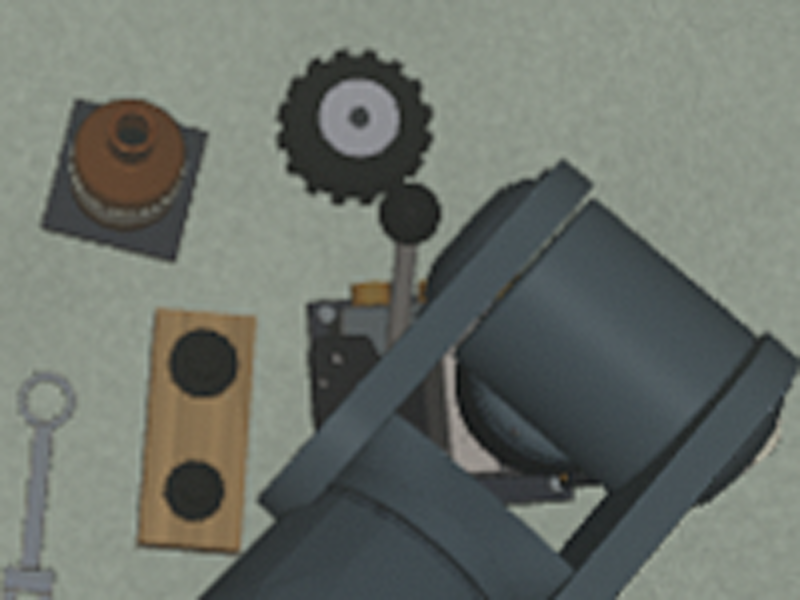

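Run:
```python
from h import *
t=load("top0.npz"); s=load("side2.npz")
c2=lambda u,v:(310+(u-1.5)/4,160+(v-1.5)/4)
c1=lambda u,v:(100+(u-1)/3,120+(v-1)/3)
k,e=tri(t,c2(410,213),s,(260+(177-1.5)/4,140+(176-1.5)/4)); print("knob",k.round(4),e)
v=k-np.array([.5097,-.254,.085]); print("theta",np.arctan2(v[0]*.998+v[1]*.057,v[2]),np.linalg.norm(v))
for n,cs in(("w",[c1(503,257),c1(603,236),c1(623,333),c1(523,354)]),("n",[c2(78,100),c2(208,131),c2(175,262),c2(43,228)])):
    W=plane(t,cs,.007); print(n,W.mean(0).round(4),np.linalg.norm(np.diff(W,axis=0),axis=1).round(4))
cv2.imwrite("pics/fl.png",np.hstack([cv2.resize(t["frame"][190:240,262:312],None,fx=8,fy=8,interpolation=2),cv2.resize(t["frame"][175:225,317:367],None,fx=8,fy=8,interpolation=2)]))
cv2.imwrite("pics/fl2.png",np.hstack([cv2.resize(s["frame"][215:305,245:305],None,fx=6,fy=6,interpolation=2),cv2.resize(s["frame"][215:305,300:360],None,fx=6,fy=6,interpolation=2)]))
```

```text
knob [ 0.585  -0.2492  0.1835] 0.0010517924123388824
theta 0.6536828288652698 0.12407212633976884
w [0.6142 0.0273 0.007 ] [0.0838 0.0833 0.0828]
n [ 0.6482 -0.1048  0.007 ] [0.0829 0.0858 0.0836]
```

View pics/fl.png

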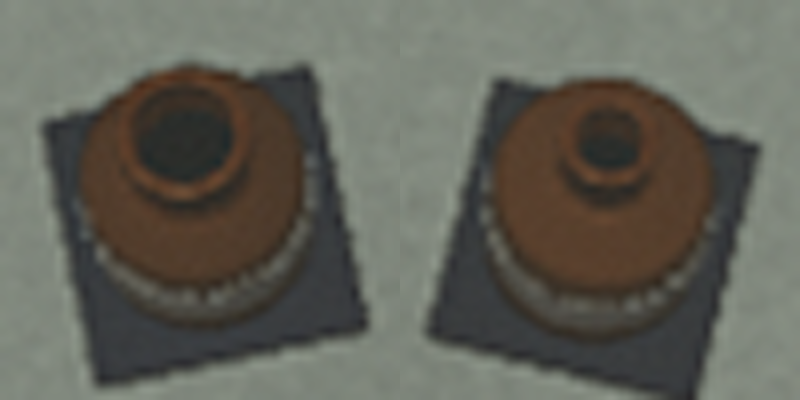

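View pics/fl2.png

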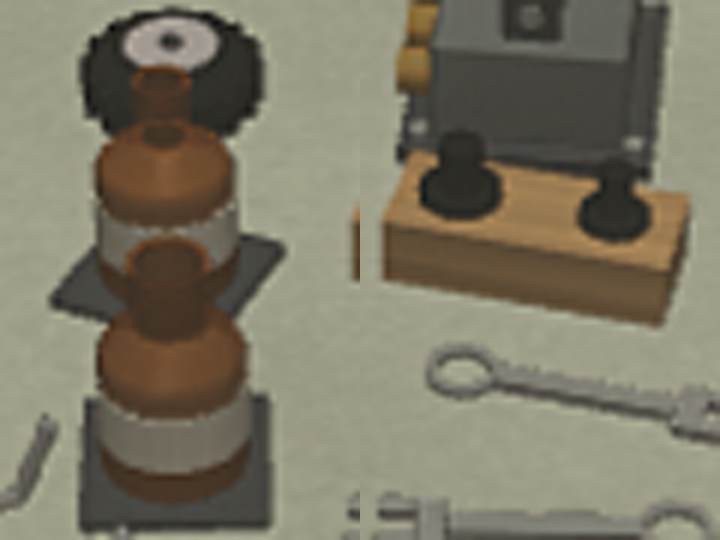

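Run:
```python
from h import *
t=load("top0.npz"); s=load("side2.npz")
a=lambda u,v:((u-3.5)/8,(v-3.5)/8); b=lambda u,v:((u-2.5)/6,(v-2.5)/6)
add=lambda p,o:(p[0]+o[0],p[1]+o[1])
for n,tp,sp in(("w",add(a(187,133),(262,190)),add(b(168,254),(245,215))),("n",add(a(209,139),(317,175)),add(b(161,78),(245,215)))):
    print(n,plane(t,[tp],.12).round(4),plane(s,[sp],.12).round(4),[x.round(4) for x in tri(t,tp,s,sp)])
for n,sp in(("sw grip top",add(b(462-360,142),(300,215))),("sn grip top",add(b(617-360,172),(300,215)))): print(n,plane(s,[sp],.068).round(4))
for n,sp in(("sw flange",add(b(461-360,192),(300,215))),("sn flange",add(b(615-360,216),(300,215)))): print(n,plane(s,[sp],.042).round(4))
from mv import *
rel([([.4508,-.1417,.16],tool(-94.8)),([.4508,-.1417,.056],tool(-94.8))])
```

```text
w [[0.6149 0.027  0.12  ]] [[0.6175 0.025  0.12  ]] [array([0.6158, 0.027 , 0.1214]), np.float64(0.0025)]
n [[ 0.6486 -0.1036  0.12  ]] [[ 0.6504 -0.1031  0.12  ]] [array([ 0.6496, -0.1036,  0.1194]), np.float64(0.0017)]
sw grip top [[ 0.5293 -0.1469  0.068 ]]
sn grip top [[ 0.4532 -0.1368  0.068 ]]
sw flange [[ 0.5285 -0.1416  0.042 ]]
sn flange [[ 0.453  -0.1365  0.042 ]]
  shift [  -7.1  123.  -114.2] rot [-3.00e-03 -1.43e+00 -1.00e-03] steps>= 10
  shift [  -6.9  227.  -114.3] rot [-3.00e-03 -1.43e+00 -1.00e-03] steps>= 10
```

>>> play_rows(
  commands=[
    [-7, 123, -114, 0, -1.43, 0, 0],
    [-7, 123, -114, 0, -1.43, 0, 0],
    [-7, 123, -114, 0, -1.43, 0, 0],
    [-7, 123, -114, 0, -1.43, 0, 0],
    [-7, 123, -114, 0, -1.43, 0, 0],
    [-7, 123, -114, 0, -1.43, 0, 0],
    [-7, 123, -114, 0, -1.43, 0, 0],
    [-7, 123, -114, 0, -1.43, 0, 0],
    [-7, 123, -114, 0, -1.43, 0, 0],
    [-7, 123, -114, 0, -1.43, 0, 0],
    [-7, 123, -114, 0, -1.43, 0, 0],
  ],
)

```text
t: 5.55
position: [0.4516, -0.1416, 0.1602]
eef_rot: [-0.479, 0.479, -0.52, 0.521]
wrist_force: [-1.4, 0.3, -0.2]
gripper_width: 0.0469
```

Run:
```python
from mv import *
from rig import snapshot
x=sense(); print(x["q"].round(3),x["position"].round(4),toolR(x).round(3))
rel([([.4508,-.1413,.064],tool(-94.8))])
s=snapshot("side")
cv2.imwrite("pics/d1.png",cv2.resize(s["frame"][150:290,260:400],None,fx=4,fy=4,interpolation=2))
```

```text
[-0.544 -0.113  2.054  0.     1.199 -0.462] [ 0.4516 -0.1416  0.1602] [[-0.082  0.002  0.997]
 [-0.997 -0.001 -0.082]
 [ 0.001 -1.     0.002]]
  shift [-0.3 96.2 -1. ] rot [-0.002  0.001  0.001] steps>= 2
```

View pics/d1.png

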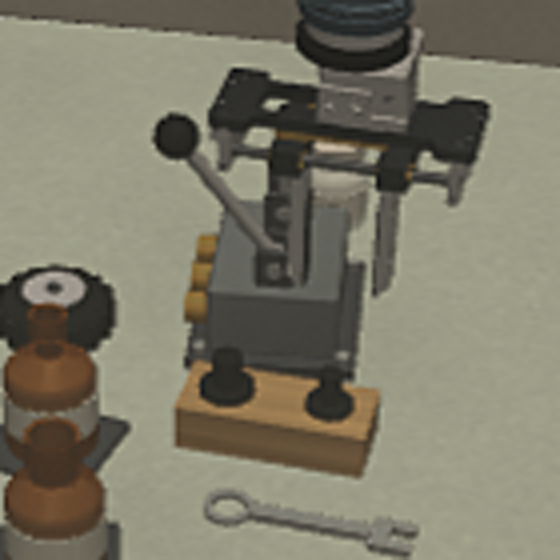

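>>> play_rows(
  commands=[
    [0, 50, -1, 0, 0, 0, 0],
    [0, 96, -1, 0, 0, 0, 0],
    [0, 96, -1, 0, 0, 0, 0],
    [0, 96, -1, 0, 0, 0, 0],
    [0, 96, -1, 0, 0, 0, 1],
    [0, 96, -1, 0, 0, 0, 1],
    [0, 96, -1, 0, 0, 0, 1],
    [0, 96, -1, 0, 0, 0, 1],
    [0, 96, -1, 0, 0, 0, 1],
    [0, 96, -1, 0, 0, 0, 1],
  ],
)

```text
t: 6.6
position: [0.4497, -0.1418, 0.0645]
eef_rot: [-0.479, 0.479, -0.52, 0.521]
wrist_force: [-1.4, 0.4, 5.9]
gripper_width: 0.0171
```

Run:
```python
from mv import *
x=sense(); print(x["q"].round(3),x["position"].round(4),x["wrist_force"])
T=tool(-94.8)
rel([([.4508,-.1413,.22],T),([.649,-.1038,.22],T)])
```

```text
[-0.547  0.04   2.107  0.     0.993 -0.463] [ 0.4497 -0.1418  0.0645] [-1.35170706  0.42978812  5.89589408]
  shift [  -0.4 -155.5    1.3] rot [-0.001  0.001  0.001] steps>= 4
  shift [ -54.3 -155.3  195.7] rot [-0.001  0.001  0.001] steps>= 6
```

>>> play_rows(
  commands=[
    [0, -50, 0, 0, 0, 0, 1],
    [0, -100, 0, 0, 0, 0, 1],
    [0, -155, 0, 0, 0, 0, 1],
    [0, -155, 0, 0, 0, 0, 1],
    [-54, -155, 195, 0, 0, 0, 1],
    [-54, -155, 195, 0, 0, 0, 1],
    [-54, -155, 195, 0, 0, 0, 1],
    [-54, -155, 195, 0, 0, 0, 1],
    [-54, -155, 195, 0, 0, 0, 1],
    [-54, -155, 195, 0, 0, 0, 1],
    [-54, -155, 195, 0, 0, 0, 1],
  ],
)

```text
t: 7.7
position: [0.6467, -0.1038, 0.2177]
eef_rot: [0.478, -0.479, 0.521, -0.52]
wrist_force: [-0.4, 0.1, -1.4]
gripper_width: 0.0171
```

Run:
```python
from mv import *
from rig import snapshot
x=sense(); print(x["q"].round(3),x["position"].round(4),x["wrist_force"],x["gripper_width"])
s=snapshot("side"); t=snapshot("top"); np.savez("side3.npz",**s)
cv2.imwrite("pics/d2.png",np.hstack([cv2.resize(s["frame"][130:280,210:310],None,fx=4,fy=4,interpolation=2),cv2.resize(t["frame"][130:280,300:400],None,fx=4,fy=4,interpolation=2)]))
```

```text
[-0.332  0.261  1.547 -0.     1.335 -0.248] [ 0.6467 -0.1038  0.2177] [-0.4343298   0.05373858 -1.35660469] 0.017056675954464882
```

View pics/d2.png

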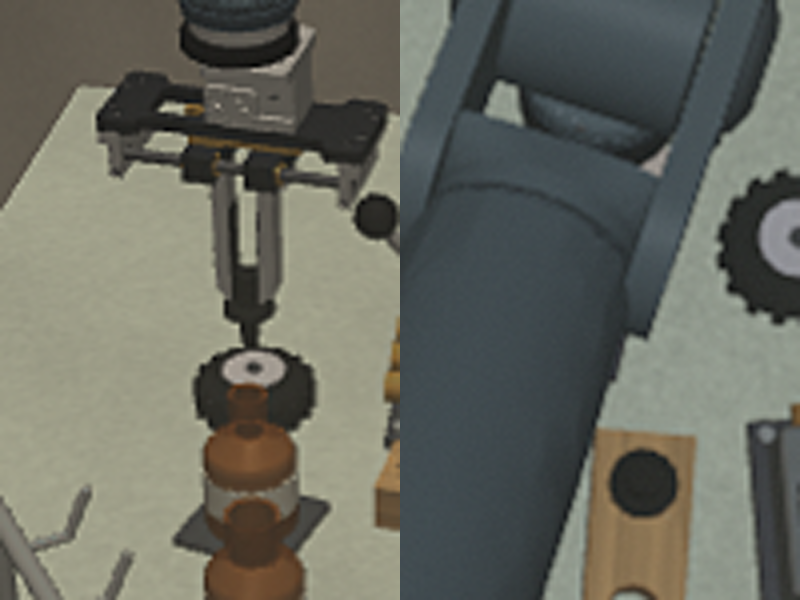

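Run:
```python
from mv import *
s=load("side3.npz")
z=.2177-.054
a=plane(s,[(210+(249-1.5)/4,130+(345-1.5)/4)],z); b=plane(s,[(210+(248-1.5)/4,130+(391-1.5)/4),(245+(161-2.5)/6,215+(78-2.5)/6)],.12)
print(a.round(4),b.round(4))
rel([([.649,-.1038,.148],tool(-94.8))])
```

```text
[[ 0.6463 -0.0972  0.1637]] [[ 0.65   -0.1042  0.12  ]
 [ 0.6504 -0.1031  0.12  ]]
  shift [-0.5 70.8  2.2] rot [-0. -0.  0.] steps>= 2
```

>>> play_rows(
  commands=[
    [0, 15, 1, 0, 0, 0, 1],
    [0, 30, 1, 0, 0, 0, 1],
    [0, 37, 1, 0, 0, 0, 1],
    [0, 37, 1, 0, 0, 0, 1],
    [0, 37, 1, 0, 0, 0, 1],
  ],
)

```text
t: 8.3
position: [0.6487, -0.1038, 0.1811]
eef_rot: [0.479, -0.479, 0.521, -0.52]
wrist_force: [0.0, -0.1, -0.6]
gripper_width: 0.0172
```

Run:
```python
from mv import *
from rig import snapshot
x=sense(); print(x["position"].round(4),x["wrist_force"],x["gripper_width"])
s=snapshot("side"); np.savez("side3.npz",**s)
cv2.imwrite("pics/d3.png",cv2.resize(s["frame"][180:280,230:330],None,fx=6,fy=6,interpolation=2))
```

```text
[ 0.6487 -0.1038  0.1811] [ 0.0150241  -0.08565984 -0.63484557] 0.01717579409106352
```

View pics/d3.png

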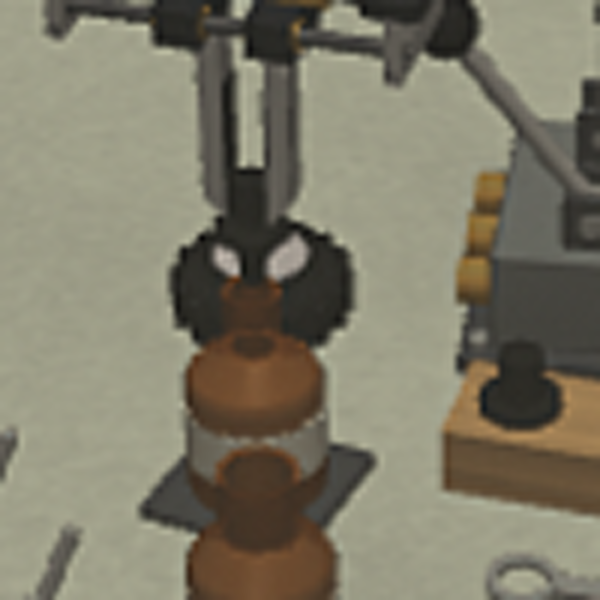

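>>> play_rows(
  commands=[
    [0, 6, 0.5, 0, 0, 0, 1],
    [0, 12, 0.5, 0, 0, 0, 1],
    [0, 18, 0.5, 0, 0, 0, 1],
    [0, 24, 0.5, 0, 0, 0, 1],
    [0, 29, 0.5, 0, 0, 0, 1],
    [0, 33, 0.5, 0, 0, 0, 1],
    [0, 34, 0.5, 0, 0, 0, 1],
    [0, 34, 0.5, 0, 0, 0, 1],
  ],
)

```text
t: 9.15
position: [0.6493, -0.1038, 0.1488]
eef_rot: [0.479, -0.479, 0.52, -0.52]
wrist_force: [-2.2, 0.6, 6.1]
gripper_width: 0.0169
```

>>> play_rows(
  commands=[
    [0, 1.5, 0, 0, 0, 0, 1],
    [0, 3, 0, 0, 0, 0, 1],
    [0, 3, 0, 0, 0, 0, 1],
  ],
)

```text
t: 9.45
position: [0.6494, -0.1039, 0.1487]
eef_rot: [0.479, -0.479, 0.52, -0.52]
wrist_force: [-9.9, 3.6, 18.0]
gripper_width: 0.0173
```

Seated: the force rises with no further travel. Next I release and go for the wide stopper.

>>> play_rows(
  commands=[
    [0, -2.5, 0, 0, 0, 0, 1],
    [0, -2.5, 0, 0, 0, 0, 0],
    [0, -2.5, 0, 0, 0, 0, 0],
    [0, -2.5, 0, 0, 0, 0, 0],
    [0, -2.5, 0, 0, 0, 0, 0],
    [0, -40, 0, 0, 0, 0, 0],
    [0, -80, 0, 0, 0, 0, 0],
    [0, -80, 0, 0, 0, 0, 0],
  ],
)

```text
t: 10.25
position: [0.6526, -0.1049, 0.2316]
eef_rot: [-0.481, 0.477, -0.517, 0.524]
wrist_force: [-0.2, -0.8, 0.8]
gripper_width: 0.0472
```

Run:
```python
from mv import *
from rig import snapshot
x=sense(); print(x["position"].round(4),x["wrist_force"],x["gripper_width"])
T=tool(-94.8)
rel([([.527,-.1478,.16],T),([.527,-.1478,.064],T)])
s=snapshot("side"); np.savez("side4.npz",**s)
cv2.imwrite("pics/d4.png",cv2.resize(s["frame"][180:280,230:330],None,fx=6,fy=6,interpolation=2))
```

```text
[ 0.6526 -0.1049  0.2316] [-0.17537534 -0.77257426  0.84925355] 0.04722179193401543
  shift [  53.    70.3 -122.4] rot [-0.011  0.001  0.003] steps>= 4
  shift [  52.7  166.3 -123.5] rot [-0.011  0.001  0.003] steps>= 5
```

View pics/d4.png

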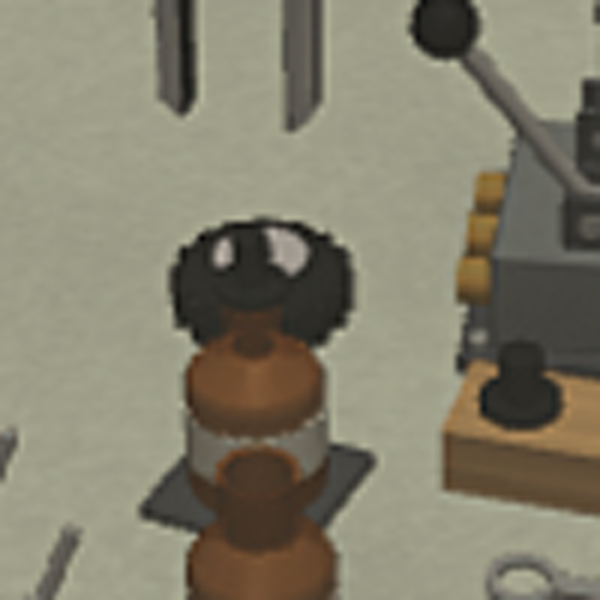

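>>> play_rows(
  commands=[
    [53, 68, -120, 0, 0, 0, 0],
    [53, 68, -120, 0, 0, 0, 0],
    [53, 68, -120, 0, 0, 0, 0],
    [53, 68, -120, 0, 0, 0, 0],
    [53, 68, -120, 0, 0, 0, 0],
    [53, 68, -120, 0, 0, 0, 0],
  ],
)

```text
t: 10.9
position: [0.5267, -0.147, 0.1573]
eef_rot: [-0.479, 0.479, -0.52, 0.521]
wrist_force: [0.6, 0.5, 0.2]
gripper_width: 0.0469
```

Run:
```python
from mv import *
x=sense(); print(x["position"].round(4),x["dq"].round(3),toolR(x).round(3))
rel([([.527,-.1478,.064],tool(-94.8))])
```

```text
[ 0.5267 -0.147   0.1573] [ 0.008 -0.    -0.025 -0.     0.001  0.001] [[-0.083  0.002  0.997]
 [-0.997 -0.001 -0.083]
 [ 0.001 -1.     0.002]]
  shift [ 0.7 93.3  0.2] rot [-0.002  0.001  0.001] steps>= 2
```

>>> play_rows(
  commands=[
    [0.5, 45, 0, 0, 0, 0, 0],
    [0.5, 93, 0, 0, 0, 0, 0],
    [0.5, 93, 0, 0, 0, 0, 0],
    [0.5, 93, 0, 0, 0, 0, 0],
    [0.5, 93, 0, 0, 0, 0, 1],
    [0.5, 93, 0, 0, 0, 0, 1],
    [0.5, 93, 0, 0, 0, 0, 1],
    [0.5, 93, 0, 0, 0, 0, 1],
    [0.5, 93, 0, 0, 0, 0, 1],
  ],
)

```text
t: 11.8
position: [0.5272, -0.1479, 0.0652]
eef_rot: [-0.48, 0.478, -0.519, 0.522]
wrist_force: [4.8, 0.8, 4.3]
gripper_width: 0.0225
```

Run:
```python
from mv import *
x=sense(); print(x["position"].round(4))
T=tool(-94.8)
rel([([.527,-.1475,.22],T),([.6152,.027,.22],T)])
```

```text
[ 0.5272 -0.1479  0.0652]
  shift [  -0.2 -154.8    0.5] rot [-0.005  0.     0.001] steps>= 4
  shift [-181.4 -154.7   73.9] rot [-0.005  0.     0.001] steps>= 5
```

>>> play_rows(
  commands=[
    [0, -50, 0, 0, 0, 0, 1],
    [0, -100, 0, 0, 0, 0, 1],
    [0, -155, 0, 0, 0, 0, 1],
    [0, -155, 0, 0, 0, 0, 1],
    [-181, -155, 74, 0, 0, 0, 1],
    [-181, -155, 74, 0, 0, 0, 1],
    [-181, -155, 74, 0, 0, 0, 1],
    [-181, -155, 74, 0, 0, 0, 1],
    [-181, -155, 74, 0, 0, 0, 1],
    [-181, -125, 74, 0, 0, 0, 1],
    [-181, -117, 74, 0, 0, 0, 1],
    [-181, -117, 74, 0, 0, 0, 1],
    [-181, -117, 74, 0, 0, 0, 1],
  ],
)

```text
t: 13.1
position: [0.6138, 0.0263, 0.1806]
eef_rot: [0.478, -0.479, 0.521, -0.52]
wrist_force: [0.7, 0.3, -0.2]
gripper_width: 0.0231
```

Run:
```python
from mv import *
from rig import snapshot
x=sense(); print(x["position"].round(4),x["wrist_force"],x["gripper_width"],x["q"].round(3))
rel([([.6152,.027,.148],tool(-94.8))])
s=snapshot("side"); np.savez("side4.npz",**s)
cv2.imwrite("pics/d5.png",cv2.resize(s["frame"][210:310,230:330],None,fx=6,fy=6,interpolation=2))
```

```text
[0.6138 0.0263 0.1806] [ 0.70985109  0.25131893 -0.22625441] 0.023089436530092544 [-0.141  0.203  1.686 -0.     1.253 -0.057]
  shift [-0.8 32.6  1.4] rot [ 0.001 -0.     0.   ] steps>= 1
```

View pics/d5.png

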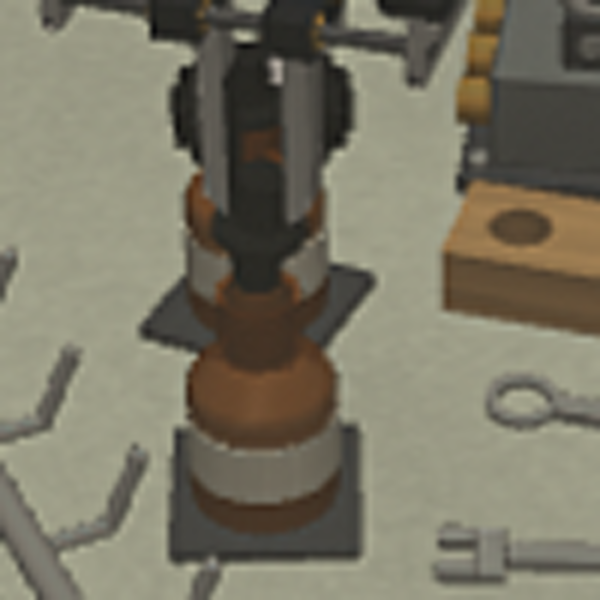

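>>> play_rows(
  commands=[
    [-0.7, 6, 1.3, 0, 0, 0, 1],
    [-0.7, 12, 1.3, 0, 0, 0, 1],
    [-0.7, 18, 1.3, 0, 0, 0, 1],
    [-0.7, 24, 1.3, 0, 0, 0, 1],
    [-0.7, 29, 1.3, 0, 0, 0, 1],
    [-0.7, 32, 1.3, 0, 0, 0, 1],
    [-0.7, 34, 1.3, 0, 0, 0, 1],
    [-0.7, 34, 1.3, 0, 0, 0, 1],
  ],
)

```text
t: 13.95
position: [0.6172, 0.0273, 0.1492]
eef_rot: [-0.48, 0.478, -0.519, 0.522]
wrist_force: [-1.3, 0.2, 9.9]
gripper_width: 0.0223
```

>>> play_rows(
  commands=[
    [0, 1, 0, 0, 0, 0, 1],
    [0, 2.5, 0, 0, 0, 0, 1],
    [0, 2.5, 0, 0, 0, 0, 1],
    [0, -1.5, 0, 0, 0, 0, 1],
    [0, -1.5, 0, 0, 0, 0, 0],
    [0, -1.5, 0, 0, 0, 0, 0],
    [0, -1.5, 0, 0, 0, 0, 0],
    [0, -1.5, 0, 0, 0, 0, 0],
    [0, -40, 0, 0, 0, 0, 0],
    [0, -90, 0, 0, 0, 0, 0],
    [0, -90, 0, 0, 0, 0, 0],
    [0, -90, 0, 0, 0, 0, 0],
  ],
)

```text
t: 15.15
position: [0.6162, 0.0275, 0.2379]
eef_rot: [-0.48, 0.478, -0.519, 0.521]
wrist_force: [0.3, -0.0, -0.4]
gripper_width: 0.0471
```

Run:
```python
from mv import *
from rig import snapshot
x=sense(); print(x["position"].round(4),x["wrist_force"],x["gripper_width"],x["q"].round(3))
rel([([.55,.1,.3],tool(-94.8))])
s=snapshot("side"); np.savez("side5.npz",**s)
cv2.imwrite("pics/d6.png",cv2.resize(s["frame"][210:310,230:330],None,fx=6,fy=6,interpolation=2))
```

```text
[0.6162 0.0275 0.2379] [ 0.27412139 -0.01487035 -0.38843126] 0.047114452175502544 [-0.139  0.154  1.634 -0.     1.35  -0.056]
  shift [-66.7 -62.3 -71.8] rot [-0.003  0.001  0.   ] steps>= 3
```

View pics/d6.png

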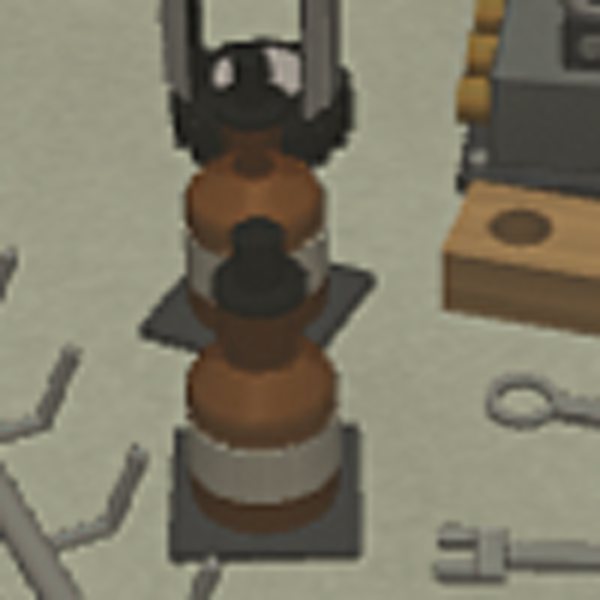

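```bash
cat > kin.py <<'E'
from mv import *
from scipy.optimize import least_squares
D=[json.loads(l) for l in open("log.jsonl")]
Q=np.array([d["q"] for d in D]); X=np.array([d["position"] for d in D])
def fk(p,q):
    r0,z0,a2,a3,off,b,L=p
    r=r0+a2*np.sin(q[:,1])+a3*np.sin(q[:,1]+q[:,2]+off)+L*np.sin(q[:,1]+q[:,2]+q[:,4])
    z=z0+a2*np.cos(q[:,1])+a3*np.cos(q[:,1]+q[:,2]+off)+L*np.cos(q[:,1]+q[:,2]+q[:,4])
    c,s=np.cos(q[:,0]),np.sin(q[:,0])
    return np.c_[r*c-b*s,r*s+b*c,z]
def fit(L=None):
    if L is None: return least_squares(lambda p:(fk(p,Q)-X).ravel(),[0,.3,.4,.4,0,.11,.25])
    return least_squares(lambda p:(fk(np.r_[p,L],Q)-X).ravel(),[0,.3,.4,.4,0,.11])
if __name__=="__main__":
    for L in(.2,.25,.3):
        f=fit(L); print(L,f.x.round(4),"res mm",(np.abs(f.fun).max()*1e3).round(2))
    print(Q.round(2))
E
python3 kin.py
```

```text
0.2 [1.000e-04 2.100e-01 4.202e-01 5.726e-01 1.158e-01 1.126e-01] res mm 0.51
0.25 [0.     0.2604 0.4199 0.5726 0.1158 0.1126] res mm 0.11
0.3 [-1.000e-04  3.107e-01  4.196e-01  5.727e-01  1.159e-01  1.126e-01] res mm 0.31
[[ 0.96  0.25  1.56 -0.    1.34 -0.17]
 [-0.77 -0.14  1.89  0.    1.39  0.75]
 [-0.74 -0.12  1.83  0.    1.43  0.78]
 [-0.54 -0.11  2.05  0.    1.2  -0.46]
 [-0.55  0.04  2.11  0.    0.99 -0.46]
 [-0.33  0.26  1.55 -0.    1.33 -0.25]
 [-0.33  0.26  1.53  0.    1.35 -0.25]
 [-0.48  0.07  1.88  0.    1.19 -0.4 ]
 [-0.48  0.21  1.92  0.    1.01 -0.4 ]
 [-0.14  0.2   1.69 -0.    1.25 -0.06]
 [-0.14  0.15  1.63 -0.    1.35 -0.06]]
```

```bash
cat >> kin.py <<'E'
P=fit(None).x
LO=np.array([-3.13,-1.02,.13,-.95,.21,-2.74]);HI=np.array([3.13,2.26,2.54,4.09,2.88,2.74])
def Rx(v,a): return R.from_rotvec(np.array(v)*a).as_matrix()
def FK(q):
    r0,z0,a2,a3,off,b,L=P
    M=Rx([0,0,1],q[0]); p=M@np.array([r0,b,z0])
    M=M@Rx([0,1,0],q[1]); p=p+M@[0,0,a2]
    M=M@Rx([0,1,0],q[2]); p=p+M@[a3*np.sin(off),0,a3*np.cos(off)]
    M=M@Rx([0,0,1],SG4*q[3])@Rx([0,1,0],q[4])@Rx([0,0,1],q[5]); p=p+M@[0,0,L]
    # tool y = M z ; at q6=0 & down tool x yaw=q1-90
    # M when down (q5 total=pi): cols x=-radial.., find fixed map: tool x = M@c
    return p,M@C
SG4=1
# build C from start pose
def _C():
    global C; C=np.eye(3); d=D[0]; _,M=FK(np.array(d["q"])); return M.T@toolR(d)
C=_C(); C=np.round(C)
def IK(p,M,q0,n=1):
    best=None
    for q0 in ([q0] if np.ndim(q0)==1 else q0):
        f=least_squares(lambda q:np.r_[(FK(q)[0]-p)*10,R.from_matrix(FK(q)[1].T@M).as_rotvec()],np.clip(q0,LO+.01,HI-.01),bounds=(LO,HI))
        if best is None or f.cost<best.cost: best=f
    return best.x,best.cost
E
python3 - <<'E'
from kin import *
print(P.round(4),C)
for d in D:
    p,M=FK(np.array(d["q"])); print(((p-d["position"])*1e3).round(1),(np.degrees(R.from_matrix(M.T@toolR(d)).magnitude())).round(2))
O=np.array([.6545,.2602,0]);rx=np.array([.7997,.6004,0]);ry=np.array([-.6004,.7997,0])
for k,y in enumerate([-.0975,-.0325,.0325,.0975]):
    h=O+rx*-.018+ry*y+[0,0,.192]
    for beta in(30,45,60,75,90):
        for yaw in (36.9,):
            # grasp point 80mm from eye, spanner elevation beta+alpha; take vertical spanner
            g=h-np.array([0,0,.085])
            q,c=IK(g,tool(yaw,beta),[np.array([.3,a,2.,b_,.6,-1.5]) for a in(-.3,.2) for b_ in(0.,.8,-.8,3.)])
            print(k,beta,yaw,q.round(2),"cost",round(c,5))
E
```

```text
[0.     0.2735 0.4198 0.5726 0.1159 0.1126 0.263 ] [[-0. -0. -1.]
 [-1.  0.  0.]
 [ 0.  1. -0.]]
[-0.  0.  0.] 0.0
[0. 0. 0.] 0.0
[0. 0. 0.] 0.0
[0. 0. 0.] 0.0
[0. 0. 0.] 0.0
[0. 0. 0.] 0.0
[0. 0. 0.] 0.0
[0. 0. 0.] 0.0
[0. 0. 0.] 0.0
[0. 0. 0.] 0.0
[0. 0. 0.] 0.0
0 30 36.9 [-0.03  0.31  1.78  0.51  0.7  -2.58] cost 0.0
0 45 36.9 [-0.05  0.27  1.87  0.74  0.55 -2.74] cost 0.01017
0 60 36.9 [-0.15  0.32  2.    1.64  0.67  2.58] cost 0.0
0 75 36.9 [-0.01  0.24  1.95  0.92  0.34 -2.74] cost 0.17633
0 90 36.9 [ 0.01  0.23  1.97  1.    0.25 -2.74] cost 0.34101
1 30 36.9 [ 0.06  0.25  1.85  0.48  0.65 -2.48] cost 0.0
1 45 36.9 [ 0.04  0.21  1.95  0.78  0.49 -2.74] cost 0.00587
1 60 36.9 [-0.05  0.26  2.08  1.74  0.6   2.54] cost 0.0
1 75 36.9 [ 0.09  0.19  2.02  0.95  0.25 -2.74] cost 0.15975
1 90 36.9 [ 0.1   0.18  2.03  1.02  0.21 -2.74] cost 0.32082
2 30 36.9 [ 0.16  0.21  1.9   0.43  0.6  -2.36] cost 0.0
2 45 36.9 [ 0.13  0.17  2.02  0.84  0.41 -2.74] cost 0.00248
2 60 36.9 [0.06 0.21 2.14 1.87 0.52 2.48] cost 0.0
2 75 36.9 [ 0.19  0.15  2.07  0.98  0.21 -2.74] cost 0.14243
2 90 36.9 [ 0.19  0.14  2.08  1.04  0.21 -2.74] cost 0.30237
3 30 36.9 [ 0.27  0.18  1.94  0.35  0.56 -2.2 ] cost 0.0
3 45 36.9 [ 0.24  0.14  2.07  0.9   0.34 -2.74] cost 0.00046
3 60 36.9 [0.19 0.17 2.18 2.04 0.44 2.39] cost 0.0
3 75 36.9 [ 0.27  0.12  2.1   1.02  0.21 -2.74] cost 0.12881
3 90 36.9 [ 0.27  0.11  2.11  1.07  0.21 -2.74] cost 0.28792
```

Run:
```python
from kin import *
O=np.array([.6545,.2602,0]);rx=np.array([.7997,.6004,0]);ry=np.array([-.6004,.7997,0])
for k,y in enumerate([-.0975,-.0325,.0325,.0975]):
    h=O+rx*-.018+ry*y+[0,0,.192]
    q=np.array([0,.3,1.8,.5,.7,.5])
    for beta in(0,20,30,40,50,60,70,80,90):
            g=h-np.array([0,0,.085])
            q,c=IK(g,tool(36.9-180,-beta),q)
            print(k,beta,q.round(2),"cost",round(c,5))
```

```text
0 0 [0.08 0.51 1.43 0.   1.2  1.01] cost 0.0
0 20 [0.01 0.36 1.67 0.28 0.84 0.78] cost 0.0
0 30 [-0.03  0.31  1.78  0.51  0.7   0.56] cost 0.0
0 40 [-0.08  0.28  1.87  0.85  0.6   0.23] cost 0.0
0 50 [-0.12  0.29  1.94  1.26  0.59 -0.18] cost 0.0
0 60 [-0.15  0.32  2.    1.64  0.67 -0.56] cost 0.0
0 70 [-0.18  0.38  2.02  1.91  0.82 -0.83] cost 0.0
0 80 [-0.2   0.47  2.03  2.09  1.01 -1.01] cost 0.0
0 90 [-0.21  0.58  2.    2.21  1.21 -1.13] cost 0.0
1 0 [0.16 0.46 1.5  0.   1.18 1.09] cost 0.0
1 20 [0.1  0.31 1.74 0.25 0.81 0.88] cost 0.0
1 30 [0.06 0.25 1.85 0.48 0.65 0.66] cost 0.0
1 40 [0.02 0.22 1.94 0.84 0.53 0.3 ] cost 0.0
1 50 [-0.02  0.22  2.02  1.31  0.51 -0.17] cost 0.0
1 60 [-0.05  0.26  2.08  1.74  0.6  -0.61] cost 0.0
1 70 [-0.08  0.32  2.11  2.03  0.77 -0.9 ] cost 0.0
1 80 [-0.1   0.42  2.11  2.21  0.98 -1.08] cost 0.0
1 90 [-0.11  0.54  2.08  2.32  1.2  -1.2 ] cost 0.0
2 0 [0.25 0.43 1.55 0.   1.16 1.18] cost 0.0
2 20 [0.19 0.26 1.79 0.21 0.78 0.99] cost 0.0
2 30 [0.16 0.21 1.9  0.43 0.6  0.78] cost 0.0
2 40 [0.12 0.18 2.   0.8  0.46 0.42] cost 0.0
2 50 [ 0.09  0.17  2.08  1.36  0.43 -0.15] cost 0.0
2 60 [ 0.06  0.21  2.14  1.87  0.52 -0.67] cost 0.0
2 70 [ 0.03  0.28  2.17  2.18  0.72 -0.98] cost 0.0
2 80 [ 0.02  0.38  2.17  2.35  0.94 -1.16] cost 0.0
2 90 [ 0.01  0.51  2.15  2.45  1.18 -1.27] cost 0.0
3 0 [ 0.34  0.4   1.58 -0.    1.16  1.27] cost 0.0
3 20 [0.3  0.23 1.83 0.17 0.76 1.12] cost 0.0
3 30 [0.27 0.18 1.94 0.35 0.56 0.94] cost 0.0
3 40 [0.24 0.14 2.04 0.72 0.39 0.58] cost 0.0
3 50 [ 0.21  0.14  2.12  1.41  0.33 -0.12] cost 0.0
3 60 [ 0.19  0.17  2.18  2.04  0.44 -0.76] cost 0.0
3 70 [ 0.17  0.25  2.22  2.36  0.66 -1.08] cost 0.0
3 80 [ 0.15  0.35  2.22  2.51  0.91 -1.24] cost 0.0
3 90 [ 0.15  0.49  2.19  2.6   1.16 -1.34] cost 0.0
```

Run:
```python
from h import *
s=load("side0.npz"); t=load("top0.npz")
a=lambda u,v:(180+(u-1.5)/4,240+(v-1.5)/4)
tt=[(141.5,217.3),(168.3,199),(194,181.5),(220,163.5)]
ts=[a(343,258),a(292,183),a(249,116),a(207,51)]
bend=[a(320,304),a(271,235),a(230,163),a(190,97)]
O=np.array([.6545,.2602,0]);rx=np.array([.7997,.6004,0]);ry=np.array([-.6004,.7997,0])
f=lambda p:np.array([(p-O)@rx,(p-O)@ry,p[2]]).round(4)
for u,v,b in zip(tt,ts,bend):
    p,e=tri(t,u,s,v); print("tip tri",f(p),round(e,4),"top@.228",f(plane(t,[u],.228)[0]),"side@.228",f(plane(s,[v],.228)[0]),"bend side@.2",f(plane(s,[b],.2)[0]))
be=[a(109,62),a(303,384)]
print([f(x) for x in plane(s,be,.2)])
```

```text
tip tri [-0.0416  0.0965  0.2263] 0.0001 top@.228 [-0.0423  0.0964  0.228 ] side@.228 [-0.0409  0.0982  0.228 ] bend side@.2 [-0.0272  0.097   0.2   ]
tip tri [-0.041   0.0312  0.2263] 0.0019 top@.228 [-0.0425  0.0316  0.228 ] side@.228 [-0.0397  0.0323  0.228 ] bend side@.2 [-0.0242  0.0363  0.2   ]
tip tri [-0.0412 -0.0321  0.2261] 0.0019 top@.228 [-0.0428 -0.0316  0.228 ] side@.228 [-0.0398 -0.0307  0.228 ] bend side@.2 [-0.0259 -0.0293  0.2   ]
tip tri [-0.0411 -0.0975  0.2264] 0.0022 top@.228 [-0.0427 -0.0969  0.228 ] side@.228 [-0.0397 -0.0965  0.228 ] bend side@.2 [-0.0263 -0.0947  0.2   ]
[array([ 0.0053, -0.1472,  0.2   ]), array([0.0027, 0.1459, 0.2   ])]
```

```bash
sed -i 's/(180,243,335,330)/(180,243,335,330)/' span.py
cat > look.py <<'E'
import sys
from mv import *
from rig import snapshot
from span import spanners
n=sys.argv[1]
t=snapshot("top"); np.savez(f"top_{n}.npz",**t); cv2.imwrite(f"pics/top_{n}.png",t["frame"])
for o in spanners(t,(150,235,345,350)): print("eye",o[0].round(4),"yaw",o[1].round(1),"org",o[2].round(4),"ext",o[3].round(4))
x=sense(); print(x["position"].round(4),x["q"].round(3),x["gripper_width"].round(4),x["wrist_force"].round(1),x["t"])
E
python3 look.py a
```

```text
eye [0.3998 0.0355] yaw -100.3 org [0.4101 0.0926] ext 0.2429
eye [0.4201 0.0481] yaw -97.7 org [0.4279 0.1055] ext 0.241
eye [0.4393 0.2285] yaw 73.1 org [0.4225 0.173 ] ext 0.2448
eye [0.492  0.2293] yaw 69.0 org [0.4713 0.1751] ext 0.2489
eye [ 0.5108 -0.0556] yaw -5.6 org [ 0.4531 -0.05  ] ext 0.1318Traceback (most recent call last):
  File "look.py", line 8, in <module>
    x=sense(); print(x["position"].round(4),x["q"].round(3),x["gripper_width"].round(4),x["wrist_force"].round(1),x["t"])
                                                            ^^^^^^^^^^^^^^^^^^^^^^^^
AttributeError: 'float' object has no attribute 'round'
```

View pics/top_a.png

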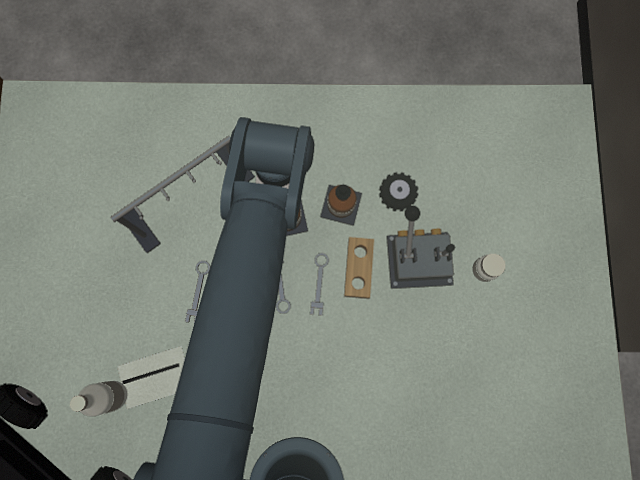

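```bash
sed -i 's/x\["gripper_width"\].round(4)/round(float(x["gripper_width"]),4)/' look.py
python3 - <<'E'
from mv import *
x=sense(); print(x["position"].round(4),x["q"].round(3))
T=tool(8.5)
rel([([.47,.0459,.22],T),([.47,.0459,.1],T),([.47,.0459,.0185],T)])
E
```

```text
[0.6146 0.0277 0.2348] [-0.139  0.156  1.637 -0.     1.35  -0.056]
  shift [  -6.1   15.2 -145.6] rot [ 0.002 -1.802 -0.002] steps>= 13
  shift [  -6.1  135.2 -145.3] rot [ 0.002 -1.802 -0.002] steps>= 13
  shift [  -6.1  216.7 -145. ] rot [ 0.002 -1.802 -0.002] steps>= 13
```

>>> play_rows(
  commands=[
    [-6, -10, -145, 0, -1.8, 0, 0],
    [-6, -10, -145, 0, -1.8, 0, 0],
    [-6, -10, -145, 0, -1.8, 0, 0],
    [-6, -10, -145, 0, -1.8, 0, 0],
    [-6, -10, -145, 0, -1.8, 0, 0],
    [-6, 50, -145, 0, -1.8, 0, 0],
    [-6, 100, -145, 0, -1.8, 0, 0],
    [-6, 135, -145, 0, -1.8, 0, 0],
    [-6, 135, -145, 0, -1.8, 0, 0],
    [-6, 135, -145, 0, -1.8, 0, 0],
    [-6, 135, -145, 0, -1.8, 0, 0],
    [-6, 135, -145, 0, -1.8, 0, 0],
    [-6, 135, -145, 0, -1.8, 0, 0],
    [-6, 135, -145, 0, -1.8, 0, 0],
    [-6, 135, -145, 0, -1.8, 0, 0],
  ],
)

```text
t: 16.75
position: [0.4709, 0.0457, 0.1008]
eef_rot: [0.705, -0.705, -0.05, 0.051]
wrist_force: [0.6, 0.8, 0.5]
gripper_width: 0.0471
```

Run:
```python
from mv import *
from rig import snapshot
x=sense(); print(x["position"].round(4),x["q"].round(3),toolR(x).round(3))
T=tool(8.5)
rel([([.47,.0459,.0185],T)])
s=snapshot("side"); cv2.imwrite("pics/e1.png",cv2.resize(s["frame"][220:370,260:400],None,fx=4,fy=4,interpolation=2))
```

```text
[0.4709 0.0457 0.1008] [-0.144 -0.021  2.088  0.     1.075 -1.859] [[ 0.99  -0.001 -0.144]
 [ 0.144  0.     0.99 ]
 [-0.001 -1.     0.   ]]
  shift [-0.8 82.3  0.3] rot [-0.    -0.004 -0.001] steps>= 2
```

View pics/e1.png

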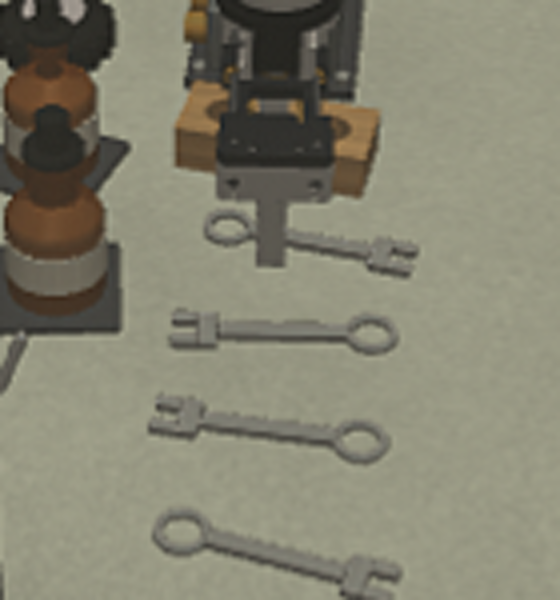

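>>> play_rows(
  commands=[
    [-0.5, 45, 0, 0, 0, 0, 0],
    [-0.5, 75, 0, 0, 0, 0, 0],
    [-0.5, 82, 0, 0, 0, 0, 0],
    [-0.5, 82, 0, 0, 0, 0, 0],
    [-0.5, 82, 0, 0, 0, 0, 0],
    [-0.5, 82, 0, 0, 0, 0, 1],
    [-0.5, 82, 0, 0, 0, 0, 1],
    [-0.5, 82, 0, 0, 0, 0, 1],
    [-0.5, 82, 0, 0, 0, 0, 1],
    [-0.5, 82, 0, 0, 0, 0, 1],
    [-0.5, 82, 0, 0, 0, 0, 1],
  ],
)

```text
t: 17.9
position: [0.471, 0.0456, 0.0196]
eef_rot: [0.705, -0.705, -0.052, 0.052]
wrist_force: [-0.5, 0.5, 2.0]
gripper_width: 0.0113
```

```bash
cat > hang.py <<'E'
from mv import *
from kin import IK,FK
O=np.array([.6555,.2607,0]);rx=np.array([.7997,.6004,0]);ry=np.array([-.6004,.7997,0])
HY=[-.0975,-.0325,.0325,.0975]
def pose(hook,ex,ez,s,d,h=.014,yaw=36.9,dy=0.,alpha=0):
    """TCP pose so that eye is at rack (ex,HY+dy,ez), spanner elevation s deg; eye is d behind along -tool x, h ahead along tool y"""
    M=tool(yaw-180,-s)
    eye=O+rx*ex+ry*(HY[hook]+dy)+np.array([0,0,ez])
    return eye-M@np.array([-d,h,0]),M
W=[(-.100,.262,10),(-.067,.252,45),(-.043,.228,45),(-.036,.213,50),(-.029,.202,58),(-.020,.1985,70),(-.019,.195,86)]
E
python3 - <<'E'
from hang import *
x=sense(); print(x["position"].round(4),x["q"].round(3),x["gripper_width"],x["wrist_force"])
q=x["q"]; wps=[(x["position"]+[0,0,.14],toolR(x))]
for w in W:
    p,M=pose(1,*w,.07); wps.append((p,M))
for p,M in wps:
    q,c=IK(p,M,q); print(np.round(p,3),q.round(2),round(c,5))
rel(wps)
E
```

```text
[0.471  0.0456 0.0196] [-0.144  0.135  2.11   0.     0.896 -1.861] 0.01131258704602009 [-0.49690554  0.53589369  2.04334436]
[0.471 0.046 0.16 ] [-0.14 -0.11  2.05  0.    1.2  -1.86] 0.0
[0.538 0.132 0.264] [-0.02 -0.11  1.87  0.11  1.25  0.88] 0.0
[0.574 0.159 0.212] [-0.16 -0.2   2.18  0.84  0.75  0.25] 0.0
[0.593 0.173 0.188] [-0.12 -0.1   2.14  0.89  0.68  0.22] 0.0
[0.602 0.18  0.168] [-0.12 -0.05  2.17  1.12  0.63 -0.02] 0.0
[0.613 0.188 0.15 ] [-0.14  0.04  2.2   1.5   0.64 -0.39] 0.0
[0.629 0.2   0.138] [-0.14  0.18  2.2   1.93  0.79 -0.82] 0.0
[0.645 0.212 0.126] [-0.14  0.42  2.15  2.24  1.11 -1.13] 0.0
  shift [   0. -140.    0.] rot [0. 0. 0.] steps>= 3
  shift [  78.9 -244.    75.6] rot [0.23  2.635 0.058] steps>= 18
  shift [ 118.4 -192.8   97. ] rot [1.022 2.467 0.26 ] steps>= 18
  shift [ 139.5 -168.8  108.5] rot [1.022 2.467 0.26 ] steps>= 18
  shift [ 148.8 -148.8  113.6] rot [1.131 2.425 0.287] steps>= 18
  shift [ 160.9 -130.4  120.1] rot [1.303 2.35  0.331] steps>= 19
  shift [ 179.3 -117.9  130.1] rot [1.552 2.217 0.394] steps>= 19
  shift [ 196.2 -106.5  139.3] rot [1.867 2.003 0.475] steps>= 19
```

>>> play_rows(
  commands=[
    [0, -50, 0, 0, 0, 0, 1],
    [0, -100, 0, 0, 0, 0, 1],
    [0, -150, 0, 0, 0, 0, 1],
    [20, -200, 20, 0, 0.15, 0, 1],
    [40, -244, 40, 0, 0.3, 0, 1],
    [79, -244, 76, 0.23, 2.635, 0.06, 1],
    [79, -244, 76, 0.23, 2.635, 0.06, 1],
    [79, -244, 76, 0.23, 2.635, 0.06, 1],
    [79, -244, 76, 0.23, 2.635, 0.06, 1],
    [79, -244, 76, 0.23, 2.635, 0.06, 1],
    [79, -244, 76, 0.23, 2.635, 0.06, 1],
    [79, -244, 76, 0.23, 2.635, 0.06, 1],
    [79, -244, 76, 0.23, 2.635, 0.06, 1],
    [79, -244, 76, 0.23, 2.635, 0.06, 1],
    [79, -244, 76, 0.23, 2.635, 0.06, 1],
    [79, -244, 76, 0.23, 2.635, 0.06, 1],
    [79, -244, 76, 0.23, 2.635, 0.06, 1],
    [79, -244, 76, 0.23, 2.635, 0.06, 1],
    [79, -244, 76, 0.23, 2.635, 0.06, 1],
    [79, -244, 76, 0.23, 2.635, 0.06, 1],
  ],
)

```text
t: 19.9
position: [0.5376, 0.1321, 0.2628]
eef_rot: [0.31, -0.196, 0.677, -0.638]
wrist_force: [-0.6, 0.2, -0.3]
gripper_width: 0.0112
```

```bash
python3 - <<'E'
from hang import *
x=sense(); print(x["position"].round(4),x["q"].round(3),x["gripper_width"],x["wrist_force"].round(1))
print(FK(x["q"])[0].round(4), toolR(x).round(3),FK(x["q"])[1].round(3))
E
python3 look.py b
```

```text
[0.5376 0.1321 0.2628] [-0.018 -0.109  1.863  0.117  1.261  0.789] 0.01119592578785715 [-0.6  0.2 -0.3]
[0.5376 0.1321 0.2628] [[-0.731  0.129  0.67 ]
 [-0.661  0.109 -0.742]
 [-0.169 -0.986  0.006]] [[-0.731  0.129  0.67 ]
 [-0.661  0.109 -0.742]
 [-0.169 -0.986  0.006]]
eye [0.3965 0.1265] yaw -97.3 org [0.4038 0.184 ] ext 0.2456
eye [0.5189 0.1377] yaw -50.5 org [0.482  0.1824] ext 0.2739
eye [0.5422 0.1347] yaw -39.2 org [0.4972 0.1714] ext 0.2945
eye [0.5354 0.178 ] yaw -19.1 org [0.4806 0.197 ] ext 0.2662
eye [ 0.5109 -0.0554] yaw -5.4 org [ 0.4532 -0.05  ] ext 0.1319
[0.5374 0.1322 0.2627] [-0.018 -0.109  1.863  0.117  1.261  0.793] 0.0116 [ 0.4  0.  -1.4] 19.95
```

View pics/top_b.png

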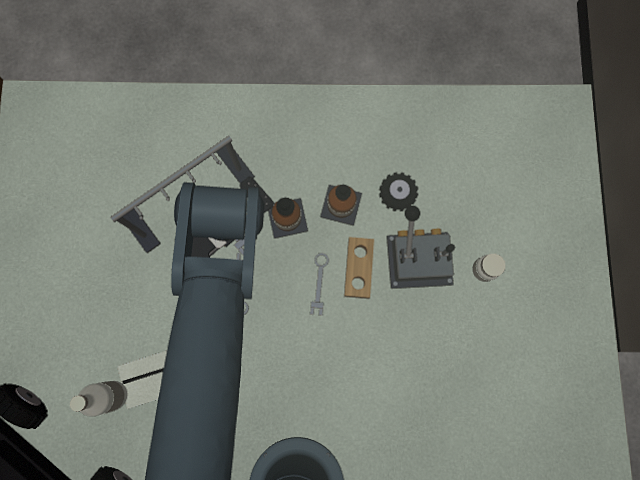

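Run:
```python
from hang import *
rel([pose(1,*W[1],.07,h=.015)])
```

```text
shift [-35.2  56.4   4.3] rot [0.036 0.081 0.615] steps>= 5
```

>>> play_rows(
  commands=[
    [-10, 10, 1, 0.007, 0.016, 0.12, 1],
    [-18, 20, 2, 0.014, 0.032, 0.24, 1],
    [-25, 32, 3, 0.02, 0.05, 0.37, 1],
    [-30, 44, 4, 0.03, 0.065, 0.5, 1],
    [-35, 56, 4, 0.036, 0.081, 0.615, 1],
    [-35, 56, 4, 0.036, 0.081, 0.615, 1],
    [-35, 56, 4, 0.036, 0.081, 0.615, 1],
    [-35, 56, 4, 0.036, 0.081, 0.615, 1],
  ],
)

```text
t: 20.75
position: [0.5746, 0.1587, 0.2162]
eef_rot: [0.468, 0.046, 0.704, -0.532]
wrist_force: [-0.1, -0.0, -0.9]
gripper_width: 0.0115
```

Run:
```python
from hang import *
from rig import snapshot
x=sense(); print(x["position"].round(4),x["q"].round(3),x["gripper_width"],x["wrist_force"].round(1))
rel([pose(1,*w,.07,h=.015) for w in W[1:]])
s=snapshot("side"); np.savez("side6.npz",**s); cv2.imwrite("pics/e2.png",cv2.resize(s["frame"][210:350,190:330],None,fx=4,fy=4,interpolation=2))
# predicted eye px
M=toolR(x); e=x["position"]+M@[-.07,.015,0]; print("eye pred",e.round(4),proj(s,e)); 
tip=O+rx*-.043+ry*HY[1]+[0,0,.228]; print("tip pred",proj(s,tip))
```

```text
[0.5746 0.1587 0.2162] [-0.158 -0.202  2.173  0.84   0.759  0.247] 0.011503420108990657 [-0.1 -0.  -0.9]
  shift [ 3.   1.4 -0.6] rot [ 0.004  0.011 -0.001] steps>= 1
  shift [ 3.1 35.3 -0.4] rot [ 0.004  0.011 -0.001] steps>= 1
  shift [ 9.8 57.1 -0.4] rot [0.005 0.011 0.086] steps>= 2
  shift [13.2 79.7 -0.3] rot [0.006 0.011 0.226] steps>= 2
  shift [  7.5 103.5  -0.2] rot [0.007 0.01  0.435] steps>= 3
  shift [  2.2 125.3  -0. ] rot [0.008 0.009 0.714] steps>= 5
eye pred [0.6221 0.1954 0.2552] [[251.37899416 255.4840363 ]]
tip pred [[242.42280465 267.84206765]]
```

View pics/e2.png

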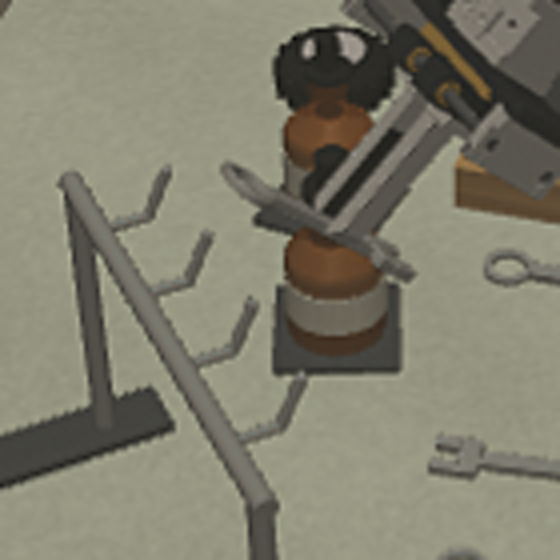

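>>> play_rows(
  commands=[
    [3, 10, 0, 0.004, 0.011, 0, 1],
    [3, 22, 0, 0.004, 0.011, 0, 1],
    [3, 35, 0, 0.004, 0.011, 0, 1],
    [6, 46, 0, 0.005, 0.011, 0.04, 1],
    [9.8, 57, 0, 0.005, 0.011, 0.086, 1],
    [11.5, 68, 0, 0.005, 0.011, 0.15, 1],
    [13.2, 79.5, 0, 0.006, 0.011, 0.226, 1],
    [13.2, 79.5, 0, 0.006, 0.011, 0.226, 1],
    [13.2, 79.5, 0, 0.006, 0.011, 0.226, 1],
  ],
)

```text
t: 21.7
position: [0.6108, 0.1873, 0.1484]
eef_rot: [0.519, 0.129, 0.696, -0.478]
wrist_force: [-0.1, -0.6, -1.0]
gripper_width: 0.0115
```

Run:
```python
from hang import *
from rig import snapshot
x=sense(); print(x["position"].round(4),x["q"].round(3),x["gripper_width"],x["wrist_force"].round(1))
rel([pose(1,*w,.07,h=.015) for w in W[4:]])
s=snapshot("side"); np.savez("side7.npz",**s); cv2.imwrite("pics/e3.png",cv2.resize(s["frame"][220:320,200:300],None,fx=6,fy=6,interpolation=2))
```

```text
[0.6108 0.1873 0.1484] [-0.138  0.039  2.201  1.495  0.642 -0.389] 0.011500995964188647 [-0.1 -0.6 -1. ]
  shift [-2.4 -0.4  0.6] rot [ 0.001 -0.004  0.002] steps>= 1
  shift [-2.7 24.   0.7] rot [ 0.    -0.004  0.212] steps>= 2
  shift [-3.  46.4  0.7] rot [-0.    -0.004  0.491] steps>= 4
```

View pics/e3.png

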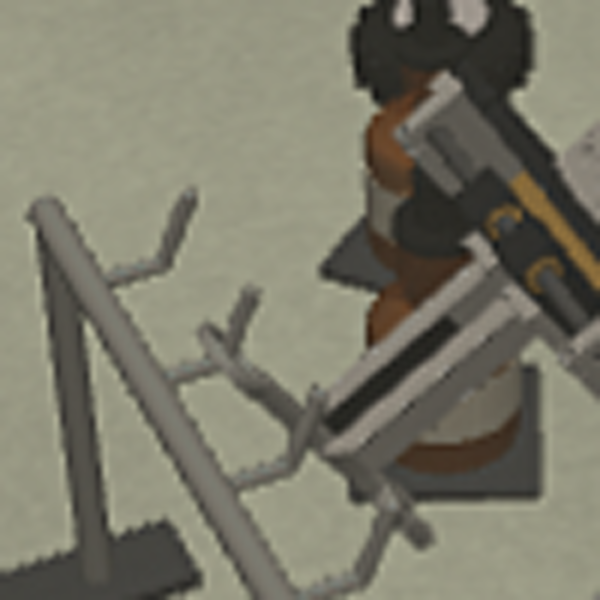

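>>> play_rows(
  commands=[
    [-2.5, 8, 0.5, 0, -0.004, 0.07, 1],
    [-2.5, 16, 0.5, 0, -0.004, 0.14, 1],
    [-2.7, 24, 0.5, 0, -0.004, 0.212, 1],
    [-2.8, 32, 0.5, 0, -0.004, 0.31, 1],
    [-2.9, 39, 0.5, 0, -0.004, 0.4, 1],
    [-3, 46, 0.5, 0, -0.004, 0.49, 1],
    [-3, 46, 0.5, 0, -0.004, 0.49, 1],
    [-3, 46, 0.5, 0, -0.004, 0.49, 1],
  ],
)

```text
t: 22.55
position: [0.6441, 0.2115, 0.1275]
eef_rot: [0.622, 0.293, 0.643, -0.338]
wrist_force: [0.1, 0.5, -2.2]
gripper_width: 0.0115
```

Run:
```python
from hang import *
from rig import snapshot
x=sense(); print(x["position"].round(4),x["q"].round(3),x["gripper_width"],x["wrist_force"].round(1))
rel([pose(1,*w,.07,h=.015) for w in W[6:]])
s=snapshot("side"); np.savez("side8.npz",**s); cv2.imwrite("pics/e4.png",cv2.resize(s["frame"][220:320,200:300],None,fx=6,fy=6,interpolation=2))
```

```text
[0.6441 0.2115 0.1275] [-0.137  0.411  2.153  2.239  1.109 -1.127] 0.011455809782457048 [ 0.1  0.5 -2.2]
  shift [ 1.3 -0.1 -0. ] rot [0.001 0.001 0.   ] steps>= 1
```

View pics/e4.png

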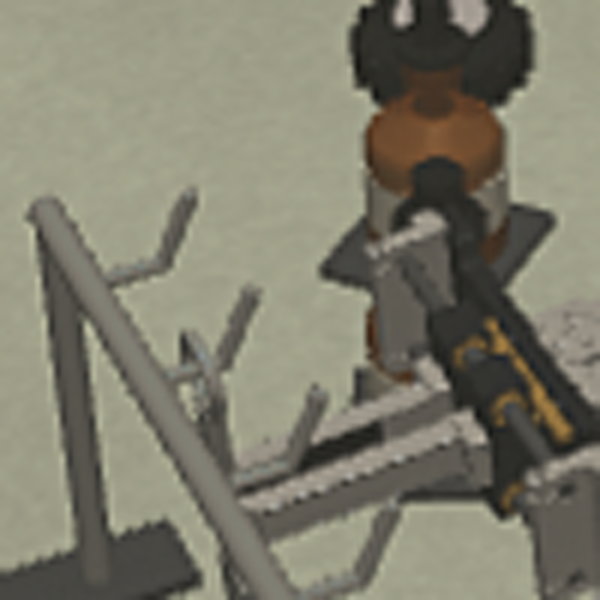

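>>> play_rows(
  commands=[
    [3, 0, 0, 0, 0, 0, 1],
    [3.5, 0, 0, 0, 0, 0, 1],
    [3.5, 0, 0, 0, 0, 0, 0.5],
    [3.5, 0, 0, 0, 0, 0, 0.5],
    [3.5, 0, 0, 0, 0, 0, 0.5],
    [3.5, 0, 0, 0, 0, 0, 0.5],
    [3.5, -10, 0, 0, 0, 0, 0.5],
    [3.5, -25, 0, 0, 0, 0, 0.5],
    [3.5, -50, 0, 0, 0, 0, 0.5],
    [3.5, -80, 0, 0, 0, 0, 0.5],
    [3.5, -80, 0, 0, 0, 0, 0.5],
  ],
)

```text
t: 23.7
position: [0.5772, 0.1619, 0.128]
eef_rot: [0.62, 0.295, 0.643, -0.339]
wrist_force: [0.9, 1.2, 0.2]
gripper_width: 0.0238
```

Run:
```python
from hang import *
from rig import snapshot
x=sense(); print(x["position"].round(4),x["q"].round(3),x["gripper_width"],x["wrist_force"].round(1))
s=snapshot("side"); np.savez("side9.npz",**s); cv2.imwrite("pics/e5.png",cv2.resize(s["frame"][220:345,190:310],None,fx=5,fy=5,interpolation=2)[:600])
```

```text
[0.5772 0.1619 0.128 ] [-0.298  0.305  2.32   2.106  1.211 -1.13 ] 0.023775573884188723 [0.9 1.2 0.2]
```

View pics/e5.png

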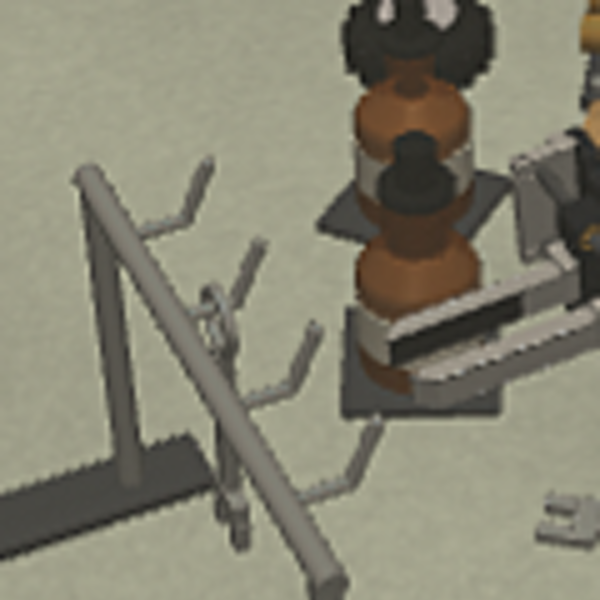

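Run:
```python
from hang import *
x=sense(); q=x["q"]
wps=[([.5,.12,.26],tool(36.9-180,-10)),([.4666,.1351,.2],tool(0)),([.4666,.1351,.1],tool(0))]
for p,M in wps:
    q,c=IK(p,M,q); print(q.round(2),round(c,5))
rel(wps)
```

```text
[-0.07 -0.17  1.83  0.12  1.35  0.83] 0.0
[-0.01 -0.16  2.03 -0.    1.27 -1.58] 0.0
[-0.01 -0.02  2.3  -0.    0.86 -1.58] 0.0
  shift [-125.   -97.   -13.2] rot [-0.002 -0.002 -1.327] steps>= 9
  shift [ -63.9 -110.6  -45.3] rot [-1.781 -1.909 -0.592] steps>= 18
  shift [  35.8 -103.7  -45.3] rot [-1.781 -1.909 -0.592] steps>= 18
```

>>> play_rows(
  commands=[
    [-40, -60, -5, 0, 0, -0.15, 0],
    [-80, -80, -8, 0, 0, -0.3, 0],
    [-125, -97, -13, 0, 0, -1.327, 0],
    [-125, -97, -13, 0, 0, -1.327, 0],
    [-125, -97, -13, 0, 0, -1.327, 0],
    [-125, -97, -13, 0, 0, -1.327, 0],
    [-125, -97, -13, 0, 0, -1.327, 0],
    [-125, -97, -13, 0, 0, -1.327, 0],
    [-125, -97, -13, 0, 0, -1.327, 0],
    [-125, -97, -13, 0, 0, -1.327, 0],
    [-125, -97, -13, 0, 0, -1.327, 0],
  ],
)

```text
t: 24.85
position: [0.5017, 0.1213, 0.2619]
eef_rot: [0.283, -0.163, 0.687, -0.649]
wrist_force: [0.2, -0.6, 0.9]
gripper_width: 0.0472
```

```bash
python3 - <<'E'
from hang import *
x=sense(); print(x["position"].round(4),x["q"].round(3))
wps=[([.4666,.1351,.2],tool(0)),([.4666,.1351,.1],tool(0))]
rel(wps)
E
python3 look.py c
```

```text
[0.5017 0.1213 0.2619] [-0.04  -0.214  1.957  0.115  1.26   0.859]
  shift [ 30.4  57.3 -32.3] rot [-0.223 -2.489 -0.07 ] steps>= 17
  shift [ 48.  155.8 -32.6] rot [-0.223 -2.489 -0.07 ] steps>= 17
eye [0.4536 0.2444] yaw 68.4 org [0.4322 0.1905] ext 0.2491
eye [0.4712 0.1239] yaw -98.9 org [0.4802 0.1812] ext 0.2325
eye [0.4709 0.1734] yaw -78.9 org [0.4597 0.2304] ext 0.202
eye [ 0.5109 -0.0555] yaw -5.5 org [ 0.4531 -0.05  ] ext 0.1318
[0.5035 0.1225 0.2623] [-0.037 -0.207  1.951  0.113  1.261  0.861] 0.0469 [-1.3 -1.5  0.5] 24.9
```

>>> play_rows(
  commands=[
    [30, 57, -32, -0.223, -2.49, -0.07, 0],
    [30, 57, -32, -0.223, -2.49, -0.07, 0],
    [30, 57, -32, -0.223, -2.49, -0.07, 0],
    [30, 57, -32, -0.223, -2.49, -0.07, 0],
    [30, 57, -32, -0.223, -2.49, -0.07, 0],
    [30, 57, -32, -0.223, -2.49, -0.07, 0],
    [30, 57, -32, -0.223, -2.49, -0.07, 0],
    [30, 57, -32, -0.223, -2.49, -0.07, 0],
    [30, 57, -32, -0.223, -2.49, -0.07, 0],
    [30, 57, -32, -0.223, -2.49, -0.07, 0],
    [30, 57, -32, -0.223, -2.49, -0.07, 0],
    [30, 57, -32, -0.223, -2.49, -0.07, 0],
    [30, 57, -32, -0.223, -2.49, -0.07, 0],
    [30, 57, -32, -0.223, -2.49, -0.07, 0],
    [30, 57, -32, -0.223, -2.49, -0.07, 0],
    [30, 57, -32, -0.223, -2.49, -0.07, 0],
    [30, 57, -32, -0.223, -2.49, -0.07, 0],
    [30, 57, -32, -0.223, -2.49, -0.07, 0],
  ],
)

```text
t: 26.7
position: [0.4663, 0.1353, 0.1986]
eef_rot: [0.709, -0.705, -0.001, -0.0]
wrist_force: [0.6, -0.4, 0.5]
gripper_width: 0.0473
```

Run:
```python
from hang import *
from rig import snapshot
x=sense(); print(x["position"].round(4),x["q"].round(3))
rel([([.4666,.1351,.0185],tool(0))])
s=snapshot("side"); np.savez("side10.npz",**s); cv2.imwrite("pics/e6.png",cv2.resize(s["frame"][240:380,200:380],None,fx=4,fy=4,interpolation=2))
```

```text
[0.4663 0.1353 0.1986] [ 0.045 -0.129  1.993  0.006  1.275 -1.529]
  shift [ -0.  180.1  -1.3] rot [-0.006  0.001  0.002] steps>= 4
```

View pics/e6.png

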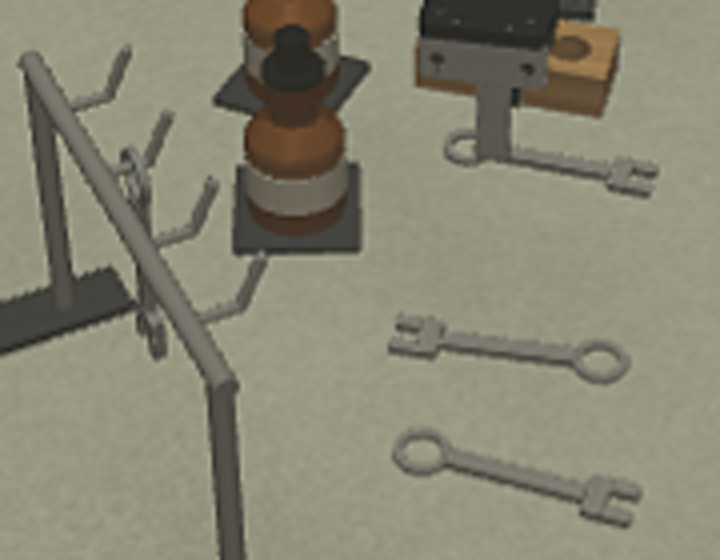

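>>> play_rows(
  commands=[
    [0, 50, -0.5, -0.003, 0, 0, 0],
    [0, 100, -0.5, -0.006, 0, 0, 0],
    [0, 145, -0.5, -0.006, 0, 0, 0],
    [0, 170, -0.5, -0.006, 0, 0, 0],
    [0, 180, -0.5, -0.006, 0, 0, 0],
    [0, 180, -0.5, -0.006, 0, 0, 0],
    [0, 180, -0.5, -0.006, 0, 0, 0],
    [0, 180, -0.5, -0.006, 0, 0, 1],
    [0, 180, -0.5, -0.006, 0, 0, 1],
    [0, 180, -0.5, -0.006, 0, 0, 1],
    [0, 180, -0.5, -0.006, 0, 0, 1],
    [0, 180, -0.5, -0.006, 0, 0, 1],
    [0, 180, -0.5, -0.006, 0, 0, 1],
  ],
)

```text
t: 28.05
position: [0.4667, 0.135, 0.0189]
eef_rot: [-0.707, 0.708, 0.001, 0.0]
wrist_force: [-0.4, 1.0, 1.3]
gripper_width: 0.0118
```

Run:
```python
from hang import *
x=sense(); print(x["position"].round(4),x["q"].round(3),x["gripper_width"],x["wrist_force"])
e=np.array([.3966,.1351,.0045]); print("eye in tool",(toolR(x).T@(e-x["position"])*1e3).round(1))
q=x["q"]; wps=[(np.array([.4666,.1351,.26]),toolR(x)),pose(2,*W[0],.07,h=.015),pose(2,*W[1],.07,h=.015)]
for p,M in wps:
    q,c=IK(p,M,q); print(np.round(p,3),q.round(2),round(c,5))
rel(wps)
```

```text
[0.4667 0.135  0.0189] [ 4.900e-02  1.640e-01  2.079e+00 -2.000e-03  8.980e-01 -1.521e+00] 0.011807872115130319 [-0.3526182   0.96851143  1.34927334]
eye in tool [-70.2  14.2   0.1]
[0.467 0.135 0.26 ] [-0.03 -0.21  1.83 -0.    1.53 -1.6 ] 0.0
[0.499 0.184 0.265] [ 0.05 -0.14  1.76  0.1   1.38  0.96] 0.0
[0.534 0.21  0.213] [ 0.03 -0.12  2.08  0.75  0.63  0.46] 0.0
  shift [ 2.000e-01 -2.411e+02 -3.000e-01] rot [0. 0. 0.] steps>= 5
  shift [  32.4 -245.8   48.2] rot [0.217 2.49  0.075] steps>= 17
  shift [  67.9 -194.3   75. ] rot [0.967 2.337 0.325] steps>= 18
```

>>> play_rows(
  commands=[
    [0, -50, 0, 0, 0, 0, 1],
    [0, -100, 0, 0, 0, 0, 1],
    [0, -150, 0, 0, 0, 0, 1],
    [10, -200, 15, 0, 0.15, 0, 1],
    [20, -244, 30, 0, 0.3, 0, 1],
    [32, -246, 48, 0.217, 2.49, 0.075, 1],
    [32, -246, 48, 0.217, 2.49, 0.075, 1],
    [32, -246, 48, 0.217, 2.49, 0.075, 1],
    [32, -246, 48, 0.217, 2.49, 0.075, 1],
    [32, -246, 48, 0.217, 2.49, 0.075, 1],
    [32, -246, 48, 0.217, 2.49, 0.075, 1],
    [32, -246, 48, 0.217, 2.49, 0.075, 1],
    [32, -246, 48, 0.217, 2.49, 0.075, 1],
    [32, -246, 48, 0.217, 2.49, 0.075, 1],
    [32, -246, 48, 0.217, 2.49, 0.075, 1],
    [32, -246, 48, 0.217, 2.49, 0.075, 1],
    [32, -246, 48, 0.217, 2.49, 0.075, 1],
    [32, -246, 48, 0.217, 2.49, 0.075, 1],
    [32, -246, 48, 0.217, 2.49, 0.075, 1],
    [32, -246, 48, 0.217, 2.49, 0.075, 1],
  ],
)

```text
t: 30.05
position: [0.4979, 0.1833, 0.2641]
eef_rot: [0.279, -0.163, 0.688, -0.649]
wrist_force: [0.9, 0.2, -0.8]
gripper_width: 0.0114
```

```bash
sed -i 's/open("log.jsonl")\]/open("log.jsonl")][:11]/' kin.py
python3 - <<'E'
from hang import *
x=sense(); print(x["position"].round(4),x["q"].round(3),x["gripper_width"],x["wrist_force"])
q=x["q"]; wps=[pose(2,*w,.07,h=.0145) for w in W[1:]]
for p,M in wps:
    q,c=IK(p,M,q); print(np.round(p,3),q.round(2),round(c,5))
rel(wps[:1])
E
```

```text
[0.4979 0.1833 0.2641] [ 0.093 -0.179  1.924  0.095  1.25   1.001] 0.011377871890573005 [ 0.93812318  0.17106269 -0.79664323]
[0.535 0.211 0.213] [-0.04 -0.29  2.25  0.78  0.68  0.39] 0.0
[0.554 0.225 0.189] [ 0.   -0.18  2.21  0.84  0.61  0.35] 0.0
[0.562 0.231 0.169] [-0.01 -0.12  2.24  1.11  0.54  0.07] 0.0
[0.573 0.24  0.15 ] [-0.02 -0.03  2.27  1.56  0.55 -0.38] 0.0
[0.59  0.252 0.138] [-0.02  0.12  2.27  2.06  0.72 -0.88] 0.0
[0.605 0.264 0.126] [-0.02  0.37  2.22  2.38  1.08 -1.2 ] 0.0
  shift [-36.2  58.5   0.1] rot [-0.002 -0.005  0.612] steps>= 5
```

>>> play_rows(
  commands=[
    [-10, 10, 0, 0, 0, 0.12, 1],
    [-18, 20, 0, 0, 0, 0.24, 1],
    [-25, 32, 0, 0, 0, 0.37, 1],
    [-31, 45, 0, 0, -0.005, 0.5, 1],
    [-36, 58, 0, 0, -0.005, 0.612, 1],
    [-36, 58, 0, 0, -0.005, 0.612, 1],
    [-36, 58, 0, 0, -0.005, 0.612, 1],
    [-36, 58, 0, 0, -0.005, 0.612, 1],
  ],
)

```text
t: 30.85
position: [0.5359, 0.2109, 0.2159]
eef_rot: [0.466, 0.049, 0.704, -0.534]
wrist_force: [0.2, 1.1, -0.9]
gripper_width: 0.0116
```

```bash
cat > chk.py <<'E'
import sys
from hang import *
from rig import snapshot
k=int(sys.argv[1]); n=sys.argv[2]; i=int(sys.argv[3]); d=float(sys.argv[4]); h=float(sys.argv[5]); yaw=float(sys.argv[6]) if len(sys.argv)>6 else 36.9
x=sense(); print(x["position"].round(4),x["q"].round(3),round(float(x["gripper_width"]),4),x["wrist_force"].round(1),x["t"])
rel([pose(k,*w,d,h=h,yaw=yaw) for w in W[i:]])
s=snapshot("side"); cv2.imwrite(f"pics/{n}.png",cv2.resize(s["frame"][220:345,190:310],None,fx=4.8,fy=4.8,interpolation=2))
f=lambda u:((u-[190,220])*4.8).round(0)
e=x["position"]+toolR(x)@[-d,h,0]; print("eye pred crop",f(proj(s,e)),"tip pred",f(proj(s,O+rx*-.043+ry*HY[k]+[0,0,.228])))
r=e-O; print("eye rack",(r@rx).round(4),(r@ry).round(4),r[2].round(4))
E
python3 chk.py 2 f1 1 .07 .0145
```

```text
[0.5359 0.2109 0.2159] [-0.036 -0.288  2.243  0.783  0.684  0.389] 0.0116 [ 0.2  1.1 -0.9] 30.85
  shift [ 3.   1.4 -0.5] rot [ 0.001  0.007 -0.002] steps>= 1
  shift [ 3.1 35.3 -0.5] rot [ 0.001  0.007 -0.002] steps>= 1
  shift [ 9.8 57.  -0.6] rot [0.001 0.007 0.085] steps>= 2
  shift [13.1 79.7 -0.6] rot [0.001 0.007 0.225] steps>= 2
  shift [  7.4 103.4  -0.5] rot [0.002 0.007 0.435] steps>= 3
  shift [  1.9 125.1  -0.5] rot [0.003 0.006 0.714] steps>= 5
eye pred crop [[350. 251.]] tip pred [[305. 312.]]
eye rack -0.0659 0.0325 0.2552
```

View pics/f1.png

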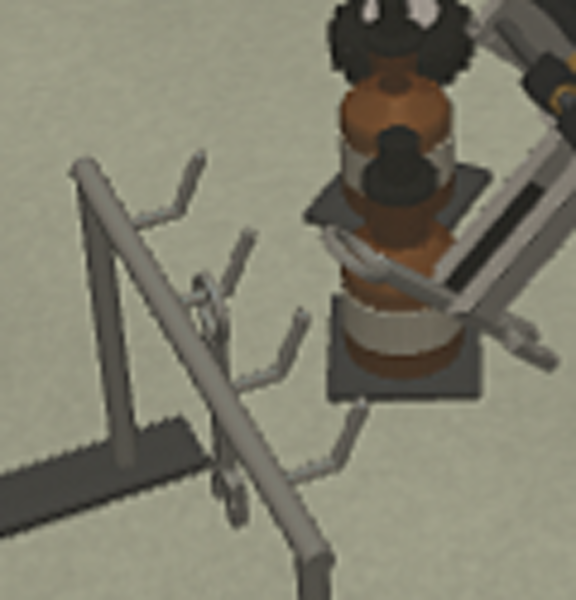

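>>> play_rows(
  commands=[
    [2, 10, 0, 0, 0.007, 0, 1],
    [2, 22, 0, 0, 0.007, 0, 1],
    [2, 35, 0, 0, 0.007, 0, 1],
    [5, 46, 0, 0, 0.007, 0.04, 1],
    [8.5, 57, 0, 0, 0.007, 0.086, 1],
    [10, 68, 0, 0, 0.007, 0.15, 1],
    [11.5, 79.5, -0.3, 0, 0.007, 0.226, 1],
    [11.5, 79.5, -0.3, 0, 0.007, 0.226, 1],
  ],
)

```text
t: 31.7
position: [0.5726, 0.2402, 0.148]
eef_rot: [0.519, 0.129, 0.697, -0.477]
wrist_force: [-0.9, -0.4, -0.7]
gripper_width: 0.0114
```

```bash
python3 chk.py 2 f2 4 .07 .0145
```

```text
[0.5726 0.2402 0.148 ] [-0.017 -0.027  2.269  1.566  0.55  -0.384] 0.0114 [-0.9 -0.4 -0.7] 31.7
  shift [-2.1 -1.1  0.9] rot [ 0.003 -0.004  0.002] steps>= 1
  shift [-2.4 23.3  0.9] rot [ 0.003 -0.004  0.211] steps>= 2
  shift [-2.9 45.6  1. ] rot [ 0.002 -0.004  0.491] steps>= 4
eye pred crop [[280. 370.]] tip pred [[305. 312.]]
eye rack -0.0291 0.0332 0.1996
```

View pics/f2.png

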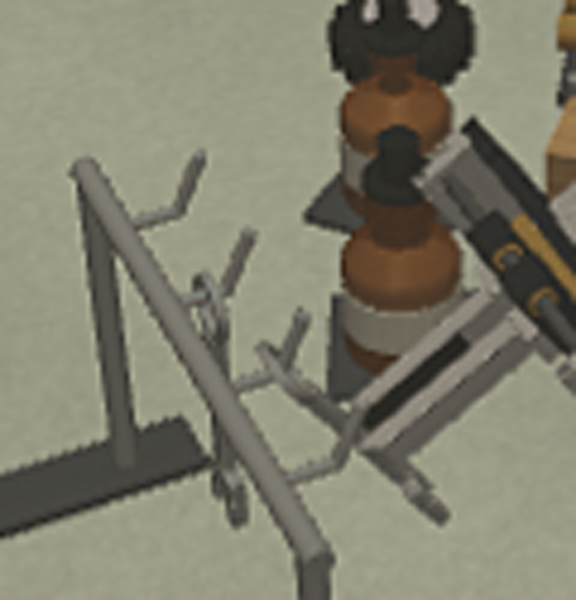

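The eye is threaded at the hook 2 bend, crop (275,365). I'll bring the spanner upright, lower it and release.

>>> play_rows(
  commands=[
    [-2.5, 8, 0.5, 0, -0.004, 0.07, 1],
    [-2.5, 16, 0.5, 0, -0.004, 0.14, 1],
    [-2.7, 24, 0.5, 0, -0.004, 0.212, 1],
    [-2.8, 32, 0.5, 0, -0.004, 0.31, 1],
    [-2.9, 39, 0.5, 0, -0.004, 0.4, 1],
    [-3, 46, 0.7, 0, -0.004, 0.49, 1],
    [-3, 46, 0.7, 0, -0.004, 0.49, 1],
    [-3, 46, 0.7, 0, -0.004, 0.49, 1],
  ],
)

```text
t: 32.55
position: [0.6066, 0.2645, 0.1285]
eef_rot: [0.622, 0.293, 0.644, -0.337]
wrist_force: [0.2, -0.3, -1.0]
gripper_width: 0.0117
```

```bash
python3 chk.py 2 f3 6 .07 .0145
```

```text
[0.6066 0.2645 0.1285] [-0.016  0.37   2.216  2.369  1.078 -1.193] 0.0117 [ 0.2 -0.3 -1. ] 32.55
  shift [ 2.4 -1.3 -0.1] rot [ 0.004  0.001 -0.001] steps>= 1
eye pred crop [[256. 380.]] tip pred [[305. 312.]]
eye rack -0.0175 0.0326 0.1973
```

>>> play_rows(
  commands=[
    [3, 0, 0, 0, 0, 0, 1],
    [5, 0, 0, 0, 0, 0, 1],
    [5, 0, 0, 0, 0, 0, 1],
    [5, 0, 0, 0, 0, 0, 0.5],
    [5, 0, 0, 0, 0, 0, 0.5],
    [5, 0, 0, 0, 0, 0, 0.5],
    [5, 0, 0, 0, 0, 0, 0.5],
    [5, -10, 0, 0, 0, 0, 0.5],
    [5, -25, 0, 0, 0, 0, 0.5],
    [0, -50, 0, 0, 0, 0, 0.5],
    [-20, -80, 0, 0, 0, 0, 0.5],
    [-50, -80, 0, 0, 0, -0.1, 0.5],
    [-50, -80, 0, 0, 0, -0.1, 0.5],
  ],
)

```text
t: 33.9
position: [0.5471, 0.217, 0.1921]
eef_rot: [0.61, 0.264, 0.651, -0.367]
wrist_force: [0.7, 0.1, 1.4]
gripper_width: 0.0234
```

```bash
python3 chk.py 2 f4 6 .07 .0145
```

```text
[0.5471 0.217  0.1921] [-0.154 -0.037  2.425  2.083  0.944 -0.935] 0.0234 [0.7 0.1 1.4] 33.9
  shift [53.5 84.  -3.2] rot [-0.001  0.012  0.087] steps>= 2
eye pred crop [[393. 229.]] tip pred [[305. 312.]]
eye rack -0.0877 0.031 0.259
```

View pics/f4.png

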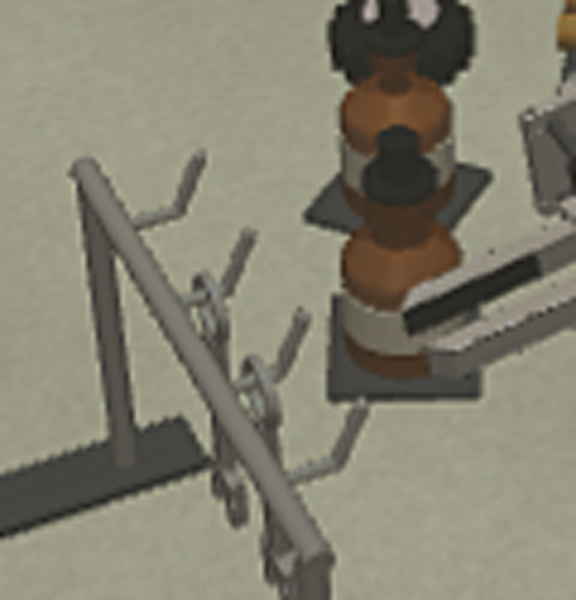

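Run:
```python
from hang import *
x=sense(); q=x["q"]
wps=[([.5,.17,.26],tool(-143,-10)),([.424,.2407,.15],tool(170.6)),([.424,.2407,.0185],tool(170.6))]
for p,M in wps:
    q,c=IK(p,M,q); print(q.round(2),round(c,5))
rel(wps)
```

```text
[ 0.06 -0.18  1.93  0.1   1.25  0.96] 0.0
[ 0.28 -0.06  2.03  0.    1.18  2.02] 0.0
[ 0.28  0.17  2.07 -0.    0.9   2.02] 0.0
  shift [-59.5 -75.9  10.7] rot [-0.008  0.007 -1.237] steps>= 9
  shift [ 51.1 -76.5 -92.6] rot [ 0.562  0.674 -1.332] steps>= 11
  shift [180.9 -55.6 -93.8] rot [ 0.562  0.674 -1.332] steps>= 11
```

>>> play_rows(
  commands=[
    [-30, -30, 5, 0, 0, -0.3, 0],
    [-59, -76, 11, 0, 0, -1.237, 0],
    [-59, -76, 11, 0, 0, -1.237, 0],
    [-59, -76, 11, 0, 0, -1.237, 0],
    [-59, -76, 11, 0, 0, -1.237, 0],
    [-59, -76, 11, 0, 0, -1.237, 0],
    [-59, -76, 11, 0, 0, -1.237, 0],
    [-59, -76, 11, 0, 0, -1.237, 0],
    [-59, -76, 11, 0, 0, -1.237, 0],
    [51, -76, -92, 0.56, 0.674, -1.332, 0],
    [51, -76, -92, 0.56, 0.674, -1.332, 0],
    [51, -76, -92, 0.56, 0.674, -1.332, 0],
    [51, -76, -92, 0.56, 0.674, -1.332, 0],
    [51, -76, -92, 0.56, 0.674, -1.332, 0],
    [51, -76, -92, 0.56, 0.674, -1.332, 0],
    [51, -76, -92, 0.56, 0.674, -1.332, 0],
    [51, -76, -92, 0.56, 0.674, -1.332, 0],
  ],
)

```text
t: 35.65
position: [0.4216, 0.2409, 0.1428]
eef_rot: [0.064, -0.05, -0.705, 0.705]
wrist_force: [-0.5, -0.7, -0.1]
gripper_width: 0.0468
```

```bash
python3 - <<'E'
from hang import *
from rig import snapshot
x=sense(); print(x["position"].round(4),x["q"].round(3))
rel([([.424,.2407,.0185],tool(170.6))])
s=snapshot("side"); np.savez("side11.npz",**s); cv2.imwrite("pics/g1.png",cv2.resize(s["frame"][240:390,200:380],None,fx=4,fy=4,interpolation=2))
E
python3 look.py d | tail -3
```

```text
[0.4216 0.2409 0.1428] [ 0.282 -0.045  2.025  0.007  1.18   2.011]
  shift [ -4.8 124.2  -0.4] rot [-0.002  0.003  0.019] steps>= 3
eye [0.4919 0.2293] yaw -50.2 org [0.4547 0.2739] ext 0.2224
eye [ 0.5101 -0.0983] yaw -7.9 org [ 0.4526 -0.0904] ext 0.1318
[0.4217 0.2408 0.1435] [ 0.281 -0.047  2.026  0.007  1.179  2.011] 0.0467 [-0.3 -0.   0.1] 35.75
```

View pics/g1.png

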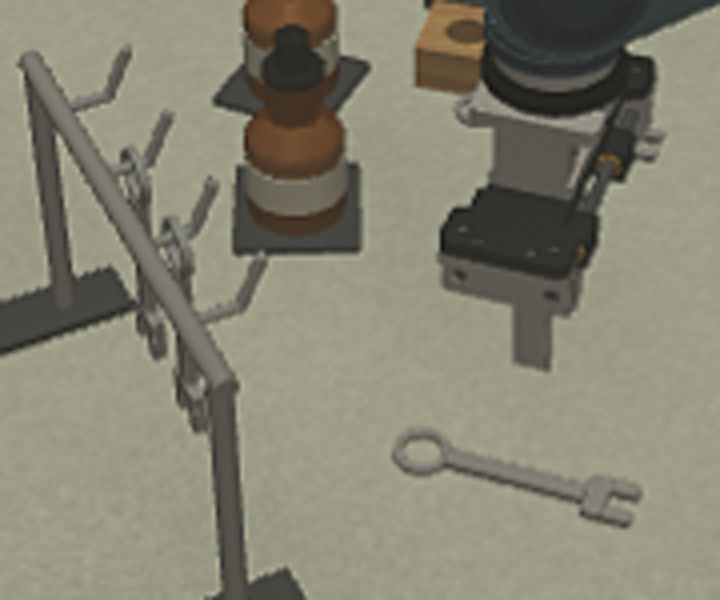

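>>> play_rows(
  commands=[
    [-3, 50, 0, 0, 0, 0.019, 0],
    [-3, 90, 0, 0, 0, 0.019, 0],
    [-3, 110, 0, 0, 0, 0.019, 0],
    [-3, 110, 0, 0, 0, 0.019, 0],
    [-3, 110, 0, 0, 0, 0.019, 0],
  ],
)

```text
t: 36.25
position: [0.4242, 0.2408, 0.0355]
eef_rot: [0.055, -0.059, -0.705, 0.705]
wrist_force: [0.2, -0.1, -0.4]
gripper_width: 0.0467
```

Run:
```python
from hang import *
x=sense(); print(x["position"].round(4),x["q"].round(3))
rel([([.424,.2407,.0185],tool(170.6))])
```

```text
[0.4242 0.2408 0.0355] [ 0.285  0.132  2.075 -0.003  0.93   2.019]
  shift [ 0.3 17.   0.2] rot [ 0.     0.002 -0.006] steps>= 1
```

>>> play_rows(
  commands=[
    [0, 10, 0, 0, 0, -0.005, 0],
    [0, 17, 0, 0, 0, -0.005, 0],
    [0, 17, 0, 0, 0, -0.005, 0],
    [0, 17, 0, 0, 0, -0.005, 1],
    [0, 17, 0, 0, 0, -0.005, 1],
    [0, 17, 0, 0, 0, -0.005, 1],
    [0, 17, 0, 0, 0, -0.005, 1],
    [0, 17, 0, 0, 0, -0.005, 1],
    [0, 17, 0, 0, 0, -0.005, 1],
  ],
)

```text
t: 37.15
position: [0.4247, 0.241, 0.0185]
eef_rot: [-0.057, 0.058, 0.705, -0.705]
wrist_force: [-0.4, 0.3, 1.6]
gripper_width: 0.0116
```

Run:
```python
from hang import *
x=sense(); print(x["position"].round(4),x["q"].round(3),x["gripper_width"])
e=np.array([.493,.2293,.0045]); print("eye in tool",(toolR(x).T@(e-x["position"])*1e3).round(1))
q=x["q"]; wps=[(x["position"]+[0,0,.24],toolR(x))]+[pose(3,*w,.07,h=.0145) for w in W]
p,M=wps[-1]; wps.append((p-M[:,1]*.06,M))
for p,M in wps:
    q,c=IK(p,M,q); print(np.round(p,3),q.round(2),round(c,5))
rel(wps[:3])
```

```text
[0.4247 0.241  0.0185] [ 0.284  0.169  2.074 -0.     0.897  2.017] 0.011642545343010622
eye in tool [-69.3  14.1   0.5]
[0.425 0.241 0.259] [ 0.28 -0.18  1.92 -0.    1.39  2.02] 0.0
[0.46  0.236 0.264] [ 0.22 -0.22  1.96  0.08  1.25  1.12] 0.0
[0.496 0.263 0.213] [ 0.11 -0.35  2.3   0.69  0.6   0.58] 0.0
[0.515 0.277 0.189] [ 0.14 -0.24  2.26  0.75  0.53  0.52] 0.0
[0.523 0.283 0.169] [ 0.13 -0.18  2.29  1.06  0.44  0.21] 0.0
[0.534 0.292 0.15 ] [ 0.12 -0.08  2.32  1.65  0.44 -0.39] 0.0
[0.551 0.304 0.138] [ 0.12  0.08  2.32  2.24  0.64 -0.97] 0.0
[0.566 0.316 0.126] [ 0.12  0.35  2.26  2.53  1.05 -1.28] 0.0
[0.518 0.28  0.13 ] [ 0.03  0.24  2.41  2.44  1.11 -1.26] 0.0
  shift [-4.0e-01 -2.4e+02 -2.0e-01] rot [0. 0. 0.] steps>= 5
  shift [ -36.  -245.5   -0.7] rot [-0.07  -0.805  0.163] steps>= 6
  shift [ -66.8 -194.1  -32.9] rot [-0.316 -0.764  0.74 ] steps>= 8
```

>>> play_rows(
  commands=[
    [0, -50, 0, 0, 0, 0, 1],
    [0, -100, 0, 0, 0, 0, 1],
    [0, -150, 0, 0, 0, 0, 1],
    [0, -200, 0, 0, 0, 0, 1],
    [0, -240, 0, 0, 0, 0, 1],
    [-18, -245, 0, -0.035, -0.4, 0.08, 1],
    [-36, -245, 0, -0.07, -0.8, 0.163, 1],
    [-36, -245, 0, -0.07, -0.8, 0.163, 1],
    [-36, -245, 0, -0.07, -0.8, 0.163, 1],
    [-36, -245, 0, -0.07, -0.8, 0.163, 1],
    [-45, -230, -10, -0.14, -0.79, 0.33, 1],
    [-53, -218, -18, -0.2, -0.78, 0.47, 1],
    [-60, -206, -25, -0.26, -0.77, 0.6, 1],
    [-67, -194, -32, -0.316, -0.764, 0.74, 1],
    [-67, -194, -32, -0.316, -0.764, 0.74, 1],
    [-67, -194, -32, -0.316, -0.764, 0.74, 1],
    [-67, -194, -32, -0.316, -0.764, 0.74, 1],
  ],
)

```text
t: 38.85
position: [0.4957, 0.2615, 0.2128]
eef_rot: [0.463, 0.05, 0.705, -0.534]
wrist_force: [0.2, -1.1, -1.1]
gripper_width: 0.0116
```

```bash
python3 chk.py 3 g2 1 .0693 .0141
```

```text
[0.4957 0.2615 0.2128] [ 0.106 -0.352  2.295  0.69   0.605  0.574] 0.0116 [ 0.2 -1.1 -1.1] 38.85
  shift [-1.   0.8 -0.9] rot [-0.001  0.001  0.001] steps>= 1
  shift [-1.  34.8 -0.9] rot [-0.001  0.001  0.001] steps>= 1
  shift [ 5.6 56.4 -0.9] rot [-0.001  0.001  0.088] steps>= 2
  shift [ 8.8 79.  -0.9] rot [-0.     0.001  0.228] steps>= 2
  shift [  3.  102.5  -0.9] rot [-0.     0.001  0.437] steps>= 3
  shift [ -2.5 124.   -1. ] rot [-0.     0.001  0.716] steps>= 5
eye pred crop [[414. 342.]] tip pred [[363. 402.]]
eye rack -0.0683 0.0966 0.2518
```

View pics/g2.png

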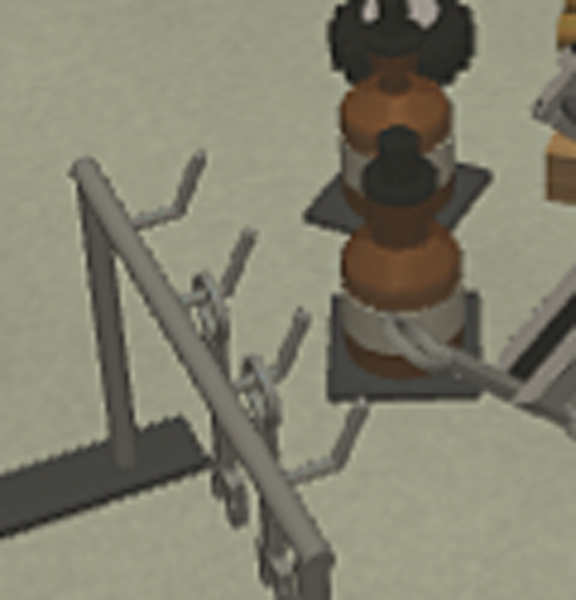

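>>> play_rows(
  commands=[
    [-1, 10, -0.5, 0, 0, 0, 1],
    [-1, 22, -0.5, 0, 0, 0, 1],
    [-1, 35, -0.5, 0, 0, 0, 1],
    [2, 46, -0.5, 0, 0, 0.04, 1],
    [5, 56.5, -0.5, 0, 0, 0.088, 1],
    [6.5, 68, -0.5, 0, 0, 0.15, 1],
    [8, 79, -0.5, 0, 0, 0.228, 1],
    [8, 79, -0.5, 0, 0, 0.228, 1],
  ],
)

```text
t: 39.7
position: [0.5363, 0.2925, 0.1513]
eef_rot: [0.522, 0.13, 0.695, -0.478]
wrist_force: [0.5, 0.9, -1.9]
gripper_width: 0.0117
```

```bash
python3 chk.py 3 g3 4 .0693 .0141
```

```text
[0.5363 0.2925 0.1513] [ 0.125 -0.08   2.313  1.661  0.436 -0.393] 0.0117 [ 0.5  0.9 -1.9] 39.7
  shift [ 1.3 -1.  -0.5] rot [-0.     0.001 -0.003] steps>= 1
  shift [ 1.  23.3 -0.5] rot [-0.     0.001  0.206] steps>= 2
  shift [ 0.6 45.4 -0.5] rot [-0.     0.001  0.486] steps>= 4
eye pred crop [[332. 455.]] tip pred [[363. 402.]]
eye rack -0.0277 0.0971 0.2027
```

View pics/g3.png

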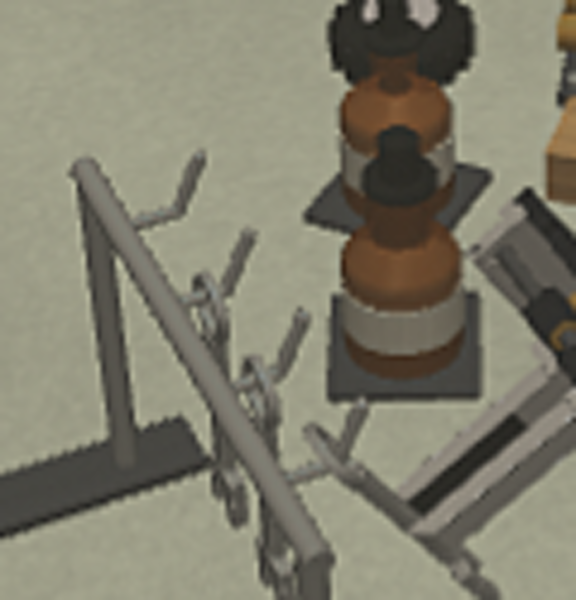

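>>> play_rows(
  commands=[
    [0.5, 8, -0.3, 0, 0, 0.07, 1],
    [0.5, 16, -0.3, 0, 0, 0.14, 1],
    [0.5, 23.5, -0.3, 0, 0, 0.21, 1],
    [0.3, 31, -0.3, 0, 0, 0.3, 1],
    [0, 38, -0.3, 0, 0, 0.4, 1],
    [0, 45.5, -0.3, 0, 0, 0.486, 1],
    [0, 45.5, -0.3, 0, 0, 0.486, 1],
    [0, 45.5, -0.3, 0, 0, 0.486, 1],
  ],
)

```text
t: 40.55
position: [0.5667, 0.3162, 0.1271]
eef_rot: [0.621, 0.292, 0.644, -0.338]
wrist_force: [1.3, -1.3, -1.2]
gripper_width: 0.0115
```

```bash
python3 chk.py 3 g4 6 .0693 .0141
```

```text
[0.5667 0.3162 0.1271] [ 0.125  0.341  2.264  2.529  1.042 -1.271] 0.0115 [ 1.3 -1.3 -1.2] 40.55
  shift [ 0.3 -0.2  0.2] rot [ 0.002 -0.     0.003] steps>= 1
eye pred crop [[315. 475.]] tip pred [[363. 402.]]
eye rack -0.0186 0.0978 0.1952
```

>>> play_rows(
  commands=[
    [2, 0, 0, 0, 0, 0, 1],
    [3, 0, 0, 0, 0, 0, 1],
    [3, 0, 0, 0, 0, 0, 1],
    [3, 0, 0, 0, 0, 0, 0.5],
    [3, 0, 0, 0, 0, 0, 0.5],
    [3, 0, 0, 0, 0, 0, 0.5],
    [3, 0, 0, 0, 0, 0, 0.5],
    [3, -10, 0, 0, 0, 0, 0.5],
    [3, -25, 0, 0, 0, 0, 0.5],
    [0, -45, 0, 0, 0, 0, 0.5],
    [-20, -60, 0, 0, 0, 0, 0.5],
    [-50, -60, 0, 0, 0, -0.3, 0.5],
    [-50, -60, 0, 0, 0, -0.3, 0.5],
  ],
)

```text
t: 41.9
position: [0.5196, 0.2825, 0.179]
eef_rot: [0.574, 0.209, 0.677, -0.41]
wrist_force: [-0.3, 0.9, -0.8]
gripper_width: 0.0235
```

```bash
python3 chk.py 3 g5 6 .0693 .0141
python3 - <<'E'
from hang import *
x=sense(); q=x["q"]
wps=[([.46,.2,.26],tool(-143,-10)),([.46,.2,.26],tool(172))]
for p,M in wps:
    q,c=IK(p,M,q); print(q.round(2),round(c,5))
rel(wps,log=False)
E
```

```text
[0.5196 0.2825 0.179 ] [ 0.057 -0.125  2.424  2.065  0.649 -0.8  ] 0.0235 [-0.3  0.9 -0.8] 41.9
  shift [31.3 71.3  2.1] rot [ 0.007 -0.003  0.252] steps>= 2
eye pred crop [[401. 370.]] tip pred [[363. 402.]]
eye rack -0.0604 0.099 0.2403
[ 0.14 -0.26  2.    0.09  1.25  1.04] 0.0
[ 0.18 -0.14  1.89  0.    1.39  1.89] 0.0
  shift [ -39.  -118.4   28.2] rot [ 0.003  0.005 -1.081] steps>= 8
  shift [ -39.  -118.4   28.2] rot [ 0.494  0.683 -1.187] steps>= 10
```

View pics/g5.png

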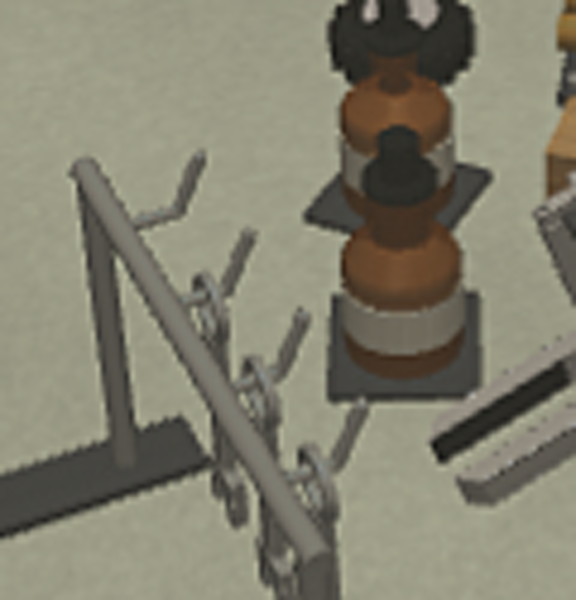

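>>> play_rows(
  commands=[
    [-15, -40, 8, 0, 0, -0.1, 0],
    [-30, -80, 16, 0, 0, -0.3, 0],
    [-39, -118, 28, 0, 0, -1.08, 0],
    [-39, -118, 28, 0, 0, -1.08, 0],
    [-39, -118, 28, 0, 0, -1.08, 0],
    [-39, -118, 28, 0, 0, -1.08, 0],
    [-39, -118, 28, 0, 0, -1.08, 0],
    [-39, -118, 28, 0, 0, -1.08, 0],
    [-39, -118, 28, 0.494, 0.683, -1.187, 0],
    [-39, -118, 28, 0.494, 0.683, -1.187, 0],
    [-39, -118, 28, 0.494, 0.683, -1.187, 0],
    [-39, -118, 28, 0.494, 0.683, -1.187, 0],
    [-39, -118, 28, 0.494, 0.683, -1.187, 0],
    [-39, -118, 28, 0.494, 0.683, -1.187, 0],
    [-39, -118, 28, 0.494, 0.683, -1.187, 0],
  ],
)

```text
t: 43.45
position: [0.4574, 0.2007, 0.2512]
eef_rot: [-0.054, 0.044, 0.707, -0.704]
wrist_force: [0.0, 0.6, -0.1]
gripper_width: 0.0474
```

```bash
python3 look.py e
python3 - <<'E'
from h import *
t=load("top_e.npz"); cv2.imwrite("pics/ce.png",cv2.resize(t["frame"][225:335,290:400],None,fx=5,fy=5,interpolation=2))
E
```

```text
eye [0.4884 0.3494] yaw 92.9 org [0.4914 0.2915] ext 0.2224
eye [0.5208 0.2195] yaw -57.6 org [0.4897 0.2685] ext 0.2525
[0.4576 0.2005 0.2511] [ 0.182 -0.132  1.899  0.007  1.388  1.89 ] 0.0468 [ 0.8 -0.7  0.7] 43.5
```

View pics/ce.png

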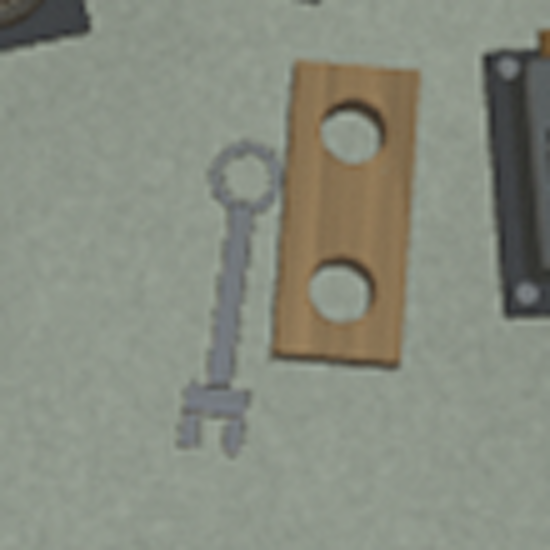

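View pics/top_e.png

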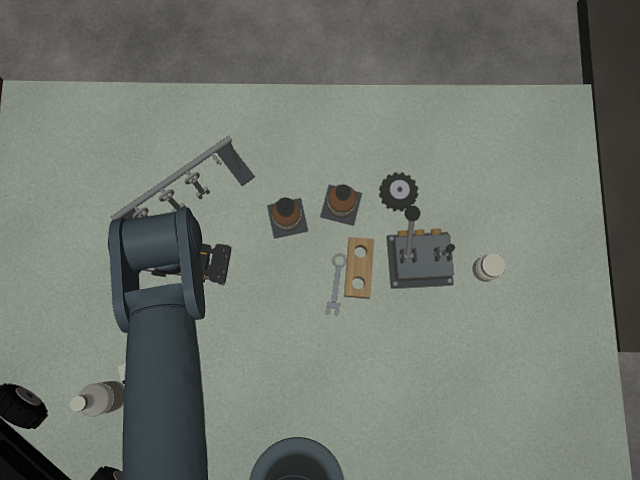

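Run:
```python
from hang import *
from span import spanners
t=load("top_e.npz")
for o in spanners(t,(310,240,350,330)): print("eye",o[0].round(4),"yaw",o[1].round(1),"org",o[2].round(4),o[3])
E0=o[0]+[.001,0]; a=np.radians(o[1]); u=np.array([np.cos(a),np.sin(a)])
g=E0-.118*u; print("jaw grasp",g.round(4)); T=tool(o[1]+180)
x=sense(); q=x["q"]
wps=[([.44,.0,.25],T),([*g,.15],T),([*g,.0185],T)]
for p,M in wps:
    q,c=IK(p,M,q); print(q.round(2),round(c,5))
rel(wps)
```

```text
Traceback (most recent call last):
NameError: name 'o' is not defined. Did you mean: 'O'?
```

Run:
```python
from hang import *
from span import spanners
for n in("top_d.npz","top_e.npz"):
    t=load(n)
    for roi in((310,240,350,330),(320,248,349,325),(300,235,370,350)):
        r=spanners(t,roi,True)
        for o in r: print(n,roi,"eye",o[0].round(4),"yaw",o[1].round(1),"org",o[2].round(4),o[3].round(4))
```

```text
[1305 1015   80  247 5001] ((453.3432922363281, -90.56954956054688), (32.94437026977539, 148.2293243408203), 82.1453857421875) [1456.5]
top_d.npz (310, 240, 350, 330) eye [ 0.5101 -0.0983] yaw -7.9 org [ 0.4526 -0.0904] 0.1318
[1305 1015   80  247 5001] ((453.3432922363281, -90.56954956054688), (32.94437026977539, 148.2293243408203), 82.1453857421875) [1456.5]
top_d.npz (320, 248, 349, 325) eye [ 0.5101 -0.0983] yaw -7.9 org [ 0.4526 -0.0904] 0.1318
[1305 1015   80  247 5001] ((453.3432922363281, -90.56954956054688), (32.94437026977539, 148.2293243408203), 82.1453857421875) [1456.5]
top_d.npz (300, 235, 370, 350) eye [ 0.5101 -0.0983] yaw -7.9 org [ 0.4526 -0.0904] 0.1318
[1305 1015   80  247 4945] ((453.4388122558594, -89.438232421875), (32.92402267456055, 147.90402221679688), 80.84012603759766) []
[1305 1015   80  247 4945] ((453.4388122558594, -89.438232421875), (32.92402267456055, 147.90402221679688), 80.84012603759766) []
[1305 1015   80  247 4945] ((453.4388122558594, -89.438232421875), (32.92402267456055, 147.90402221679688), 80.84012603759766) []
```

Spanner C hasn't moved since view d. It lies close to the wooden rest, so I'll first grip its jaw end, move it about 45 mm clear, then regrasp the handle.

Run:
```python
from hang import *
E0=np.array([.5111,-.0983]); a=np.radians(-7.9); u=np.array([np.cos(a),np.sin(a)])
g=E0-.118*u; print("jaw grasp",g.round(4)); T=tool(172.1)
x=sense(); q=x["q"]
wps=[([.44,.05,.2],T),([*g,.12],T),([*g,.0185],T)]
for p,M in wps:
    q,c=IK(p,M,q); print(q.round(2),round(c,5))
rel(wps)
```

```text
jaw grasp [ 0.3942 -0.0821]
[-0.14 -0.24  2.09 -0.    1.3   1.56] 0.0
[-0.49 -0.25  2.25 -0.    1.14  1.22] 0.0
[-0.49 -0.03  2.28 -0.    0.88  1.22] 0.0
  shift [ -4.1  50.6 151.7] rot [ 0.002 -0.001  0.014] steps>= 4
  shift [ 21.9 130.7 289. ] rot [ 0.002 -0.001  0.014] steps>= 7
  shift [ 20.5 232.2 289.2] rot [ 0.002 -0.001  0.014] steps>= 8
```

>>> play_rows(
  commands=[
    [-4, 50, 150, 0, 0, 0.014, -0.1],
    [-4, 50, 150, 0, 0, 0.014, -0.1],
    [-4, 50, 150, 0, 0, 0.014, -0.1],
    [-4, 50, 150, 0, 0, 0.014, -0.1],
    [21, 130, 289, 0, 0, 0.014, -0.1],
    [21, 130, 289, 0, 0, 0.014, -0.1],
    [21, 130, 289, 0, 0, 0.014, -0.1],
    [21, 130, 289, 0, 0, 0.014, -0.1],
    [21, 180, 289, 0, 0, 0.014, -0.1],
    [21, 210, 289, 0, 0, 0.014, -0.1],
    [21, 210, 289, 0, 0, 0.014, -0.1],
    [21, 210, 289, 0, 0, 0.014, -0.1],
  ],
)

```text
t: 44.7
position: [0.3971, -0.0815, 0.0424]
eef_rot: [-0.045, 0.051, 0.707, -0.704]
wrist_force: [-0.5, 1.1, 0.2]
gripper_width: 0.0517
```

Run:
```python
from hang import *
x=sense(); print(x["position"].round(4),x["q"].round(3),x["gripper_width"])
rel([([.3942,-.0821,.0185],tool(172.1))])
```

```text
[ 0.3971 -0.0815  0.0424] [-0.488 -0.084  2.279  0.008  0.941  1.214] 0.05174793041326747
  shift [ 2.9 23.9  1.1] rot [ 0.004  0.002 -0.007] steps>= 1
```

>>> play_rows(
  commands=[
    [1.5, 15, 1, 0, 0, -0.007, -0.1],
    [1.5, 23.5, 1, 0, 0, -0.007, -0.1],
    [1.5, 23.5, 1, 0, 0, -0.007, -0.1],
    [1.5, 23.5, 1, 0, 0, -0.007, 1],
    [1.5, 23.5, 1, 0, 0, -0.007, 1],
    [1.5, 23.5, 1, 0, 0, -0.007, 1],
    [1.5, 23.5, 1, 0, 0, -0.007, 1],
    [1.5, 23.5, 1, 0, 0, -0.007, 1],
    [1.5, 13, 1, 0, 0, -0.007, 1],
    [1.5, 13, -12, 0, 0, -0.007, 1],
    [1.5, 13, -30, 0, 0, -0.007, 1],
    [1.5, 13, -45, 0, 0, -0.007, 1],
    [1.5, 13, -45, 0, 0, -0.007, 1],
    [1.5, 23, -45, 0, 0, -0.007, 1],
    [1.5, 23.5, -45, 0, 0, -0.007, 1],
    [1.5, 23.5, -45, 0, 0, -0.007, -0.1],
    [1.5, 23.5, -45, 0, 0, -0.007, -0.1],
    [1.5, 23.5, -45, 0, 0, -0.007, -0.1],
    [1.5, -40, -45, 0, 0, -0.007, -0.1],
    [1.5, -90, -45, 0, 0, -0.007, -0.1],
  ],
)

```text
t: 46.7
position: [0.3988, -0.037, 0.1178]
eef_rot: [-0.05, 0.047, 0.707, -0.704]
wrist_force: [0.9, -0.5, 0.6]
gripper_width: 0.0511
```

Run:
```python
from hang import *
from rig import snapshot
x=sense(); print(x["position"].round(4),x["q"].round(3),x["gripper_width"])
s=snapshot("side"); np.savez("side12.npz",**s); cv2.imwrite("pics/k1.png",cv2.resize(s["frame"][220:340,270:400],None,fx=5,fy=5,interpolation=2))
```

```text
[ 0.3988 -0.037   0.1178] [-0.38  -0.246  2.252  0.004  1.142  1.327] 0.05108069498542145
```

View pics/k1.png

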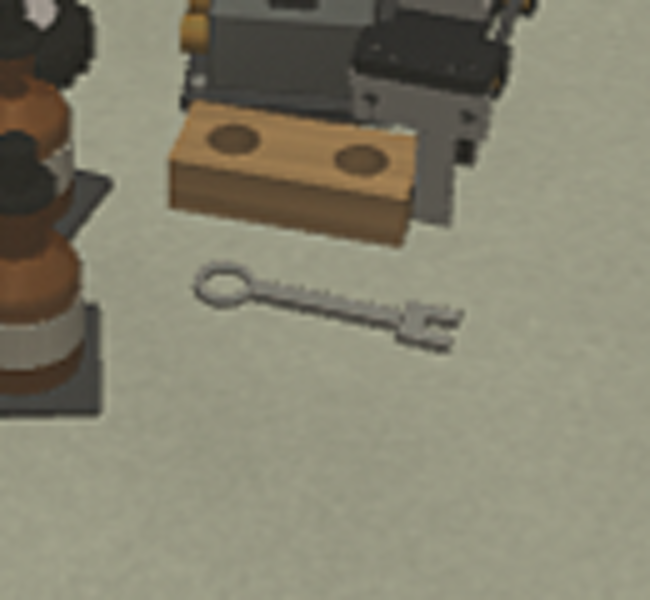

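>>> play_rows(
  commands=[
    [-40, -70, -230, 0, 0, 0, 0],
    [-40, -70, -230, 0, 0, 0, 0],
    [-40, -70, -230, 0, 0, 0, 0],
    [-40, -70, -230, 0, 0, 0, 0],
    [-40, -70, -230, 0, 0, 0, 0],
    [-40, -70, -230, 0, 0, 0, 0],
  ],
)

```text
t: 47.35
position: [0.4736, 0.1883, 0.1914]
eef_rot: [-0.045, 0.049, 0.707, -0.704]
wrist_force: [-1.1, -0.7, 0.9]
gripper_width: 0.0468
```

```bash
sed -i 's/(150,235,345,350)/(305,235,346,345)/' look.py; python3 look.py f;  python3 - <<'E'
from h import *
t=load("top_f.npz"); cv2.imwrite("pics/cf.png",np.hstack([cv2.resize(t["frame"][225:345,270:390],None,fx=4,fy=4,interpolation=2)]))
E
```

```text
eye [ 0.5166 -0.0542] yaw -7.7 org [ 0.4591 -0.0464] ext 0.132
[0.4724 0.1863 0.19  ] [ 0.15  -0.062  1.948  0.003  1.252  1.854] 0.0468 [ 0.2 -0.7 -0.6] 47.4
```

View pics/cf.png

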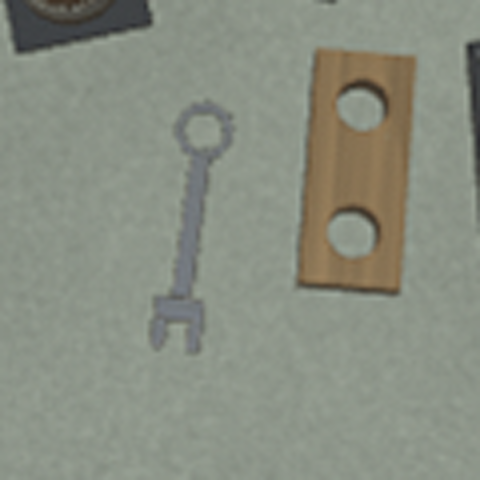

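```bash
cat > clr.py <<'E'
from hang import *
def samp():
    pts=[]
    L=[(-.076,-.135,.0885,.0375),(-.135,-.2,.05,.05),(-.2,-.33,.06,.06)]
    for a,b,wz,wx in L:
        for y in np.linspace(a,b,8):
            for z in np.linspace(-wz,wz,19):
                for x in np.linspace(-wx,wx,7): pts.append((x,y,z))
    for y in np.linspace(-.076,.017,10):
        for z in np.linspace(-.03,.03,7):
            for x in(-.008,.008): pts.append((x,y,z))
    return np.array(pts)
S=samp()
def dist_cyl(Pw,c,r,z0,z1):
    dr=np.hypot(Pw[:,0]-c[0],Pw[:,1]-c[1])-r; dz=np.maximum(z0-Pw[:,2],Pw[:,2]-z1)
    return np.where((dr<0)&(dz<0),np.maximum(dr,dz),np.hypot(np.maximum(dr,0),np.maximum(dz,0))).min()
def clear(p,M,hooks=(1,2,3)):
    Pw=p+S@M.T
    f=min(dist_cyl(Pw,(.6165,.027),.021,.0,.126),dist_cyl(Pw,(.6165,.027),.0115,.12,.152),dist_cyl(Pw,(.6165,.027),.034,0,.085))
    n=9
    for k in hooks:
        t=O+rx*-.043+ry*HY[k]; n=min(n,dist_cyl(Pw,t,.0035,.2,.23)); s=O+rx*-.018+ry*HY[k]; n=min(n,dist_cyl(Pw,s,.016,.05,.21))
    t=O+rx*-.043+ry*HY[0]; n0=dist_cyl(Pw,t,.0035,.2,.23)
    return round(f*1e3),round(n*1e3),round(n0*1e3),round(Pw[:,2].min()*1e3)
E
python3 - <<'E'
from clr import *
for yaw in(36.9,28,20,12):
    q=np.array([0,.2,1.9,.1,1.2,.9])
    for w in W+[(-.019,.192,60),(-.019,.192,70),(-.019,.192,78)]:
        p,M=pose(0,*w,.07,h=.0145,yaw=yaw); q2,c=IK(p,M,q)
        print(yaw,w,p.round(3),"flask,neigh,tip0,zmin",clear(p,M),q2.round(2),round(c,4))
        if c<1e-4:q=q2
E
```

```text
36.9 (-0.1, 0.262, 10) [0.577 0.08  0.264] flask,neigh,tip0,zmin (97, 121, 116, 246) [-0.11 -0.04  1.79  0.13  1.26  0.78] 0.0
36.9 (-0.067, 0.252, 45) [0.613 0.107 0.213] flask,neigh,tip0,zmin (67, 71, 63, 195) [-0.26 -0.1   2.09  0.87  0.81  0.16] 0.0
36.9 (-0.043, 0.228, 45) [0.632 0.121 0.189] flask,neigh,tip0,zmin (64, 54, 42, 171) [-0.22 -0.01  2.06  0.91  0.75  0.13] 0.0
36.9 (-0.036, 0.213, 50) [0.64  0.127 0.169] flask,neigh,tip0,zmin (37, 50, 45, 152) [-0.22  0.04  2.08  1.11  0.71 -0.08] 0.0
36.9 (-0.029, 0.202, 58) [0.651 0.136 0.15 ] flask,neigh,tip0,zmin (7, 38, 51, 135) [-0.24  0.12  2.11  1.44  0.72 -0.39] 0.0
36.9 (-0.02, 0.1985, 70) [0.668 0.148 0.138] flask,neigh,tip0,zmin (-8, 25, 54, 124) [-0.24  0.25  2.11  1.82  0.85 -0.76] 0.0
36.9 (-0.019, 0.195, 86) [0.683 0.16  0.126] flask,neigh,tip0,zmin (-16, 19, 65, 80) [-0.24  0.47  2.07  2.13  1.14 -1.06] 0.0
36.9 (-0.019, 0.192, 60) [0.661 0.143 0.139] flask,neigh,tip0,zmin (1, 30, 55, 123) [-0.23  0.17  2.1   1.54  0.72 -0.49] 0.0
36.9 (-0.019, 0.192, 70) [0.669 0.149 0.131] flask,neigh,tip0,zmin (-8, 24, 60, 118) [
[... 3218 characters left out ...]
,neigh,tip0,zmin (34, 20, 52, 135) [-0.01  0.04  2.2   2.04  0.21 -0.6 ] 0.0
12 (-0.02, 0.1985, 70) [0.661 0.163 0.138] flask,neigh,tip0,zmin (16, 14, 55, 124) [-0.    0.18  2.2   2.71  0.5  -1.26] 0.0
12 (-0.019, 0.195, 86) [0.68  0.167 0.126] flask,neigh,tip0,zmin (10, 14, 65, 80) [ 0.    0.41  2.15  2.88  0.94 -1.43] 0.0
12 (-0.019, 0.192, 60) [0.652 0.161 0.139] flask,neigh,tip0,zmin (27, 13, 56, 123) [ 0.    0.1   2.18  2.35  0.25 -0.9 ] 0.0
12 (-0.019, 0.192, 70) [0.662 0.164 0.131] flask,neigh,tip0,zmin (16, 13, 61, 118) [-0.    0.2   2.2   2.73  0.51 -1.28] 0.0
12 (-0.019, 0.192, 78) [0.671 0.165 0.127] flask,neigh,tip0,zmin (15, 13, 65, 106) [-0.    0.31  2.18  2.83  0.73 -1.38] 0.0
```

```bash
cat > lean.py <<'E'
from clr import *
def vtool(alpha,d,z):
    # eye in tool frame given lean alpha at pick, tool x = -eye dir
    M=tool(180,alpha); return M.T@np.array([d,0,.0045-z])
def pose2(hook,ex,ez,s,v,alpha,yaw):
    M=tool(yaw-180,-(s-alpha)); eye=O+rx*ex+ry*HY[hook]+np.array([0,0,ez]); return eye-M@v,M
W2=[(-.100,.265,15),(-.067,.252,45),(-.043,.228,45),(-.036,.213,50),(-.029,.202,58),(-.020,.1985,70),(-.019,.195,86)]
if __name__=="__main__":
    for alpha,d in((25,.07),(25,.085),(30,.085)):
      for yaw in(36.9,28):
        v=vtool(alpha,d,.0203); print(alpha,d,yaw,v.round(4))
        q=np.array([0,.2,1.9,.1,1.2,.9])
        for w in W2:
            p,M=pose2(0,*w,v,alpha,yaw); q2,c=IK(p,M,q)
            print("  ",w,p.round(3),clear(p,M),q2.round(2),round(c,4))
            if c<1e-4:q=q2
E
python3 lean.py
```

```text
25 0.07 36.9 [-0.0701 -0.0153 -0.    ]
   (-0.1, 0.265, 15) [0.577 0.08  0.262] (95, 125, 121, 244) [-0.01  0.15  1.6  -0.11  1.53  0.93] 0.0
   (-0.067, 0.252, 45) [0.612 0.106 0.214] (61, 76, 68, 195) [-0.11  0.02  1.86  0.28  1.03  0.7 ] 0.0
   (-0.043, 0.228, 45) [0.631 0.12  0.19 ] (67, 60, 49, 171) [-0.08  0.09  1.82  0.28  0.98  0.72] 0.0
   (-0.036, 0.213, 50) [0.64  0.127 0.17 ] (68, 51, 47, 151) [-0.1   0.11  1.87  0.38  0.87  0.63] 0.0
   (-0.029, 0.202, 58) [0.65  0.135 0.151] (43, 41, 43, 132) [-0.12  0.12  1.92  0.59  0.75  0.44] 0.0
   (-0.02, 0.1985, 70) [0.667 0.147 0.138] (25, 26, 40, 120) [-0.15  0.16  1.99  1.    0.64  0.06] 0.0
   (-0.019, 0.195, 86) [0.682 0.159 0.126] (-1, 19, 42, 111) [-0.19  0.25  2.05  1.61  0.7  -0.54] 0.0
25 0.07 28 [-0.0701 -0.0153 -0.    ]
   (-0.1, 0.265, 15) [0.571 0.089 0.262] (99, 118, 120, 244) [-0.    0.15  1.6  -0.08  1.54  1.09] 0.0
   (-0.067, 0.252, 45) [0.607 0.114 0.214] (65, 68, 68, 195) [-0.08 -0.01  1.88  0.22  0.98  0.91] 0.0
   (-0.043, 0.228, 45) [0.626 0.128 0.19 ] (69, 52, 49, 171) [-0.05  0.07  1.85  0.22  0.93  0.93
[... 2751 characters left out ...]
5) [0.558 0.082 0.258] (96, 118, 124, 240) [ 0.    0.17  1.59 -0.12  1.61  1.09] 0.0
   (-0.067, 0.252, 45) [0.598 0.109 0.203] (54, 79, 80, 185) [-0.07  0.02  1.86  0.16  1.04  0.95] 0.0
   (-0.043, 0.228, 45) [0.617 0.123 0.179] (58, 52, 60, 161) [-0.04  0.1   1.82  0.16  1.    0.97] 0.0
   (-0.036, 0.213, 50) [0.626 0.13  0.158] (59, 39, 49, 139) [-0.05  0.11  1.87  0.23  0.87  0.91] 0.0
   (-0.029, 0.202, 58) [0.639 0.138 0.138] (36, 34, 44, 120) [-0.06  0.12  1.93  0.39  0.71  0.77] 0.0
   (-0.02, 0.1985, 70) [0.659 0.15  0.124] (9, 23, 38, 106) [-0.08  0.14  2.    0.78  0.52  0.4 ] 0.0
   (-0.019, 0.195, 86) [0.68  0.161 0.111] (-6, 18, 40, 95) [-0.11  0.22  2.07  1.63  0.49 -0.44] 0.0
```

Run:
```python
from lean import *
for alpha,d in((25,.055),(30,.055)):
    v=vtool(alpha,d,.0203); print(alpha,d,v.round(4)); q=np.array([0,.2,1.9,.1,1.2,.9])
    for w in W2[:-1]+[(-.019,.195,76),(-.019,.195,80),(-.019,.195,86)]:
        p,M=pose2(0,*w,v,alpha,36.9); q2,c=IK(p,M,q)
        print("  ",w,p.round(3),clear(p,M),q2.round(2),round(c,4)); q=q2
alpha=25
E0=np.array([.5176,-.0542]); a=np.radians(-7.7); u=np.array([np.cos(a),np.sin(a)]); g=E0-.055*u; print(g)
T=tool(172.3,25)
x=sense(); q=x["q"]
wps=[([*g,.2]+np.r_[u,0]*.05,tool(172.3)),(np.r_[g+u*.05,.13],T),([*g,.0203],T)]
for p,M in wps:
    q,c=IK(p,M,q); print(np.round(p,3),q.round(2),round(c,5))
rel(wps)
```

```text
25 0.055 [-0.0565 -0.0089 -0.    ]
   (-0.1, 0.265, 15) [0.588 0.088 0.266] (100, 113, 107, 248) [ 0.    0.18  1.56 -0.1   1.54  0.94] 0.0
   (-0.067, 0.252, 45) [0.62  0.112 0.224] (75, 67, 57, 206) [-0.1   0.03  1.82  0.27  1.04  0.72] 0.0
   (-0.043, 0.228, 45) [0.64  0.127 0.2  ] (79, 49, 36, 182) [-0.07  0.1   1.79  0.27  1.    0.74] 0.0
   (-0.036, 0.213, 50) [0.647 0.133 0.181] (81, 46, 34, 162) [-0.08  0.11  1.84  0.37  0.89  0.65] 0.0
   (-0.029, 0.202, 58) [0.657 0.14  0.164] (57, 35, 33, 145) [-0.11  0.12  1.9   0.57  0.77  0.47] 0.0
   (-0.02, 0.1985, 70) [0.671 0.151 0.152] (38, 23, 31, 135) [-0.14  0.14  1.97  0.96  0.65  0.1 ] 0.0
   (-0.019, 0.195, 76) [0.676 0.154 0.145] (28, 21, 35, 129) [-0.16  0.17  2.01  1.21  0.64 -0.13] 0.0
   (-0.019, 0.195, 80) [0.679 0.156 0.144] (22, 20, 37, 127) [-0.17  0.18  2.02  1.36  0.66 -0.29] 0.0
   (-0.019, 0.195, 86) [0.683 0.16  0.141] (12, 19, 40, 126) [-0.18  0.22  2.04  1.58  0.7  -0.5 ] 0.0
30 0.055 [-0.0555 -0.0138 -0.    ]
   (-0.1, 0.265, 15) [0.588 0.088 0.266] (100, 114, 108, 248) [ 0.03  0.23  1.51 -0.15  1.61  0.96] 0.
[... 541 characters left out ...]
0.676 0.154 0.145] (36, 21, 30, 128) [-0.14  0.16  1.97  1.01  0.64  0.05] 0.0
   (-0.019, 0.195, 80) [0.679 0.156 0.144] (31, 20, 32, 127) [-0.15  0.17  1.99  1.17  0.64 -0.1 ] 0.0
   (-0.019, 0.195, 86) [0.683 0.16  0.141] (22, 19, 34, 125) [-0.17  0.2   2.02  1.41  0.66 -0.32] 0.0
[ 0.46309592 -0.04683076]
[ 0.513 -0.054  0.2  ] [-0.32 -0.05  1.92  0.    1.27  1.38] 0.0
[ 0.513 -0.054  0.13 ] [-0.29  0.32  1.7  -0.07  1.56  1.43] 0.0
[ 0.463 -0.047  0.02 ] [-0.3   0.39  1.85 -0.07  1.34  1.43] 0.0
  shift [-71.9 -10.7 232.2] rot [ 0.004  0.001 -0.002] steps>= 5
  shift [-71.7  59.3 232.5] rot [ 0.003  0.001 -0.439] steps>= 6
  shift [-21.5 168.9 232.9] rot [ 0.003  0.001 -0.439] steps>= 6
```

>>> play_rows(
  commands=[
    [-72, -10, 232, 0, 0, 0, 0],
    [-72, -10, 232, 0, 0, 0, 0],
    [-72, -10, 232, 0, 0, 0, 0],
    [-72, -10, 232, 0, 0, 0, 0],
    [-72, -10, 232, 0, 0, 0, 0],
    [-72, 25, 232, 0, 0, -0.22, 0],
    [-72, 59, 232, 0, 0, -0.439, 0],
    [-72, 59, 232, 0, 0, -0.439, 0],
    [-72, 59, 232, 0, 0, -0.439, 0],
    [-72, 59, 232, 0, 0, -0.439, 0],
  ],
)

```text
t: 48.4
position: [0.5108, -0.0556, 0.1289]
eef_rot: [-0.201, -0.106, 0.7, -0.677]
wrist_force: [-0.6, -0.1, 0.8]
gripper_width: 0.0468
```

Run:
```python
from lean import *
from rig import snapshot
x=sense(); print(x["position"].round(4),x["q"].round(3))
g=np.array([.4631,-.0468]); T=tool(172.3,25)
rel([([*g,.05],T),([*g,.0203],T)])
s=snapshot("side"); cv2.imwrite("pics/k2.png",cv2.resize(s["frame"][210:330,270:400],None,fx=5,fy=5,interpolation=2))
```

```text
[ 0.5108 -0.0556  0.1289] [-0.296  0.316  1.701 -0.063  1.558  1.427]
  shift [10.5 92.  -1.8] rot [ 0.005 -0.002  0.001] steps>= 2
  shift [ -2.1 118.9  -1.7] rot [ 0.005 -0.002  0.001] steps>= 3
```

View pics/k2.png

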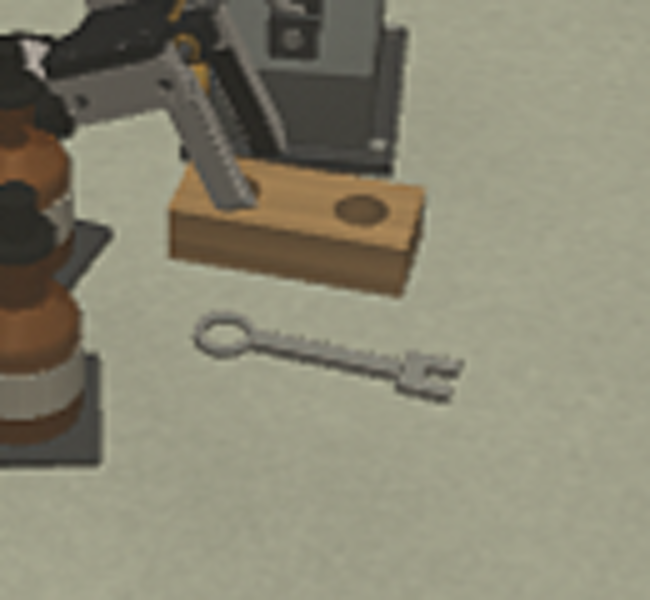

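>>> play_rows(
  commands=[
    [10, 45, -1, 0.005, 0, 0, 0],
    [10.5, 92, -1.5, 0.005, 0, 0, 0],
    [10.5, 92, -1.5, 0.005, 0, 0, 0],
    [10.5, 92, -1.5, 0.005, 0, 0, 0],
  ],
)

```text
t: 48.85
position: [0.464, -0.0466, 0.0525]
eef_rot: [-0.199, -0.106, 0.699, -0.679]
wrist_force: [0.2, 0.5, -0.6]
gripper_width: 0.047
```

Run:
```python
from lean import *
x=sense(); print(x["position"].round(4),x["q"].round(3))
g=np.array([.4631,-.0468]); T=tool(172.3,25)
rel([([*g,.0203],T)])
```

```text
[ 0.464  -0.0466  0.0525] [-0.303  0.333  1.846 -0.073  1.393  1.432]
  shift [-12.8  29.6   0.2] rot [-0.001 -0.001 -0.001] steps>= 1
```

>>> play_rows(
  commands=[
    [-6, 15, 0, 0, 0, 0, 0],
    [-10, 25, 0, 0, 0, 0, 0],
    [-12.5, 29, 0, 0, 0, 0, 0],
    [-12.5, 29, 0, 0, 0, 0, 0],
    [-12.5, 29, 0, 0, 0, 0, 0],
    [-12.5, 29, 0, 0, 0, 0, 1],
    [-12.5, 29, 0, 0, 0, 0, 1],
    [-12.5, 29, 0, 0, 0, 0, 1],
    [-12.5, 29, 0, 0, 0, 0, 1],
    [-12.5, 29, 0, 0, 0, 0, 1],
    [-12.5, 29, 0, 0, 0, 0, 1],
  ],
)

```text
t: 49.95
position: [0.4627, -0.0464, 0.0193]
eef_rot: [-0.2, -0.107, 0.699, -0.679]
wrist_force: [0.2, 0.8, 1.9]
gripper_width: 0.0112
```

Run:
```python
from lean import *
x=sense(); print(x["position"].round(4),x["q"].round(3),x["gripper_width"],x["wrist_force"])
M=toolR(x); v=M.T@(np.array([.5176,-.0542,.0045])-x["position"]); print("v",v.round(4))
q=x["q"]
wps=[([.52,.05,.25],tool(-165,15)),pose2(0,*W2[0],v,25,36.9),pose2(0,*W2[1],v,25,36.9)]
for p,M in wps:
    q,c=IK(p,M,q); print(np.round(p,3),q.round(2),round(c,5))
rel(wps)
```

```text
[ 0.4627 -0.0464  0.0193] [-0.303  0.39   1.848 -0.074  1.336  1.436] 0.011235348208007092 [0.17193904 0.76157507 1.87859526]
v [-0.0565 -0.0101  0.0003]
[0.52 0.05 0.25] [-0.08  0.09  1.7  -0.09  1.6   1.24] 0.0
[0.588 0.088 0.265] [ 0.01  0.18  1.56 -0.1   1.54  0.94] 0.0
[0.621 0.113 0.223] [-0.1   0.03  1.82  0.27  1.04  0.72] 0.0
  shift [  58.2 -227.6 -103. ] rot [ 0.135 -0.374  0.174] steps>= 6
  shift [   8.3 -267.5 -150.2] rot [ 0.235 -0.745  0.25 ] steps>= 7
  shift [ -35.6 -242.  -178.9] rot [ 0.034 -0.798  0.746] steps>= 8
```

>>> play_rows(
  commands=[
    [20, -43, 0, 0, 0, 0, 1],
    [40, -86, 0, 0, 0, 0, 1],
    [60, -129, 0, 0, 0, 0, 1],
    [80, -172, 0, 0, 0, 0, 1],
    [95, -204, 0, 0, 0, 0, 1],
    [58, -228, -103, 0.135, -0.374, 0.174, 1],
    [58, -228, -103, 0.135, -0.374, 0.174, 1],
    [58, -228, -103, 0.135, -0.374, 0.174, 1],
    [58, -228, -103, 0.135, -0.374, 0.174, 1],
    [8, -267, -150, 0.235, -0.745, 0.25, 1],
    [8, -267, -150, 0.235, -0.745, 0.25, 1],
    [8, -267, -150, 0.235, -0.745, 0.25, 1],
    [8, -267, -150, 0.235, -0.745, 0.25, 1],
    [8, -267, -150, 0.235, -0.745, 0.25, 1],
  ],
)

```text
t: 51.35
position: [0.5874, 0.0872, 0.2635]
eef_rot: [-0.162, 0.281, -0.649, 0.688]
wrist_force: [-0.2, -1.2, -1.5]
gripper_width: 0.0113
```

```bash
cat > chk2.py <<'E'
import sys
from lean import *
from rig import snapshot
n=sys.argv[1]; i=int(sys.argv[2]); v=np.array([-.0565,-.0101,.0003])
x=sense(); print(x["position"].round(4),x["q"].round(3),round(float(x["gripper_width"]),4),x["wrist_force"].round(1),x["t"])
rel([pose2(0,*w,v,25,36.9) for w in W2[i:-1]+[(-.019,.195,80)]])
s=snapshot("side"); cv2.imwrite(f"pics/{n}.png",cv2.resize(s["frame"][190:315,190:315],None,fx=4.8,fy=4.8,interpolation=2))
f=lambda u:((u-[190,190])*4.8).round(0)
e=x["position"]+toolR(x)@v; print("eye pred crop",f(proj(s,e)),"tip pred",f(proj(s,O+rx*-.043+ry*HY[0]+[0,0,.228])))
r=e-O; print("eye rack",(r@rx).round(4),(r@ry).round(4),r[2].round(4),"clear",clear(x["position"],toolR(x)))
E
python3 chk2.py k3 1
```

```text
[0.5874 0.0872 0.2635] [ 0.003  0.183  1.562 -0.104  1.54   0.946] 0.0113 [-0.2 -1.2 -1.5] 51.35
  shift [-48.5  32.2  -0.8] rot [ 0.    -0.005  0.526] steps>= 4
  shift [-76.4  51.6  -0.9] rot [ 0.    -0.005  0.526] steps>= 4
  shift [-89.3  68.8  -1. ] rot [ 0.    -0.005  0.614] steps>= 5
  shift [-104.2   83.6   -1. ] rot [-0.    -0.005  0.753] steps>= 6
  shift [-124.    91.6   -1.1] rot [-0.001 -0.005  0.963] steps>= 7
  shift [-135.    98.2   -1.1] rot [-1.000e-03 -5.000e-03  1.137e+00] steps>= 8
eye pred crop [[310. 205.]] tip pred [[202. 297.]]
eye rack -0.1013 -0.0984 0.2634 clear (97, 114, 108, 245)
```

View pics/k3.png

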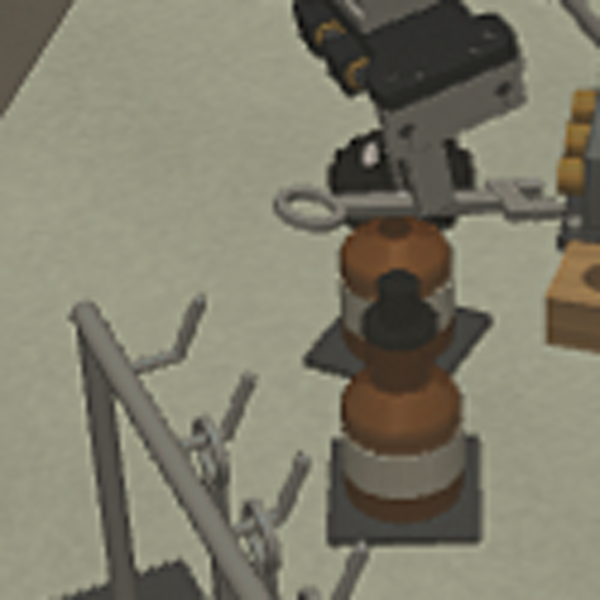

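>>> play_rows(
  commands=[
    [-12, 6, 0, 0, 0, 0.13, 1],
    [-24, 12, -0.5, 0, 0, 0.26, 1],
    [-36, 21, -0.5, 0, -0.005, 0.4, 1],
    [-48, 32, -0.8, 0, -0.005, 0.526, 1],
    [-48, 32, -0.8, 0, -0.005, 0.526, 1],
    [-48, 32, -0.8, 0, -0.005, 0.526, 1],
  ],
)

```text
t: 52.0
position: [0.6203, 0.113, 0.2242]
eef_rot: [0.337, -0.105, 0.699, -0.621]
wrist_force: [-0.0, 1.1, -0.2]
gripper_width: 0.0115
```

```bash
python3 chk2.py k4 1
```

```text
[0.6203 0.113  0.2242] [-0.098  0.03   1.823  0.271  1.046  0.718] 0.0115 [-0.   1.1 -0.2] 52.0
  shift [0.2 1.  0.2] rot [0.001 0.002 0.001] steps>= 1
  shift [-14.2  31.7   0.3] rot [0.001 0.002 0.001] steps>= 1
  shift [-16.8  53.1   0.4] rot [0.002 0.002 0.089] steps>= 2
  shift [-22.2  73.4   0.4] rot [0.002 0.002 0.228] steps>= 2
  shift [-35.4  90.2   0.5] rot [0.002 0.002 0.438] steps>= 3
  shift [-41.6 101.5   0.5] rot [0.002 0.002 0.612] steps>= 5
eye pred crop [[246. 242.]] tip pred [[202. 297.]]
eye rack -0.0671 -0.0971 0.2529 clear (75, 66, 57, 205)
```

View pics/k4.png

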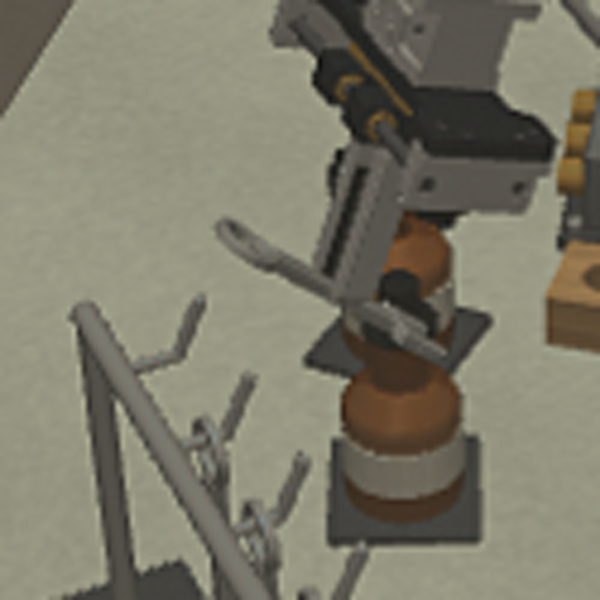

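>>> play_rows(
  commands=[
    [-5, 10, 0, 0, 0, 0, 1],
    [-9, 20, 0, 0, 0, 0, 1],
    [-14, 31.5, 0.3, 0, 0, 0, 1],
    [-15.5, 42, 0.3, 0, 0, 0.045, 1],
    [-17, 53, 0.3, 0, 0, 0.089, 1],
    [-19.5, 63, 0.3, 0, 0, 0.155, 1],
    [-22.5, 73, 0.3, 0, 0, 0.228, 1],
    [-22.5, 73, 0.3, 0, 0, 0.228, 1],
  ],
)

```text
t: 52.85
position: [0.6558, 0.1419, 0.1594]
eef_rot: [0.405, -0.027, 0.708, -0.578]
wrist_force: [-0.4, 0.6, -0.9]
gripper_width: 0.0116
```

```bash
python3 chk2.py k5 4
```

```text
[0.6558 0.1419 0.1594] [-0.107  0.124  1.902  0.572  0.764  0.467] 0.0116 [-0.4  0.6 -0.9] 52.85
  shift [-1.9 -2.7  2. ] rot [0.006 0.002 0.002] steps>= 1
  shift [-11.   16.6   2.1] rot [0.006 0.001 0.212] steps>= 2
  shift [-14.5  29.    2.2] rot [0.006 0.001 0.386] steps>= 3
eye pred crop [[181. 355.]] tip pred [[202. 297.]]
eye rack -0.0291 -0.0954 0.1986 clear (53, 33, 35, 141)
```

View pics/k5.png

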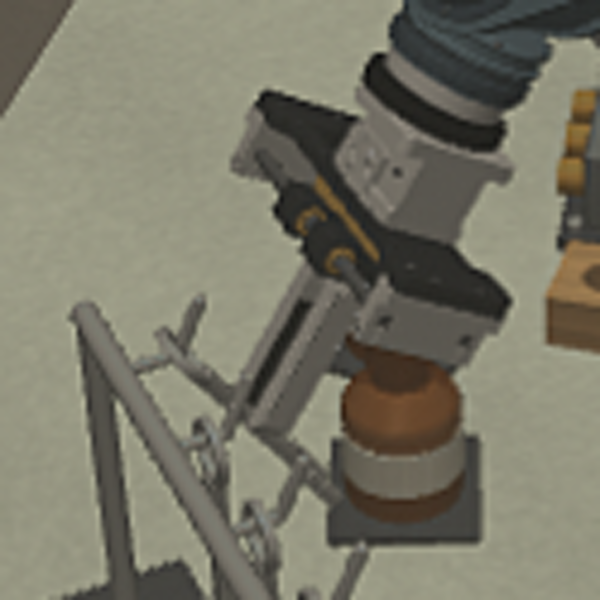

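>>> play_rows(
  commands=[
    [-5, 4, 1, 0.003, 0, 0.07, 1],
    [-8, 10, 1.5, 0.006, 0, 0.14, 1],
    [-10.5, 16.5, 2, 0.006, 0, 0.21, 1],
    [-12.5, 23, 2, 0.006, 0, 0.3, 1],
    [-14.5, 29, 2, 0.006, 0, 0.386, 1],
    [-14.5, 29, 2, 0.006, 0, 0.386, 1],
    [-14.5, 29, 2, 0.006, 0, 0.386, 1],
  ],
)

```text
t: 53.6
position: [0.6819, 0.1571, 0.1477]
eef_rot: [0.511, 0.112, 0.696, -0.492]
wrist_force: [0.3, 0.6, 0.5]
gripper_width: 0.0117
```

```bash
python3 chk2.py k6 6
python3 - <<'E'
from lean import *
v=np.array([-.0565,-.0101,.0003])
rel([pose2(0,-.019,.192,80,v,25,36.9)],log=False)
x=sense(); print("up in tool",toolR(x).T@[0,0,1])
E
```

```text
[0.6819 0.1571 0.1477] [-0.168  0.183  2.017  1.358  0.654 -0.281] 0.0117 [0.3 0.6 0.5] 53.6
  shift [ 5.1  1.  -1.6] rot [-0.002  0.005 -0.003] steps>= 1
eye pred crop [[155. 356.]] tip pred [[202. 297.]]
eye rack -0.0171 -0.0987 0.1998 clear (27, 21, 32, 131)
  shift [ 8.5  2.9 -1.8] rot [-0.002  0.006 -0.005] steps>= 1
up in tool [-0.82172729 -0.56984749  0.00617249]
```

View pics/k6.png

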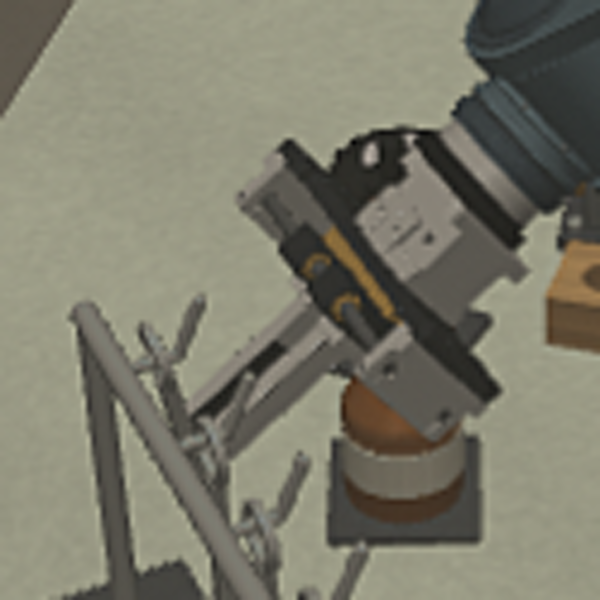

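>>> play_rows(
  commands=[
    [3, 1, -0.7, 0, 0, 0, 1],
    [5.5, 2, -1.2, 0, 0, 0, 1],
    [7, 2.5, -1.2, 0, 0, 0, 1],
    [7, 2.5, -1.2, 0, 0, 0, 1],
    [7, 2.5, -1.2, 0, 0, 0, 0.5],
    [7, 2.5, -1.2, 0, 0, 0, 0.5],
    [7, 2.5, -1.2, 0, 0, 0, 0.5],
    [7, 2.5, -1.2, 0, 0, 0, 0.5],
    [7, -5, -1.2, 0, 0, 0, 0.5],
    [7, -15, -1.2, 0, 0, 0, 0.5],
    [7, -30, -1.2, 0, 0, 0, 0.5],
    [7, -60, -1.2, 0, 0, 0, 0.5],
    [7, -100, -1.2, 0, 0, 0, 0.5],
    [7, -100, -1.2, 0, 0, 0, 0.5],
  ],
)

```text
t: 55.05
position: [0.6113, 0.1043, 0.2021]
eef_rot: [0.512, 0.114, 0.694, -0.492]
wrist_force: [1.0, 0.5, 1.1]
gripper_width: 0.0235
```

```bash
python3 chk2.py k7 6
```

```text
[0.6113 0.1043 0.2021] [-0.316 -0.09   2.181  1.209  0.799 -0.186] 0.0235 [1.  0.5 1.1] 55.05
  shift [ -0.  104.5  -2.1] rot [-0.007  0.007 -0.008] steps>= 3
eye pred crop [[319. 218.]] tip pred [[202. 297.]]
eye rack -0.1055 -0.0984 0.2544 clear (59, 73, 64, 186)
```

View pics/k7.png

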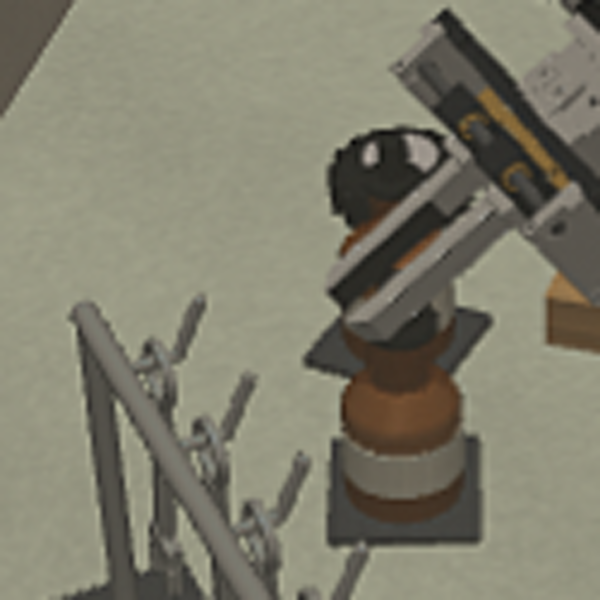

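Run:
```python
from lean import *
x=sense(); q=x["q"]
wps=[([.5,.08,.3],tool(-143,-20)),([.4,.15,.32],tool(-143)),([.2,.45,.32],tool(-120))]
for p,M in wps:
    q,c=IK(p,M,q); print(np.round(p,3),q.round(2),round(c,5))
rel(wps)
```

```text
[0.5  0.08 0.3 ] [-0.21 -0.36  2.02  0.27  1.25  0.66] 0.0
[0.4  0.15 0.32] [ 0.09 -0.38  1.97  0.    1.55  1.02] 0.0
[0.2  0.45 0.32] [ 0.92 -0.2   1.84  0.    1.51  1.45] 0.0
  shift [ -22.8 -142.5  -46.1] rot [-0.009  0.002 -0.618] steps>= 5
  shift [ -18.5 -185.8 -161.9] rot [-0.009  0.001 -0.967] steps>= 7
  shift [ -32.1 -171.4 -521.9] rot [-0.203 -0.369 -0.952] steps>= 12
```

>>> play_rows(
  commands=[
    [-20, -60, -20, 0, 0, -0.15, 0.5],
    [-23, -142, -46, 0, 0, -0.618, 0.5],
    [-23, -142, -46, 0, 0, -0.618, 0.5],
    [-23, -142, -46, 0, 0, -0.618, 0.5],
    [-23, -142, -46, 0, 0, -0.618, 0.5],
    [-18, -186, -162, 0, 0, -0.967, 0.5],
    [-18, -186, -162, 0, 0, -0.967, 0.5],
    [-18, -186, -162, 0, 0, -0.967, 0.5],
    [-32, -171, -522, -0.2, -0.37, -0.95, 0.5],
    [-32, -171, -522, -0.2, -0.37, -0.95, 0.5],
    [-32, -171, -522, -0.2, -0.37, -0.95, 0.5],
    [-32, -171, -522, -0.2, -0.37, -0.95, 0.5],
    [-32, -171, -522, -0.2, -0.37, -0.95, 0.5],
    [-32, -171, -522, -0.2, -0.37, -0.95, 0.5],
    [-32, -171, -522, -0.2, -0.37, -0.95, 0.5],
    [-32, -171, -522, -0.2, -0.37, -0.95, 0.5],
    [-32, -171, -522, -0.2, -0.37, -0.95, 0.5],
    [-32, -171, -522, -0.2, -0.37, -0.95, 0.5],
    [-32, -171, -522, -0.2, -0.37, -0.95, 0.5],
    [-32, -171, -522, -0.2, -0.37, -0.95, 0.5],
  ],
)

```text
t: 57.1
position: [0.2008, 0.4497, 0.3196]
eef_rot: [0.354, -0.353, 0.613, -0.612]
wrist_force: [-0.4, -1.2, 0.3]
gripper_width: 0.0239
```

Run:
```python
from lean import *
from rig import snapshot
x=sense(); print(x["position"].round(4),x["wrist_force"].round(1),x["t"])
for n in("top","side"):
    s=snapshot(n); np.savez(f"{n}_z.npz",**s); cv2.imwrite(f"pics/{n}_z.png",s["frame"])
    if n=="side": cv2.imwrite("pics/sz.png",cv2.resize(s["frame"][160:340,180:400],None,fx=3.3,fy=3.3,interpolation=2))
    else: cv2.imwrite("pics/tz.png",cv2.resize(s["frame"][120:320,100:510],None,fx=1.95,fy=1.95,interpolation=2))
```

```text
[0.2008 0.4497 0.3196] [-0.4 -1.2  0.3] 57.1
```

View pics/sz.png

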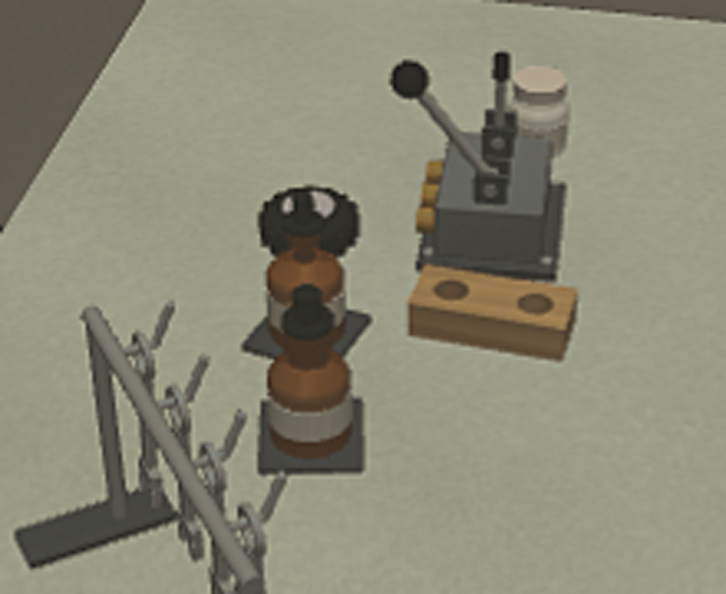

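View pics/tz.png

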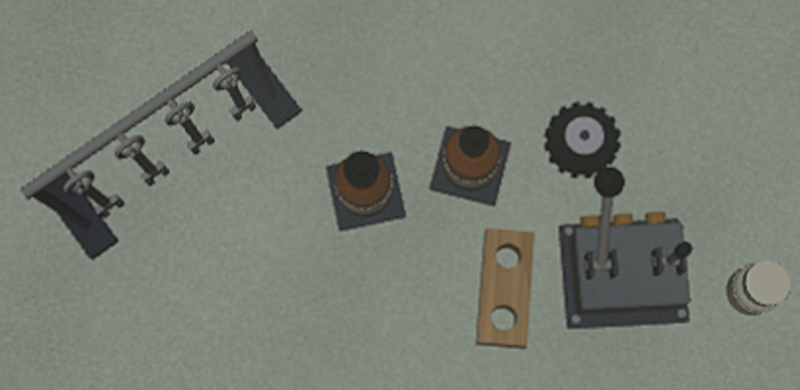

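>>> play_rows(
  commands=[
    [0, 0, 0, 0, 0, 0, 0.5],
    [0, 0, 0, 0, 0, 0, 0.5],
    [0, 0, 0, 0, 0, 0, 0.5],
    [0, 0, 0, 0, 0, 0, 0.5],
    [0, 0, 0, 0, 0, 0, 0.5],
    [0, 0, 0, 0, 0, 0, 0.5],
    [0, 0, 0, 0, 0, 0, 0.5],
    [0, 0, 0, 0, 0, 0, 0.5],
    [0, 0, 0, 0, 0, 0, 0.5],
    [0, 0, 0, 0, 0, 0, 0.5],
    [0, 0, 0, 0, 0, 0, 0.5],
    [0, 0, 0, 0, 0, 0, 0.5],
    [0, 0, 0, 0, 0, 0, 0.5],
    [0, 0, 0, 0, 0, 0, 0.5],
    [0, 0, 0, 0, 0, 0, 0.5],
    [0, 0, 0, 0, 0, 0, 0.5],
    [0, 0, 0, 0, 0, 0, 0.5],
    [0, 0, 0, 0, 0, 0, 0.5],
    [0, 0, 0, 0, 0, 0, 0.5],
    [0, 0, 0, 0, 0, 0, 0.5],
  ],
)

```text
t: 59.2
position: [0.1998, 0.4505, 0.3195]
eef_rot: [0.354, -0.354, 0.612, -0.612]
wrist_force: [-0.0, -0.5, 0.8]
gripper_width: 0.0237
```

Run:
```python
from lean import *
from rig import snapshot
a=load("top_z.npz"); sa=load("side_z.npz")
t=snapshot("top"); s=snapshot("side")
for A,B,n in((a,t,"top"),(sa,s,"side")):
    d=np.abs(A["frame"].astype(int)-B["frame"]).max(2); box=(slice(120,260),slice(100,260)) if n=="top" else (slice(235,420),slice(180,300))
    print(n,"changed px in rack",(d[box]>25).sum(),"all",(d>25).sum())
P=cloud(t)
for n,c in(("w",(.6165,.027)),("n",(.6494,-.104))):
    m=(np.hypot(P[...,0]-c[0],P[...,1]-c[1])<.007)&(P[...,2]>.1); f=(np.hypot(P[...,0]-c[0],P[...,1]-c[1])<.02)&(np.hypot(P[...,0]-c[0],P[...,1]-c[1])>.0145)&(P[...,2]>.1)
    print(n,"grip top z",np.median(P[m][:,2]).round(4),m.sum(),"flange z",np.median(P[f][:,2]).round(4),f.sum())
    for z in(.152,):
        g=B=t["frame"].max(2)<60; ys,xs=np.where(g[150:230,260:380]); W_=plane(t,np.c_[xs+260,ys+150],.14)[:,:2]; k=np.hypot(*(W_-c).T)<.035; print("  dark blob centroid",W_[k].mean(0).round(4),k.sum())
k,e=tri(t,(100+(609-.5)/1.95,120+(182-.5)/1.95),s,(180+(409-1)/3.3,160+(79-1)/3.3)); vv=k-np.array([.5097,-.254,.085]); print("knob",k.round(4),"theta",np.arctan2(vv[0]*.998+vv[1]*.057,vv[2]).round(3))
```

```text
top changed px in rack 53 all 300
side changed px in rack 102 all 944
w grip top z 0.1506 32 flange z 0.1252 101
  dark blob centroid [0.6097 0.0258] 303
n grip top z 0.1516 27 flange z 0.1243 65
  dark blob centroid [ 0.643  -0.1026] 223
knob [ 0.5852 -0.2491  0.1833] theta 0.655
```

>>> play_rows(
  commands=[
    [0, 0, 0, 0, 0, 0, 0.5],
    [0, 0, 0, 0, 0, 0, 0.5],
    [0, 0, 0, 0, 0, 0, 0.5],
    [0, 0, 0, 0, 0, 0, 0.5],
    [0, 0, 0, 0, 0, 0, 0.5],
    [0, 0, 0, 0, 0, 0, 0.5],
    [0, 0, 0, 0, 0, 0, 0.5],
    [0, 0, 0, 0, 0, 0, 0.5],
    [0, 0, 0, 0, 0, 0, 0.5],
    [0, 0, 0, 0, 0, 0, 0.5],
    [0, 0, 0, 0, 0, 0, 0.5],
    [0, 0, 0, 0, 0, 0, 0.5],
    [0, 0, 0, 0, 0, 0, 0.5],
    [0, 0, 0, 0, 0, 0, 0.5],
    [0, 0, 0, 0, 0, 0, 0.5],
    [0, 0, 0, 0, 0, 0, 0.5],
    [0, 0, 0, 0, 0, 0, 0.5],
    [0, 0, 0, 0, 0, 0, 0.5],
    [0, 0, 0, 0, 0, 0, 0.5],
    [0, 0, 0, 0, 0, 0, 0.5],
  ],
)

```text
t: 61.3
position: [0.1999, 0.4505, 0.3196]
eef_rot: [0.354, -0.354, 0.612, -0.612]
wrist_force: [0.3, -0.7, -0.0]
gripper_width: 0.024
```

Run:
```python
from lean import *
from rig import snapshot
F=[snapshot("side")["frame"] for _ in range(6)]
T=[snapshot("top")["frame"] for _ in range(4)]
for L,box,n in((F,(slice(235,420),slice(180,300)),"side"),(T,(slice(120,260),slice(100,260)),"top")):
    for i in range(1,len(L)):
        d=np.abs(L[0].astype(int)-L[i]).max(2)[box]; ys,xs=np.where(d>25)
        print(n,i,(d>25).sum(),d.max(), (xs.mean()+box[1].start,ys.mean()+box[0].start) if len(xs) else "")
d=np.abs(F[0].astype(int)-F[-1]).max(2); v=np.clip(d*4,0,255).astype(np.uint8)
a=cv2.resize(F[-1][240:390,180:290],None,fx=3.5,fy=3.5,interpolation=2); b=cv2.cvtColor(cv2.resize(v[240:390,180:290],None,fx=3.5,fy=3.5),cv2.COLOR_GRAY2BGR)
cv2.imwrite("pics/sw.png",np.hstack([a,b]))
```

```text
side 1 0 3 
side 2 0 3 
side 3 0 3 
side 4 0 4 
side 5 0 4 
top 1 0 6 
top 2 0 8 
top 3 0 6
```

View pics/sw.png

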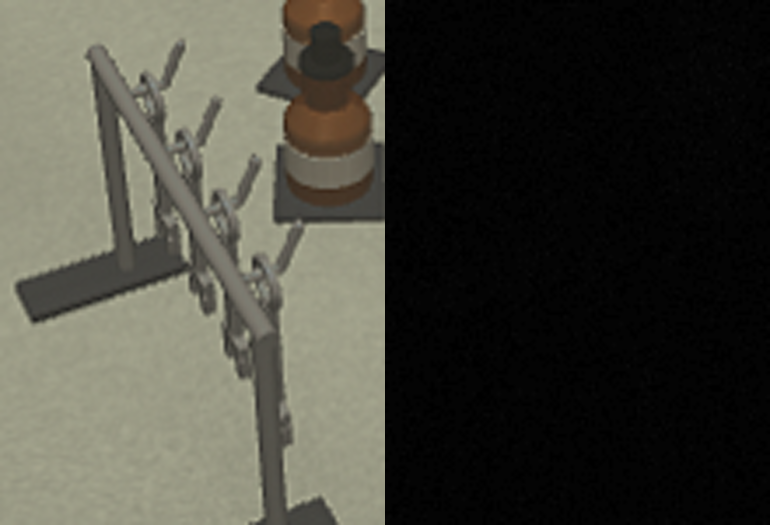

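The difference images are black, so all four spanners hang still, each on its own hook. Handing in.

```bash
python3 -c "
from rig import close_job
print(close_job())"
```

```text
the job is handed in; nothing more can be done
None
```

I did the whole job in the order asked and handed it in at about 62 s; no verdict came back.

- **Lever:** I pushed the lift lever into the float notch first. It reads about 0.655 rad, the same right after the push and in the last check.
- **Stoppers:** Both are in their own flasks, pressed until the force rose with no further travel. In the last depth picture the grip tops are at 151–152 mm and the flanges at 124–125 mm, against 152 and 126 mm expected. Both look upright.
- **Spanners:** All four hang by the eye, one to a hook. One was knocked beside the wooden rest during the run; I moved it clear by its jaw end, regrasped it and hung it.
- **Stillness:** Pictures taken about 2 s apart just after parking the arm still differed at 53 (top) and 102 (side) pixels around the rack. The last series, over roughly half a second, showed no change, with the arm parked clear.
- **Left alone:** The tilt lever, jar and wheel look unmoved in the last pictures; I did not measure them.

One estimate disagreed: a rough check of the stopper positions from the top view came out 6–7 mm nearer the robot than where they were pressed in. I put that down to its single-height approximation and did not follow it up.

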